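# Put the slicer's cutter plates away and bolt the caddy

## Task

Put the dried slicer cutter plates away for the night: draw the bolt of the grey storage caddy fully back, stand every plate that lies on the white draining stand in the caddy, one to a slot, tab upwards and pushed right down to the slot's floor, then slide the bolt fully home into its keeper so that the plates are locked in. The plates are too thin and wide to take while they lie flat: press down the end that overhangs the stand's sloping front so that the plate tips up on the stand's edge and slides on to the slope, and take it by the raised tab. Leave the other kitchen things as they are.

Things in the scene. Friction and masses are not known exactly. Their poses are not given: they have to be found in the camera images.
- stand_edge (a point): White draining stand, fixed, 336 wide. This point is the middle of its pivot edge, 60 above the counter; x horizontal towards the slope (towards the robot), y along the edge, z up. On the +x side a slope falls from the edge at 55 degrees and ends, 65 down it, in a lip standing 22 square off it. On the -x side a level shelf runs back 112 to a stop bar 12 high.
- stand_shelf (a point): middle of the stand's shelf (56 behind the edge, at its height; same axes). Ribs 6 thick, 12 high, at y = -165, -55, 55, 165 part shelf and slope into three lanes centred at y = -110, 0, 110. Plates start flat in lanes, tab towards the stop bar, body end overhanging the edge by 25 to 40 (at least 18, the stop bar sees to that).
- stand_lip (a point): middle of the slope's lower end, at the lip's root (same axes). A plate whose overhanging end is pressed down on to the slope, and dragged down it if it does not slide by itself, comes to rest on the slope, end on this lip, and stays, leaning 45 to 55 degrees: tab end raised, the last 65 of its length free above the edge.
- plate_green_mid (a point): Green plastic cutter plate, 1 steel strip on its face; 5 thick, 150 g, T-shaped, 130 long in all: body 90 wide x 80 long, tab 36 wide x 50 long. This point: middle of length, width and thickness. x axis along its length from tab to body end (tab end x = -65, shoulders -15, body end +65; centre of mass +12), y across, z through the thickness (up while flat). May be absent.
- plate_orange_mid (a point): Orange plastic cutter plate, 3 steel strips on its face; 5 thick, 150 g, T-shaped, 130 long in all: body 90 wide x 80 long, tab 36 wide x 50 long. This point: middle of length, width and thickness. x axis along its length from tab to body end (tab end x = -65, shoulders -15, body end +65; centre of mass +12), y across, z through the thickness (up while flat). May be absent.
- plate_blue_mid (a point): Blue plastic cutter plate, 2 steel strips on its face; 5 thick, 150 g, T-shaped, 130 long in all: body 90 wide x 80 long, tab 36 wide x 50 long. This point: middle of length, width and thickness. x axis along its length from tab to body end (tab end x = -65, shoulders -15, body end +65; centre of mass +12), y across, z through the thickness (up while flat). May be absent.
- slot0 (a point): Grey storage caddy, fixed, 170 x 127, 92 high, three straight slots without lead-in. This point: centre of the first slot's mouth; x across the slot (9.5 wide) along the row, y along the slot (98 long), z up. Slot 84 deep: a seated plate's shoulders lie 4 below the mouth, its tab stands 46 above it, its mid point lies 19 below it.
- slot1 (a point): mouth of the middle slot, 55 from slot0 along x; same size and axes
- slot2 (a point): mouth of the last slot, 55 from slot1 along x; same size and axes
- bolt (a joint): brass comb-shaped bolt on the caddy's +y side. 0 = fully home in the steel keeper at the caddy's +x end, its three teeth (18 wide, tops 8 above the mouths) over the slots at y = 25 to 53; 0.030 m = fully drawn (towards the caddy's -x), teeth between the slots. Stays where it is left; 2 to 4 N moves it.
- bolt_knob (a point): red upright round knob of the bolt, 18 in diameter and 36 high; this point is its centre on the axis, 27 above the slot mouths and 60 to the +y side of the row of slots. x and y axes as the slots': drawing the bolt moves it towards -x.
- mug: blue mug, 80 wide, 90 high, bystander
- pepper: amber spice jar, 48 wide, 110 high, bystander
- sauce: green bottle, 56 wide, 150 high, bystander
- bowl: white bowl, 120 wide, 50 high, bystander
- spatula: spatula lying flat, bystander
- spoon: spoon lying flat, bystander
There are look-alikes about, which are no part of the job. Of the things that look like the part that bears plate_green_mid, the larger one is meant.

How it is judged (in metres and radians):
On the way, in this order (a step that is already met when the one before it is completed fails the run):
1. the bolt is drawn back (at least 24 of its 30 mm) (value of joint bolt above 0.024 m), for 0.2 s.
2. every plate stands seated in a slot, bolt still drawn (z of plate_green_mid in the frame of slot1 between -0.026 and -0.012 m and x of plate_green_mid in the frame of slot1 between -0.062 and 0.062 m and y of plate_green_mid in the frame of slot1 between -0.012 and 0.012 m and angle between the x axis of each of plate_green_mid, plate_orange_mid, plate_blue_mid and the z axis of slot1, either way round below 0.15 rad and z of plate_orange_mid in the frame of slot1 between -0.026 and -0.012 m and x of plate_orange_mid in the frame of slot1 between -0.062 and 0.062 m and y of plate_orange_mid in the frame of slot1 between -0.012 and 0.012 m and z of plate_blue_mid in the frame of slot1 between -0.026 and -0.012 m and x of plate_blue_mid in the frame of slot1 between -0.062 and 0.062 m and y of plate_blue_mid in the frame of slot1 between -0.012 and 0.012 m and value of joint bolt above 0.018 m), for 0.3 s.
3. the bolt is home in its keeper with the plates locked in (z of plate_green_mid in the frame of slot1 between -0.026 and -0.012 m and x of plate_green_mid in the frame of slot1 between -0.062 and 0.062 m and y of plate_green_mid in the frame of slot1 between -0.012 and 0.012 m and angle between the x axis of each of plate_green_mid, plate_orange_mid, plate_blue_mid and the z axis of slot1, either way round below 0.15 rad and z of plate_orange_mid in the frame of slot1 between -0.026 and -0.012 m and x of plate_orange_mid in the frame of slot1 between -0.062 and 0.062 m and y of plate_orange_mid in the frame of slot1 between -0.012 and 0.012 m and z of plate_blue_mid in the frame of slot1 between -0.026 and -0.012 m and x of plate_blue_mid in the frame of slot1 between -0.062 and 0.062 m and y of plate_blue_mid in the frame of slot1 between -0.012 and 0.012 m and value of joint bolt below 0.004 m), for 0.2 s.
At the end, for the whole second after the job is handed in: Every plate present stands at rest in a slot of the caddy, tab upwards (upright within 0.15 rad, its mid point 12 to 26 mm below the slot mouths and within 12 mm of the slot's middle along it), and the bolt is within 4 mm of fully home (all of step 3 and linear speed of each of plate_green, plate_orange, plate_blue below 0.02 m/s); the robot touches nothing.
It fails at once if a bystander (mug, jar, bottle, bowl, spatula, spoon) is pushed more than 4 cm away (distance of any of mug, pepper, sauce, bowl, spatula, spoon from where it was at the start of the episode above 0.04 m).
Of plate_green, plate_orange, plate_blue only 2 to 3 are there at a start; the rules pass over those that are not, and their reading is None.
At some moment in a run one of plate_green, plate_orange, plate_blue may be knocked a few centimetres aside while the robot is not near it.
It also fails if it takes over 210 s, if anything falls off the work surface, if the arm or the gripper's body presses on something with over 40 N, if the wrist force passes 120 N, or if a joint passes its speed limit or range.

## Robot

A 7-joint arm with a two-finger parallel gripper is mounted at the origin on the work surface. World frame = base frame: x ahead of the robot, y to its left, z up, the work surface at z = 0. Lengths are in mm, angles in rad, forces in N, time in s.
With the tool pointing down it reaches from about 400 to 875 mm from the base axis. Payload 4.4 kg.
Tool frame: the origin (TCP) lies midway between the tips of the shut fingers; the grasp point (between the pads) lies 19 mm behind it; x points along the fingers, z is the direction in which the jaws open and shut, and the axes are right-handed (so a half turn about x gives the same grasp; the last joint's range is limited). The gripper opens to 85 mm and grips with 20 to 120 N. Pads are 22 mm wide; open, the fingers measure 114 mm over their backs; the gripper's body (76 mm by 85 mm) begins 54 mm behind the grasp point. The pads swing forward as they close: fully open they stand 13 mm farther back than shut.
Start: joints at [-1.254, 0.628, 0.038, 1.517, -0.027, 0.996, -0.02], TCP at [242.765, 602.978, 231.313] pointing down, gripper open.
Joint ranges: [-3.06, 3.06], [-0.37, 2.12], [-1.25, 1.32], [0.18, 2.47], [-1.1, 4.24], [0.23, 1.98], [-2.94, 2.94]. Speed limits (rad/s): [2.57, 2.57, 3.14, 3.14, 3.14, 3.14, 3.14].

## Interface

Orientations are given as [roll, pitch, yaw] about the fixed x, y, z axes, in that order (R = Rz(yaw) Ry(pitch) Rx(roll)).
In Python, from cell import ctrl gives the robot as it stands. The module is installed in compiled form; this text tells all that it offers.
- The arm moves only by the tool servo_tool, never from a script. Its argument "rows" is a list of rows, each an object of numbers: "dx", "dy", "dz": the shift along the tool's x, y, z in units of 750 mm (1.0 is 750 mm); "wx", "wy", "wz": the turn, a rotation vector about the tool's x, y, z in units of 6 degrees (1.0 is 6 degrees); "fingers": the closure, from 0 (fully open) to 1 (shut). In form: [{"dx": .., "dy": .., "dz": .., "wx": .., "wy": .., "wz": .., "fingers": ..}, ...]. A call has 1 to 5 rows; each row shifts and turns the commanded pose from where the row before left it, along the tool's axes as they then stand; what a row does not reach is not made up. A row lasts 1/8 s, in which the tool goes at most 62.5 mm and 10.7 degrees, less where a joint would pass 70% of its speed; a pose out of reach is approached as far as the arm can. A call with a number of a shift or a turn outside -1 to 1 is refused whole. A call with a gripper value outside its range is refused whole. The fingers move at their own pace and stop on an object; the grip force is fixed at half the most. Time passes only in rows, so rows that do not move let the fingers close. It gives the time, the measured TCP pose, the force and the opening at its end, in the units of the state.
- ctrl.read_state(): the state, without advancing time (a new reading comes with each control period).
- ctrl.get_image(name): name is "scene" or "top" or "wrist"; returns the picture (420x560x3 uint8, red, green, blue); there is no depth.
- ctrl.camera_info(name): a dict with "fovy" (degrees; the focal length in pixels is half the picture's height over the tangent of half this angle, whatever the lens; pixels are square), "cx", "cy" (the principal point, pixels), "R" (3x3) and "t" (3): a world point X has camera coordinates R X + t. Camera axes: x right, y down, z forward; pixel columns grow to the right and rows downward; lengths in mm; the calibration is good to about 2 mm. A picture is of the moment at which its call begins: read the wrist's pose just before it. camera_info takes no time and is no camera call; for the wrist camera it gives the pose at the moment of the call.
- ctrl.finish_job(): hands the job in, once; it reports no verdict.
Trained networks look in the newest picture that a camera, given by its name, has taken for a name from the list of things; names that differ only in an ending like _2 or _b are one class to them, and where a whole thing is asked for, a point or a joint stands for the part that bears it (a point fixed in the world has none). Each returns a list of dicts, best first, with "conf" (0 to 1); they miss things now and then, are a little off and sometimes report something else, mostly with a low value. They report only what shows in the picture. A call takes as long as a camera call. They do not tell look-alikes from the thing itself.
- ctrl.search_frame(label, camera): "extent" ([centre column, centre row, width, height] in pixels, round what is visible of it).
- ctrl.silhouettes(label, camera): "region" (420x560 bool, what is visible of it) and "extent" ([centre column, centre row, width, height] in pixels, round what is visible of it).
- ctrl.mark_of(label, camera): "point" ([column, row] in pixels: a listed point, or the origin of a listed thing).
The state is a dict: "clock": time; "qpos": joint angles; "qd": joint speeds; "tau": joint torques, N m; "eef_pos": TCP position; "tool_rot": TCP orientation; "force": force on the tool from outside, world axes, zero at the start; "torque": the same for the moment, N m; "width": finger opening in mm.
Only numpy, scipy, OpenCV 4.12 (cv2) and the standard library are available. Lean on these libraries where they do the work, as an engineer would, in place of code of your own. Each camera call takes 0.05 s, during which the arm holds its last target.

## Working session

There is one attempt and no reset: what is moved stays moved. The work goes in short steps, Python scripts to look and compute and a tool call to move; the robot and the scene stay as the last step left them, time stands still between calls to the robot, and variables do not carry over. Pictures are saved under pics/ and viewed, and the job is handed in when it is done.

Besides the shell and the picture viewer there is one more tool, called after "Emit:" in YAML: its name, and indented under it one key for each argument. servo_tool: Moves the arm, as the interface text tells. Its arguments: {"type":"object","properties":{"rows":{"type":"array"}},"required":["rows"]}

```bash
mkdir -p pics; ls; cat > h.py <<'E'
import numpy as np, cv2
from cell import ctrl
def snap(cam,name):
    im=ctrl.get_image(cam); cv2.imwrite(f'pics/{name}.png',cv2.cvtColor(im,cv2.COLOR_RGB2BGR)); return im
def K(cam):
    c=ctrl.camera_info(cam); f=210/np.tan(np.radians(c['fovy'])/2); return f,c['cx'],c['cy'],np.array(c['R']),np.array(c['t'])
def proj(cam,X):
    f,cx,cy,R,t=K(cam); p=R@np.array(X,float)+t; return np.array([cx+f*p[0]/p[2],cy+f*p[1]/p[2]])
def ray(cam,uv):
    f,cx,cy,R,t=K(cam); d=R.T@np.array([(uv[0]-cx)/f,(uv[1]-cy)/f,1]); return -R.T@t,d
def onz(cam,uv,z):
    o,d=ray(cam,uv); return o+d*(z-o[2])/d[2]
E
python3 - <<'E'
from h import *
s=ctrl.read_state(); print(s)
for c in('scene','top','wrist'):
    snap(c,c+'0'); i=ctrl.camera_info(c); print(c,i)
E
```

```text
pics
{'clock': 0.0, 'qpos': array([-1.25378461,  0.6293627 ,  0.03843159,  1.51835636, -0.02701022,
        0.99632243, -0.02000909]), 'qd': array([-0.00156239, -0.00101589, -0.00258199,  0.00103165, -0.00117961,
       -0.00103639,  0.00103431]), 'tau': array([-8.93795077e-04, -5.63411701e+01,  1.22587178e+00, -1.93439555e+01,
        1.10212711e-02,  1.03773750e-02,  9.01685723e-06]), 'eef_pos': array([242.5242683 , 602.38221077, 230.38189422]), 'tool_rot': array([-3.13554516,  1.56886508, -1.94756654]), 'force': array([0.1808255 , 0.15814453, 0.4825805 ]), 'torque': array([-0.05301217,  0.01099532,  0.01045404]), 'width': 85.53451598970567}
scene {'fovy': 56.85168873358164, 'cx': 279.96944494666195, 'cy': 210.55749093690136, 'R': array([[ 0.03262383,  0.99936998,  0.01397577],
       [ 0.5522168 , -0.00636817, -0.83367623],
       [-0.833062  ,  0.03491537, -0.55207665]]), 't': array([   6.49401951, -228.03933898, 1724.71215495])}
top {'fovy': 57.92890755149453, 'cx': 280.9222626548447, 'cy': 212.55920429775614, 'R': array([[-0.00811409, -0.99995347,  0.0052178 ],
       [-0.97469807,  0.00674332, -0.2234238 ],
       [ 0.22337822, -0.00689866, -0.97470743]]), 't': array([ -15.55521439,  542.61459829, 1176.34037404])}
wrist {'fovy': 61.17190017384916, 'cx': 281.22952785001877, 'cy': 210.28507856112566, 'R': array([[ 0.37303978,  0.92781143, -0.00269497],
       [ 0.89096006, -0.35740961,  0.28008667],
       [ 0.25890441, -0.10688458, -0.95997093]]), 't': array([-649.46894454,  -37.62535214,  378.95929475])}
```

View pics/scene0.png

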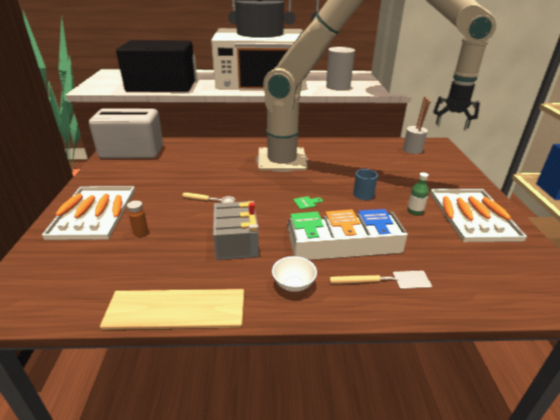

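View pics/top0.png

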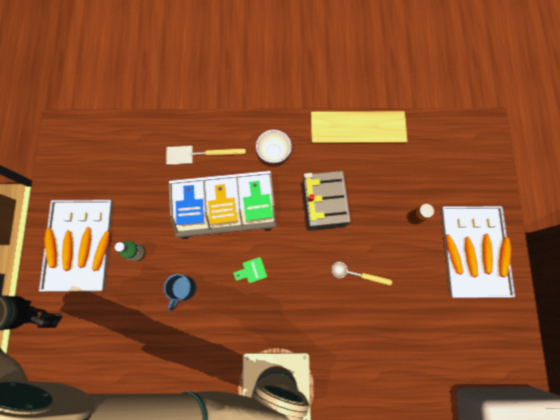

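View pics/wrist0.png

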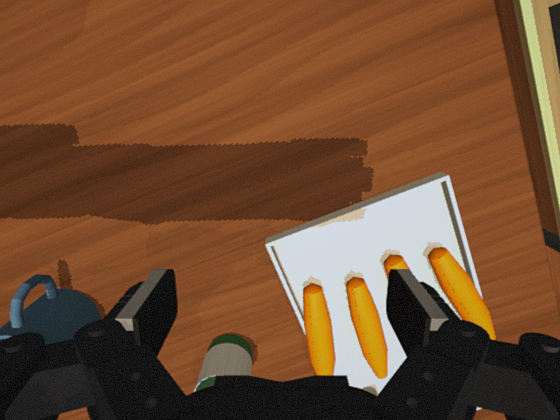

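```bash
cat >> h.py <<'E'
def tri(uvs):
    A=np.zeros((3,3));b=np.zeros(3)
    for cam,uv in uvs:
        o,d=ray(cam,uv);d=d/np.linalg.norm(d);P=np.eye(3)-np.outer(d,d);A+=P;b+=P@o
    X=np.linalg.solve(A,b); return X,[np.round(proj(c,X)-uv,1) for c,uv in uvs]
def big(cam,box,name,s=4,marks=()):
    im=ctrl.get_image(cam); 
    for m in marks: pass
    x0,y0,x1,y1=box; c=cv2.resize(im[y0:y1,x0:x1],None,fx=s,fy=s,interpolation=cv2.INTER_CUBIC)
    for m in marks: cv2.circle(c,(int((m[0]-x0+.5)*s),int((m[1]-y0+.5)*s)),3,(255,0,255),1)
    cv2.imwrite(f'pics/{name}.png',cv2.cvtColor(c,cv2.COLOR_RGB2BGR))
E
python3 - <<'E'
from h import *
for n in ['stand_edge','stand_shelf','stand_lip','slot0','slot1','slot2','bolt_knob','plate_green_mid','plate_orange_mid','plate_blue_mid','mug','sauce','bowl']:
    r={}
    for c in('top','scene'):
        m=ctrl.mark_of(n,c); r[c]=[(np.round(q['point'],1).tolist(),round(q['conf'],2)) for q in m[:3]]
    print(n,r)
    if r['top'] and r['scene']: 
        X,e=tri([(c,r[c][0][0]) for c in r]); print('   ',X.round(1),e)
print(ctrl.read_state()['clock'])
E
```

```text
stand_edge {'top': [([222.2, 209.6], 0.6)], 'scene': [([343.1, 216.5], 0.95)]}
    [552.4 173.1  68.2] [array([-0.6, -0.1]), array([-0.7,  0.1])]
stand_shelf {'top': [([223.2, 193.6], 0.76)], 'scene': [([348.1, 227.3], 0.87)]}
    [607.8 175.5  65.6] [array([-1.8, -0.3]), array([-2. ,  0.2])]
stand_lip {'top': [([227.3, 225.3], 0.86)], 'scene': []}
slot0 {'top': [([329.8, 182.7], 0.89), ([332.0, 216.4], 0.71), ([326.8, 195.0], 0.63)], 'scene': [([232.9, 217.0], 0.83), ([230.9, 228.1], 0.71), ([233.9, 205.1], 0.65)]}
    [ 624.8 -170.3  119.6] [array([-1.4,  0.1]), array([-1.5, -0.2])]
slot1 {'top': [([329.8, 182.7], 0.89), ([332.0, 216.4], 0.71), ([326.8, 195.0], 0.63)], 'scene': [([232.9, 217.0], 0.83), ([230.9, 228.1], 0.71), ([233.9, 205.1], 0.65)]}
    [ 624.8 -170.3  119.6] [array([-1.4,  0.1]), array([-1.5, -0.2])]
slot2 {'top': [([329.8, 182.7], 0.89), ([332.0, 216.4], 0.71), ([326.8, 195.0], 0.63)], 'scene': [([232.9, 217.0], 0.83), ([230.9, 228.1], 0.71), ([233.9, 205.1], 0.65)]}
    [ 624.8 -170.3  119.6] [array([-1.4,  0.1]), array([-1.5, -0.2])]
bolt_knob {'top': [([312.7
[... 394 characters left out ...]
'scene': [([343.4, 222.0], 0.77)]}
    [578.9 174.3  65.9] [array([0.7, 0.1]), array([ 0.7, -0.1])]
plate_blue_mid {'top': [([187.9, 203.8], 0.63)], 'scene': [([345.1, 221.5], 0.71), ([377.4, 217.0], 0.64)]}
    [565.6 230.5  68.9] [array([16.1,  1.8]), array([16.1, -2.9])]
mug {'top': [([180.5, 288.1], 0.74)], 'scene': [([365.8, 194.9], 0.8)]}
    [305.2 311.5  -2. ] [array([-0.1, -0. ]), array([-0.1,  0. ])]
sauce {'top': [([138.2, 253.1], 0.77)], 'scene': [([417.4, 209.0], 0.96)]}
    [421.8 462.9   7.2] [array([-2.3, -0.5]), array([-2.2,  0.4])]
bowl {'top': [([273.6, 149.1], 0.68)], 'scene': [([294.9, 281.8], 0.7)]}
    [784.3   6.4  11.3] [array([-0.7, -0. ]), array([-0.9, -0. ])]
1.45
```

```bash
python3 - <<'E'
from h import *
big('top',(160,160,360,250),'topz',4)
big('scene',(200,180,420,270),'scenez',3.6)
E
```

```text
(no output)
```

View pics/topz.png

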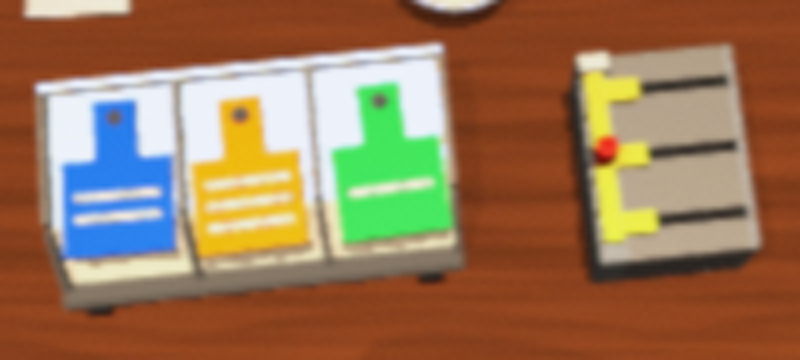

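View pics/scenez.png

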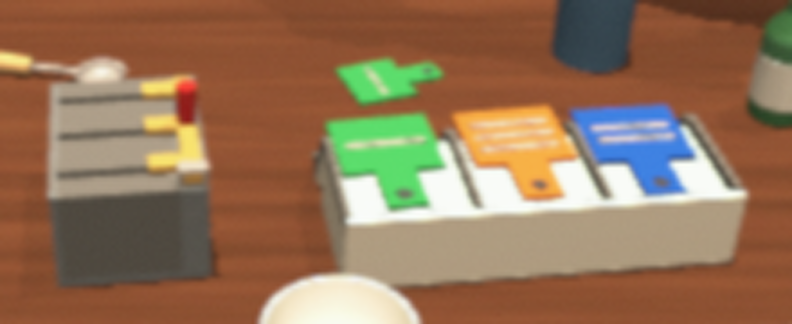

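```bash
cat >> h.py <<'E'
import json,sys
from scipy.spatial.transform import Rotation as Ro, Slerp
def cur():
    s=ctrl.read_state(); return np.array(s['eef_pos']),Ro.from_euler('xyz',s['tool_rot']),s
def rot(xdir,zdir):
    x=np.array(xdir,float);x/=np.linalg.norm(x);z=np.array(zdir,float);z-=x*(z@x);z/=np.linalg.norm(z);return Ro.from_matrix(np.stack([x,np.cross(z,x),z],1))
def plan(wps,f,p=None,R=None,vmax=50,wmax=5.9,dec=4):
    """wps: list of (pos,Rot or None[,nmin]); prints rows in calls of 5"""
    p0,R0,_=cur()
    if p is None:p=p0
    if R is None:R=R0
    rows=[]
    for w in wps:
        tp=np.array(w[0],float);tR=w[1] if w[1] is not None else R
        d=np.linalg.norm(tp-p);a=np.degrees((R.inv()*tR).magnitude())
        n=max(1,int(np.ceil(d/vmax)),int(np.ceil(a/wmax)),w[2] if len(w)>2 else 1)
        sl=Slerp([0,1],Ro.concatenate([R,tR]))
        sp,sR=p,R
        for i in range(1,n+1):
            q=sp+(tp-sp)*i/n;Q=sl(i/n)
            dl=R.inv().apply(q-p)/750;dw=np.degrees((R.inv()*Q).as_rotvec())/6
            r={k:round(float(v),dec) for k,v in zip(('dx','dy','dz'),dl) if abs(v)>2e-4}
            r.update({k:round(float(v),3) for k,v in zip(('wx','wy','wz'),dw) if abs(v)>3e-3})
            r['fingers']=f;rows.append(r)
            # track as rounded
            p=p+R.apply([r.get(k,0)*750 for k in('dx','dy','dz')]);R=R*Ro.from_rotvec(np.radians([r.get(k,0)*6 for k in('wx','wy','wz')]))
    for i in range(0,len(rows),5): print(json.dumps(rows[i:i+5]))
    print(len(rows),'rows; end',p.round(1))
    return p,R
E
python3 - <<'E'
from h import *
p,R,s=cur(); print(R.as_matrix().round(3))
f,cx,cy,Rc,t=K('wrist'); C=-Rc.T@t; print('cam in tool',R.inv().apply(C-p).round(1), (Rc@R.as_matrix()).round(3))
# stand/caddy rough corner rays
for uv,z in [((169,182),72),((270.5,172),72),((347,171),92),((353,221.5),92),((304,175),92)]: print(uv,onz('top',uv,z).round(1))
D=rot([0,0,-1],[0.06,1,0])
print('alt', (R.inv()*D).as_rotvec(degrees=True), (R.inv()*rot([0,0,-1],[-0.06,-1,0])).as_rotvec(degrees=True))
E
```

```text
[[-0.    -0.928  0.374]
 [-0.     0.374  0.928]
 [-1.     0.    -0.   ]]
cam in tool [-142.    70.3    0.7] [[ 0.001  0.001  1.   ]
 [-0.28  -0.96   0.001]
 [ 0.96  -0.28  -0.001]]
(169, 182) [645.7 347.8  72. ]
(270.5, 172) [678.2  13.9  72. ]
(347, 171) [ 673.2 -236.3   92. ]
(353, 221.5) [ 504.9 -247.4   92. ]
(304, 175) [660.4 -95.5  92. ]
alt [-1.85028120e+01 -1.88063679e-03 -3.28493278e-03] [ 1.61497188e+02 -4.67020803e-03  2.67371226e-03]
```

```bash
python3 - <<'E'
from h import *
D=rot([0,0,-1],[-0.097,0.995,0])
plan([((380,420,330),D),((530,180,330),D)],0.0)
E
```

```text
[{"dx": -0.0263, "dy": -0.0522, "dz": -0.0316, "wx": -0.917, "fingers": 0.0}, {"dx": -0.0263, "dy": -0.0489, "dz": -0.0364, "wx": -0.917, "fingers": 0.0}, {"dx": -0.0264, "dy": -0.0452, "dz": -0.041, "wx": -0.916, "fingers": 0.0}, {"dx": -0.0263, "dy": -0.041, "dz": -0.0451, "wx": -0.917, "fingers": 0.0}, {"dx": -0.0263, "dy": -0.0365, "dz": -0.0488, "wx": -0.917, "fingers": 0.0}]
[{"dy": -0.028, "dz": -0.0563, "fingers": 0.0}, {"dy": -0.028, "dz": -0.0563, "fingers": 0.0}, {"dy": -0.028, "dz": -0.0564, "fingers": 0.0}, {"dy": -0.028, "dz": -0.0563, "fingers": 0.0}, {"dy": -0.028, "dz": -0.0563, "fingers": 0.0}]
[{"dy": -0.0281, "dz": -0.0563, "fingers": 0.0}]
11 rows; end [530. 180. 330.]
```

Emit:
servo_tool:
  rows:
    - {"dx": -0.026, "dy": -0.052, "dz": -0.032, "wx": -0.917, "fingers": 0.0}
    - {"dx": -0.026, "dy": -0.049, "dz": -0.036, "wx": -0.917, "fingers": 0.0}
    - {"dx": -0.026, "dy": -0.045, "dz": -0.041, "wx": -0.916, "fingers": 0.0}
    - {"dx": -0.026, "dy": -0.041, "dz": -0.045, "wx": -0.917, "fingers": 0.0}
    - {"dx": -0.026, "dy": -0.0365, "dz": -0.049, "wx": -0.917, "fingers": 0.0}

```text
schema error: expected keys dx, dy, dz, wx, wy, wz, fingers
```

Emit:
servo_tool:
  rows:
    - {"dy": -0.028, "dz": -0.056, "fingers": 0.0}
    - {"dy": -0.028, "dz": -0.056, "fingers": 0.0}
    - {"dy": -0.028, "dz": -0.056, "fingers": 0.0}
    - {"dy": -0.028, "dz": -0.056, "fingers": 0.0}
    - {"dy": -0.028, "dz": -0.056, "fingers": 0.0}

```text
schema error: expected keys dx, dy, dz, wx, wy, wz, fingers
```

Emit:
servo_tool:
  rows:
    - {"dy": -0.028, "dz": -0.056, "fingers": 0.0}
    - {"fingers": 0.0}

```text
schema error: expected keys dx, dy, dz, wx, wy, wz, fingers
```

```bash
python3 - <<'E'
from h import *
p,R,s=cur(); print(p,s['clock'],s['qpos'].round(3)); snap('wrist','w1'); np.savez('w1.npz',**{k:v for k,v in ctrl.camera_info('wrist').items()})
E
```

```text
[242.76874825 602.95770859 231.30124915] 1.55 [-1.254  0.628  0.039  1.517 -0.027  0.996 -0.02 ]
```

View pics/w1.png

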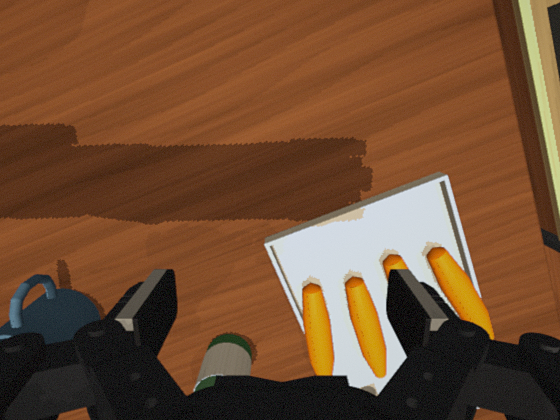

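Emit:
servo_tool:
  rows:
    - {"dx": -0.026, "dy": -0.052, "dz": -0.032, "wx": -0.917, "wy": 0, "wz": 0, "fingers": 0.0}
    - {"dx": -0.026, "dy": -0.049, "dz": -0.036, "wx": -0.917, "wy": 0, "wz": 0, "fingers": 0.0}
    - {"dx": -0.026, "dy": -0.045, "dz": -0.041, "wx": -0.916, "wy": 0, "wz": 0, "fingers": 0.0}
    - {"dx": -0.026, "dy": -0.041, "dz": -0.045, "wx": -0.917, "wy": 0, "wz": 0, "fingers": 0.0}
    - {"dx": -0.026, "dy": -0.0365, "dz": -0.049, "wx": -0.917, "wy": 0, "wz": 0, "fingers": 0.0}

```text
clock: 2.22
eef_pos: [380.6, 418.7, 329.6]
tool_rot: [-1.06, 1.57, 0.611]
force: [0.7, 0.3, -1.1]
width: 85.6
```

Emit:
servo_tool:
  rows:
    - {"dx": 0, "dy": -0.028, "dz": -0.056, "wx": 0, "wy": 0, "wz": 0, "fingers": 0.0}
    - {"dx": 0, "dy": -0.028, "dz": -0.056, "wx": 0, "wy": 0, "wz": 0, "fingers": 0.0}
    - {"dx": 0, "dy": -0.028, "dz": -0.056, "wx": 0, "wy": 0, "wz": 0, "fingers": 0.0}
    - {"dx": 0, "dy": -0.028, "dz": -0.056, "wx": 0, "wy": 0, "wz": 0, "fingers": 0.0}
    - {"dx": 0, "dy": -0.028, "dz": -0.056, "wx": 0, "wy": 0, "wz": 0, "fingers": 0.0}

```text
clock: 2.85
eef_pos: [505.4, 219.9, 329.0]
tool_rot: [-1.128, 1.57, 0.541]
force: [0.2, 0.0, -0.0]
width: 85.2
```

Emit:
servo_tool:
  rows:
    - {"dx": 0, "dy": -0.028, "dz": -0.056, "wx": 0, "wy": 0, "wz": 0, "fingers": 0.0}
    - {"dx": 0, "dy": 0, "dz": 0, "wx": 0, "wy": 0, "wz": 0, "fingers": 0.0}

```text
clock: 3.1
eef_pos: [531.8, 176.5, 328.8]
tool_rot: [-2.771, 1.568, -1.111]
force: [0.3, 0.5, 0.5]
width: 85.2
```

```bash
sed -i "s/if abs(v)>2e-4}/}/; s/if abs(v)>3e-3}/}/; s/round(float(v),dec)/round(float(v),dec)+0.0/" h.py; python3 - <<'E'
from h import *
p,R,s=cur(); print(p,s['clock'],s['qpos'].round(3)); snap('wrist','w1b'); np.savez('w1.npz',**{k:v for k,v in ctrl.camera_info('wrist').items()})
E
```

```text
[531.75145167 176.52641583 328.7988776 ] 3.1 [-0.374  0.401  0.002  1.637  0.002  1.103  1.287]
```

View pics/w1b.png

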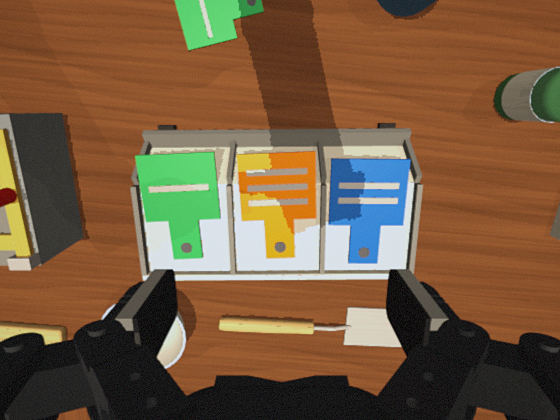

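```bash
cat >> h.py <<'E'
def loadcam(fn):
    c=np.load(fn); f=210/np.tan(np.radians(float(c['fovy']))/2); return f,float(c['cx']),float(c['cy']),c['R'],c['t']
def pj(k,X):
    f,cx,cy,R,t=k;p=R@np.array(X,float)+t;return np.array([cx+f*p[0]/p[2],cy+f*p[1]/p[2]])
def bz(k,uv,z):
    f,cx,cy,R,t=k;d=R.T@np.array([(uv[0]-cx)/f,(uv[1]-cy)/f,1]);o=-R.T@t;return o+d*(z-o[2])/d[2]
def frame(o,yaw):
    c,s=np.cos(yaw),np.sin(yaw);M=np.array([[c,-s,0],[s,c,0],[0,0,1]]);return lambda q:np.array(o)+M@np.array(q,float)
def overlay(src,k,pts,name,box,s=3):
    im=cv2.imread(f'pics/{src}.png');x0,y0,x1,y1=box;c=cv2.resize(im[y0:y1,x0:x1],None,fx=s,fy=s,interpolation=cv2.INTER_CUBIC)
    for P in pts:
        m=pj(k,P);cv2.circle(c,(int((m[0]-x0+.5)*s),int((m[1]-y0+.5)*s)),4,(255,0,255),1)
    cv2.imwrite(f'pics/{name}.png',c)
E
python3 - <<'E'
from h import *
k=loadcam('w1.npz')
yaw=np.pi+0.0968
F=frame((552,171,60),yaw)
pts=[F((x,y,z)) for y in(-165,-55,55,165) for x,z in((0,0),(0,12),(-112,12))]+[F((37.3,y,-53.2)) for y in(-165,165)]
overlay('w1b',k,pts,'o1',(125,110,425,300),2.6)
E
```

```text
(no output)
```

View pics/o1.png

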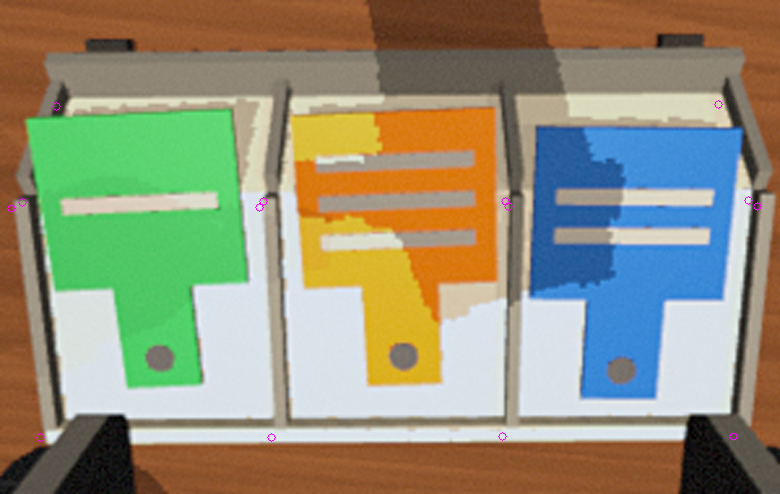

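```bash
python3 - <<'E'
from h import *
k=loadcam('w1.npz')
yaw=np.pi+0.0968
F=frame((547.5,174,60),yaw)
c,s=np.cos(yaw),np.sin(yaw);M=np.array([[c,-s,0],[s,c,0],[0,0,1]])
P={'g':[(27,118),(232,110),(127,387),(201,383)],'o':[(293,114),(495,107),(368,385),(440,383)],'b':[(537,126),(741,128),(582,397),(656,398)]}
for n,q in P.items():
    w=[bz(k,(u/2.6+125-.5,v/2.6+110-.5),65) for u,v in q]
    L=[M.T@(x-np.array((547.5,174,60))) for x in w]
    print(n,[x[:2].round(1).tolist() for x in L],'world end mid',((w[0]+w[1])/2).round(1),'len',np.linalg.norm((w[0]+w[1]-w[2]-w[3])/2).round(1),'wid',np.linalg.norm(w[0]-w[1]).round(1))
pts=[F((x,y,z)) for y in(-165,-55,55,165) for x,z in((0,0),(0,12),(-112,12))]+[F((37.3,y,-53.2)) for y in(-165,165)]
overlay('w1b',k,pts,'o2',(125,110,425,300),2.6)
E
```

```text
g [[34.6, 159.6], [37.9, 69.6], [-93.1, 127.1], [-91.2, 91.7]] world end mid [522.5  56.4  65. ] len 128.5 wid 90.1
o [[36.1, 43.1], [38.8, -45.2], [-92.4, 12.2], [-91.4, -22.0]] world end mid [510.1 171.4  65. ] len 129.4 wid 88.3
b [[30.5, -63.8], [29.4, -153.3], [-98.8, -89.9], [-99.4, -125.3]] world end mid [507.2 279.1  65. ] len 129.1 wid 89.5
```

View pics/o2.png

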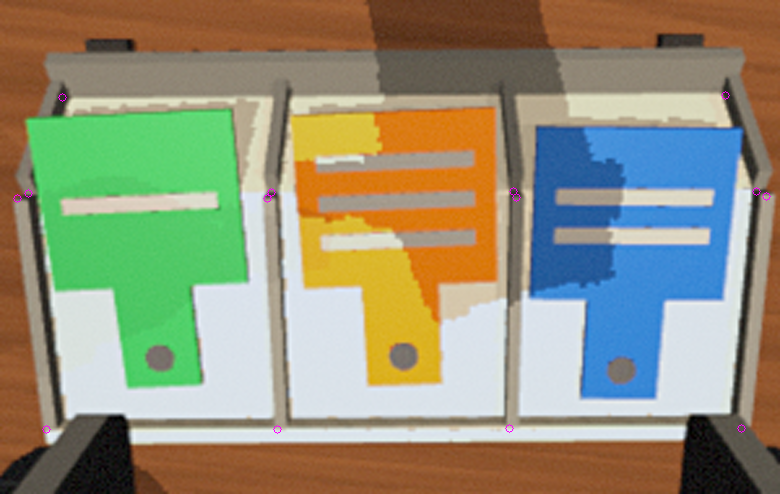

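```bash
python3 - <<'E'
from h import *
D=rot([0,0,-1],[0.998,0.06,0])
plan([((585,-150,310),D)],0.0)
E
```

```text
[{"dx": 0.0016, "dy": -0.002, "dz": -0.0278, "wx": 0.957, "wy": -0.0, "wz": 0.0, "fingers": 0.0}, {"dx": 0.0015, "dy": -0.0047, "dz": -0.0274, "wx": 0.957, "wy": -0.0, "wz": 0.0, "fingers": 0.0}, {"dx": 0.0016, "dy": -0.0075, "dz": -0.0268, "wx": 0.958, "wy": -0.0, "wz": 0.001, "fingers": 0.0}, {"dx": 0.0016, "dy": -0.0101, "dz": -0.026, "wx": 0.957, "wy": -0.001, "wz": -0.0, "fingers": 0.0}, {"dx": 0.0016, "dy": -0.0127, "dz": -0.0247, "wx": 0.957, "wy": 0.0, "wz": 0.0, "fingers": 0.0}]
[{"dx": 0.0015, "dy": -0.0151, "dz": -0.0235, "wx": 0.957, "wy": 0.0, "wz": 0.0, "fingers": 0.0}, {"dx": 0.0016, "dy": -0.0173, "dz": -0.0217, "wx": 0.958, "wy": -0.0, "wz": 0.0, "fingers": 0.0}, {"dx": 0.0016, "dy": -0.0195, "dz": -0.02, "wx": 0.957, "wy": -0.0, "wz": 0.001, "fingers": 0.0}, {"dx": 0.0015, "dy": -0.0213, "dz": -0.0178, "wx": 0.957, "wy": -0.0, "wz": -0.0, "fingers": 0.0}, {"dx": 0.0016, "dy": -0.023, "dz": -0.0157, "wx": 0.957, "wy": -0.001, "wz": 0.0, "fingers": 0.0}]
[{"dx": 0.0016, "dy": -0.0245, "dz": -0.0133, "wx": 0.958, "wy": 0.0, "wz": 0.0, "fingers": 0.0}, {"dx": 0.0015, "dy": -0.0257, "dz": -0.0107, "wx": 0.957, "wy": 0.0, "wz": 0.0, "fingers": 0.0}, {"dx": 0.0016, "dy": -0.0266, "dz": -0.0082, "wx": 0.957, "wy": -0.0, "wz": 0.001, "fingers": 0.0}, {"dx": 0.0016, "dy": -0.0273, "dz": -0.0054, "wx": 0.957, "wy": -0.0, "wz": -0.0, "fingers": 0.0}, {"dx": 0.0015, "dy": -0.0277, "dz": -0.0027, "wx": 0.957, "wy": -0.0, "wz": -0.0, "fingers": 0.0}]
[{"dx": 0.0016, "dy": -0.0279, "dz": 0.0001, "wx": 0.958, "wy": -0.001, "wz": 0.0, "fingers": 0.0}]
16 rows; end [ 585. -150.  310.]
```

Emit:
servo_tool:
  rows:
    - {"dx": 0.0016, "dy": -0.002, "dz": -0.028, "wx": 0.957, "wy": 0, "wz": 0, "fingers": 0}
    - {"dx": 0.0016, "dy": -0.005, "dz": -0.027, "wx": 0.957, "wy": 0, "wz": 0, "fingers": 0}
    - {"dx": 0.0016, "dy": -0.0075, "dz": -0.027, "wx": 0.957, "wy": 0, "wz": 0, "fingers": 0}
    - {"dx": 0.0016, "dy": -0.01, "dz": -0.026, "wx": 0.957, "wy": 0, "wz": 0, "fingers": 0}
    - {"dx": 0.0016, "dy": -0.013, "dz": -0.025, "wx": 0.957, "wy": 0, "wz": 0, "fingers": 0}

```text
clock: 3.78
eef_pos: [547.0, 79.8, 322.8]
tool_rot: [0.637, 1.57, 1.803]
force: [-0.3, -0.5, 0.3]
width: 85.4
```

Emit:
servo_tool:
  rows:
    - {"dx": 0.0016, "dy": -0.015, "dz": -0.0235, "wx": 0.957, "wy": 0, "wz": 0, "fingers": 0}
    - {"dx": 0.0016, "dy": -0.017, "dz": -0.022, "wx": 0.957, "wy": 0, "wz": 0, "fingers": 0}
    - {"dx": 0.0016, "dy": -0.0195, "dz": -0.02, "wx": 0.957, "wy": 0, "wz": 0, "fingers": 0}
    - {"dx": 0.0016, "dy": -0.021, "dz": -0.018, "wx": 0.957, "wy": 0, "wz": 0, "fingers": 0}
    - {"dx": 0.0016, "dy": -0.023, "dz": -0.0155, "wx": 0.957, "wy": 0, "wz": 0, "fingers": 0}

```text
clock: 4.4
eef_pos: [564.4, -23.0, 316.8]
tool_rot: [0.938, 1.569, 1.604]
force: [-0.5, 0.1, -0.1]
width: 85.6
```

Emit:
servo_tool:
  rows:
    - {"dx": 0.0016, "dy": -0.0245, "dz": -0.013, "wx": 0.957, "wy": 0, "wz": 0, "fingers": 0}
    - {"dx": 0.0016, "dy": -0.026, "dz": -0.011, "wx": 0.957, "wy": 0, "wz": 0, "fingers": 0}
    - {"dx": 0.0016, "dy": -0.0265, "dz": -0.008, "wx": 0.957, "wy": 0, "wz": 0, "fingers": 0}
    - {"dx": 0.0016, "dy": -0.027, "dz": -0.0055, "wx": 0.957, "wy": 0, "wz": 0, "fingers": 0}
    - {"dx": 0.0016, "dy": -0.028, "dz": -0.003, "wx": 0.957, "wy": 0, "wz": 0, "fingers": 0}

```text
clock: 5.03
eef_pos: [582.2, -125.9, 310.7]
tool_rot: [1.343, 1.569, 1.508]
force: [0.6, -0.9, 0.0]
width: 85.3
```

Emit:
servo_tool:
  rows:
    - {"dx": 0.0016, "dy": -0.028, "dz": 0, "wx": 0.957, "wy": 0, "wz": 0, "fingers": 0.4}
    - {"dx": 0, "dy": 0, "dz": 0, "wx": 0, "wy": 0, "wz": 0, "fingers": 0.4}
    - {"dx": 0, "dy": 0, "dz": 0, "wx": 0, "wy": 0, "wz": 0, "fingers": 0.4}

```text
clock: 5.4
eef_pos: [585.5, -146.0, 309.5]
tool_rot: [1.617, 1.569, 1.686]
force: [-0.9, 0.8, 0.2]
width: 51.2
```

```bash
python3 - <<'E'
from h import *
p,R,s=cur(); print(p,s['clock'],s['qpos'].round(3),s['width']); snap('wrist','w2'); np.savez('w2.npz',**{k:v for k,v in ctrl.camera_info('wrist').items()})
k=loadcam('w2.npz')
# initial caddy guess from top: corners
yaw=np.arctan2(11.1,168.3); print(yaw)
o=np.array([589,-180,92.]) 
F=frame(o,yaw)
pts=[F((x,y,0)) for x in(-55,0,55) for y in(-49,49)]+[F((x,y,0)) for x in(-85,85) for y in(-60,60)]
overlay('w2',k,pts,'o3',(0,0,560,420),1.4)
E
```

```text
[ 585.47512402 -146.00216244  309.45214752] 5.4 [-0.075  0.517  0.443  1.557 -0.239  1.122  0.49 ] 51.1926653767452
0.0658582727450489
```

View pics/o3.png

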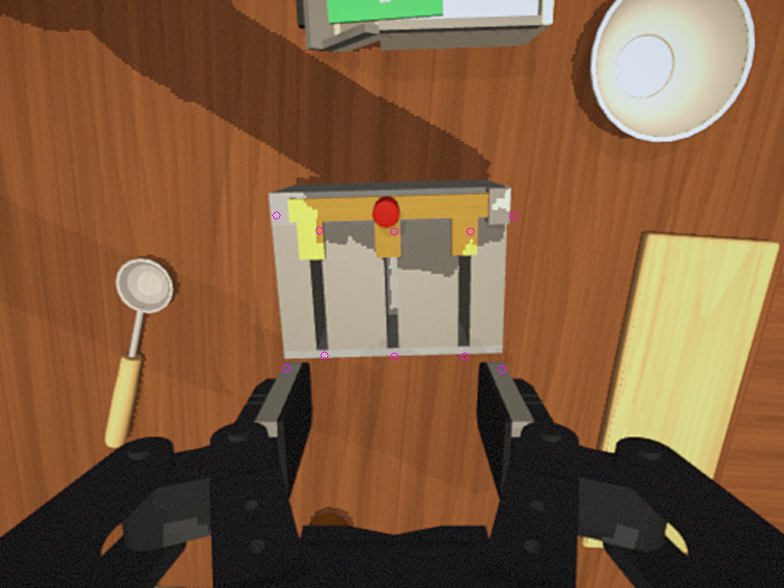

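```bash
python3 - <<'E'
from h import *
k=loadcam('w2.npz')
for uv in [(322,348),(392,348.5),(464.5,347),(317,262),(391,258),(465,256),(285,358),(503,355),(271,194),(510,188)]:
    print(uv,bz(k,(uv[0]/1.4-.5,uv[1]/1.4-.5),92).round(1))
print('knob',bz(k,(386/1.4-.5,212/1.4-.5),137).round(1))
im=cv2.imread('pics/w2.png'); c=cv2.resize(im[125:265,185:375],None,fx=4.2,fy=4.2,interpolation=cv2.INTER_CUBIC);cv2.imwrite('pics/o4.png',c)
E
```

```text
(322, 348) [ 535.5 -226.    92. ]
(392, 348.5) [ 589.8 -222.7   92. ]
(464.5, 347) [ 645.9 -217.6   92. ]
(317, 262) [ 529.9 -158.    92. ]
(391, 258) [ 584.3 -151.2   92. ]
(465, 256) [ 638.5 -145.9   92. ]
(285, 358) [ 506.9 -236.4   92. ]
(503, 355) [ 676.6 -222.2   92. ]
(271, 194) [ 496.  -110.8   92. ]
(510, 188) [665.  -94.9  92. ]
knob [ 578.8 -112.5  137. ]
```

View pics/o4.png

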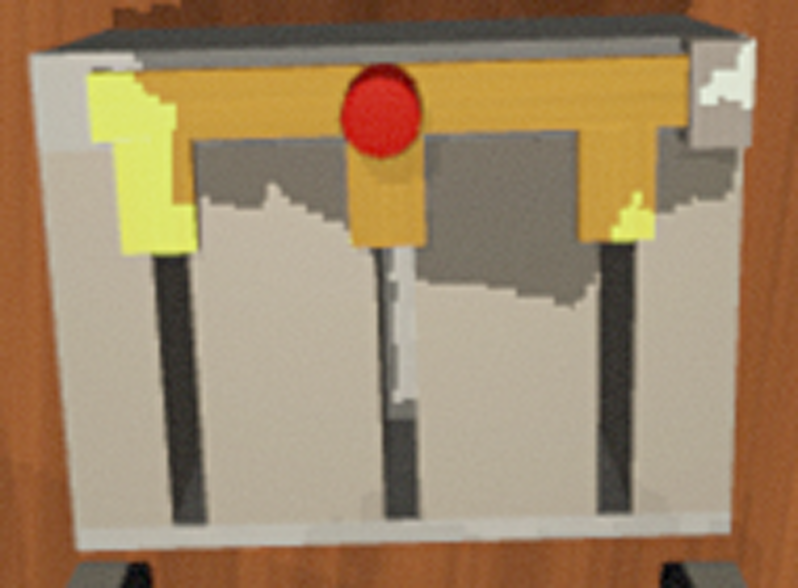

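```bash
python3 - <<'E'
from h import *
D=rot([0,0,-1],[np.cos(.076),np.sin(.076),0])
plan([((579.5,-113,150),D),((579.5,-113,108),D,2)],0.4)
E
```

```text
[{"dx": 0.0532, "dy": 0.011, "dz": -0.0012, "wx": -0.018, "wy": 0.0, "wz": -0.004, "fingers": 0.4}, {"dx": 0.0532, "dy": 0.0111, "dz": -0.0013, "wx": -0.019, "wy": 0.0, "wz": -0.004, "fingers": 0.4}, {"dx": 0.0532, "dy": 0.0111, "dz": -0.0012, "wx": -0.018, "wy": 0.001, "wz": -0.004, "fingers": 0.4}, {"dx": 0.0532, "dy": 0.0111, "dz": -0.0011, "wx": -0.018, "wy": -0.0, "wz": -0.004, "fingers": 0.4}, {"dx": 0.028, "dy": 0.0, "dz": 0.0, "wx": -0.0, "wy": -0.0, "wz": 0.0, "fingers": 0.4}]
[{"dx": 0.028, "dy": 0.0, "dz": 0.0, "wx": -0.0, "wy": -0.0, "wz": 0.0, "fingers": 0.4}]
6 rows; end [ 579.5 -113.   108. ]
```

Emit:
servo_tool:
  rows:
    - {"dx": 0.053, "dy": 0.011, "dz": -0.001, "wx": -0.018, "wy": 0, "wz": -0.004, "fingers": 0.4}
    - {"dx": 0.053, "dy": 0.011, "dz": -0.001, "wx": -0.018, "wy": 0, "wz": -0.004, "fingers": 0.4}
    - {"dx": 0.053, "dy": 0.011, "dz": -0.001, "wx": -0.018, "wy": 0, "wz": -0.004, "fingers": 0.4}
    - {"dx": 0.053, "dy": 0.011, "dz": -0.001, "wx": -0.018, "wy": 0, "wz": -0.004, "fingers": 0.4}

```text
clock: 5.95
eef_pos: [580.3, -113.6, 149.7]
tool_rot: [-0.646, 1.57, -0.571]
force: [0.5, 0.4, 0.3]
width: 51.1
```

Emit:
servo_tool:
  rows:
    - {"dx": 0.028, "dy": 0, "dz": 0, "wx": 0, "wy": 0, "wz": 0, "fingers": 0.4}
    - {"dx": 0.028, "dy": 0, "dz": 0, "wx": 0, "wy": 0, "wz": 0, "fingers": 0.4}
    - {"dx": 0, "dy": 0, "dz": 0, "wx": 0, "wy": 0, "wz": 0, "fingers": 0.6}
    - {"dx": 0, "dy": 0, "dz": 0, "wx": 0, "wy": 0, "wz": 0, "fingers": 1}
    - {"dx": 0, "dy": 0, "dz": 0, "wx": 0, "wy": 0, "wz": 0, "fingers": 1}

```text
clock: 6.58
eef_pos: [579.3, -115.0, 109.4]
tool_rot: [-2.756, 1.57, -2.683]
force: [-4.5, 0.6, 1.7]
width: 16.2
```

Emit:
servo_tool:
  rows:
    - {"dx": 0, "dy": 0, "dz": 0, "wx": 0, "wy": 0, "wz": 0, "fingers": 1}
    - {"dx": 0, "dy": 0, "dz": 0, "wx": 0, "wy": 0, "wz": 0, "fingers": 1}

```text
clock: 6.82
eef_pos: [579.3, -115.0, 109.4]
tool_rot: [-2.921, 1.57, -2.849]
force: [-5.1, 2.1, 6.0]
width: 16.7
```

```bash
python3 - <<'E'
from h import *
p,R,s=cur(); print(p,s['clock'],s['force'],s['width']); snap('wrist','w3')
E
```

```text
[ 579.31607059 -115.04623732  109.35875719] 6.825 [-5.07186323  2.11394252  6.0197231 ] 16.741100688956458
```

View pics/w3.png

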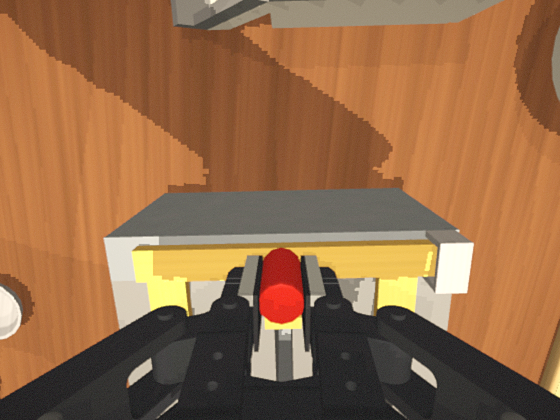

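Emit:
servo_tool:
  rows:
    - {"dx": 0, "dy": 0, "dz": -0.011, "wx": 0, "wy": 0, "wz": 0, "fingers": 1}
    - {"dx": 0, "dy": 0, "dz": -0.011, "wx": 0, "wy": 0, "wz": 0, "fingers": 1}
    - {"dx": 0, "dy": 0, "dz": -0.011, "wx": 0, "wy": 0, "wz": 0, "fingers": 1}
    - {"dx": 0, "dy": 0, "dz": -0.009, "wx": 0, "wy": 0, "wz": 0, "fingers": 1}
    - {"dx": 0, "dy": 0, "dz": 0, "wx": 0, "wy": 0, "wz": 0, "fingers": 1}

```text
clock: 7.5
eef_pos: [549.4, -118.0, 109.4]
tool_rot: [-0.607, 1.568, -0.535]
force: [2.6, 4.1, 5.6]
width: 16.5
```

```bash
python3 - <<'E'
from h import *
p,R,s=cur(); print(p,s['clock'],s['force'],s['width']); snap('wrist','w4')
E
```

```text
[ 549.38851869 -117.97212379  109.35487166] 7.5 [2.55267829 4.10731887 5.62837647] 16.54641779761964
```

View pics/w4.png

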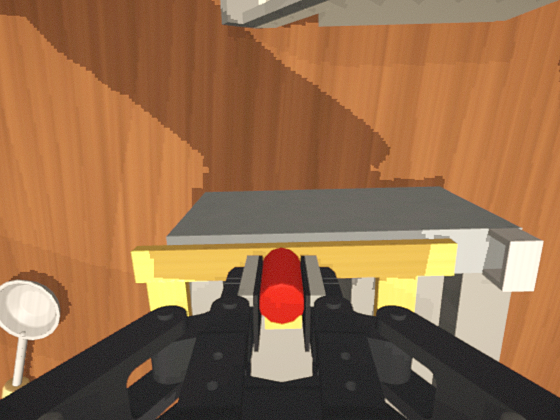

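```bash
cat >> h.py <<'E'
ST=frame((547.5,174,60),np.pi+0.0968)   # stand edge frame
CA=frame((586.3,-173.7,92),0.076)       # slot1 frame
SM=np.array([[np.cos(np.pi+.0968),-np.sin(np.pi+.0968),0],[np.sin(np.pi+.0968),np.cos(np.pi+.0968),0],[0,0,1]])
DS=rot([0,0,-1],-SM[:,0])   # tool down, jaws along stand x (z to +world x)
DC=rot([0,0,-1],[np.cos(.076),np.sin(.076),0])
E
python3 - <<'E'
from h import *
p,R,s=cur()
plan([(p+[0,0,180],R)],0.4)
plan([(ST((22,113,80)),DS),(ST((22,113,8)),DS,2)],1.0,p=p+[0,0,180],vmax=58)
E
```

```text
[{"dx": -0.06, "dy": -0.0001, "dz": 0.0001, "wx": 0.0, "wy": 0.0, "wz": 0.0, "fingers": 0.4}, {"dx": -0.06, "dy": -0.0001, "dz": 0.0002, "wx": 0.0, "wy": 0.0, "wz": 0.0, "fingers": 0.4}, {"dx": -0.06, "dy": -0.0001, "dz": 0.0001, "wx": 0.0, "wy": 0.0, "wz": 0.0, "fingers": 0.4}, {"dx": -0.06, "dy": -0.0001, "dz": 0.0001, "wx": 0.0, "wy": 0.0, "wz": 0.0, "fingers": 0.4}]
4 rows; end [ 549.3 -117.9  289.3]
[{"dx": 0.0397, "dy": 0.0475, "dz": -0.0001, "wx": -0.047, "wy": 0.004, "wz": 0.003, "fingers": 1.0}, {"dx": 0.0398, "dy": 0.0475, "dz": 0.0002, "wx": -0.047, "wy": 0.005, "wz": 0.004, "fingers": 1.0}, {"dx": 0.0398, "dy": 0.0474, "dz": 0.0004, "wx": -0.047, "wy": 0.004, "wz": 0.003, "fingers": 1.0}, {"dx": 0.0397, "dy": 0.0475, "dz": 0.0006, "wx": -0.047, "wy": 0.004, "wz": 0.003, "fingers": 1.0}, {"dx": 0.0398, "dy": 0.0474, "dz": 0.0009, "wx": -0.048, "wy": 0.004, "wz": 0.004, "fingers": 1.0}]
[{"dx": 0.048, "dy": 0.0, "dz": 0.0, "wx": 0.0, "wy": 0.0, "wz": -0.0, "fingers": 1.0}, {"dx": 0.048, "dy": 0.0, "dz": 0.0, "wx": 0.0, "wy": 0.0, "wz": -0.0, "fingers": 1.0}]
7 rows; end [536.5  59.4  68. ]
```

Emit:
servo_tool:
  rows:
    - {"dx": 0, "dy": 0, "dz": 0, "wx": 0, "wy": 0, "wz": 0, "fingers": 0.4}
    - {"dx": 0, "dy": 0, "dz": 0, "wx": 0, "wy": 0, "wz": 0, "fingers": 0.4}
    - {"dx": 0, "dy": 0, "dz": 0, "wx": 0, "wy": 0, "wz": 0, "fingers": 0.4}
    - {"dx": -0.06, "dy": 0, "dz": 0, "wx": 0, "wy": 0, "wz": 0, "fingers": 0.4}
    - {"dx": -0.06, "dy": 0, "dz": 0, "wx": 0, "wy": 0, "wz": 0, "fingers": 0.4}

```text
clock: 8.18
eef_pos: [547.8, -118.3, 198.9]
tool_rot: [-2.489, 1.568, -2.417]
force: [1.0, -0.1, 1.0]
width: 51.3
```

Emit:
servo_tool:
  rows:
    - {"dx": -0.06, "dy": 0, "dz": 0.025, "wx": 0, "wy": 0, "wz": 0, "fingers": 0.4}
    - {"dx": -0.06, "dy": 0, "dz": 0.025, "wx": 0, "wy": 0, "wz": 0, "fingers": 0.4}
    - {"dx": 0, "dy": 0, "dz": 0, "wx": 0, "wy": 0, "wz": 0, "fingers": 0.4}

```text
clock: 8.55
eef_pos: [589.0, -115.8, 291.9]
tool_rot: [-0.483, 1.562, -0.41]
force: [-0.4, -0.3, -1.2]
width: 51.2
```

```bash
python3 - <<'E'
from h import *
p,R,s=cur(); print(p,s['clock'],s['force'],s['width']); snap('wrist','w5'); np.savez('w5.npz',**{k:v for k,v in ctrl.camera_info('wrist').items()})
k=loadcam('w5.npz')
pts=[CA((x+dx,y,0)) for x in(-55,0,55) for y in(-49,49) for dx in(-4.75,4.75)]
u0,v0=pj(k,CA((0,0,0))); b=(int(u0)-110,int(v0)-75,int(u0)+110,int(v0)+75); print(b)
overlay('w5',k,pts,'o5',b,3.6)
print(ctrl.mark_of('slot0','wrist'))
E
```

```text
[ 588.98819204 -115.77489427  291.9291188 ] 8.55 [-0.38498623 -0.30278635 -1.22137488] 51.24380432675364
(165, 163, 385, 313)
[{'point': [273.5, 237.1], 'conf': 0.76}, {'point': [325.4, 235.7], 'conf': 0.71}, {'point': [217.1, 239.4], 'conf': 0.64}]
```

View pics/o5.png

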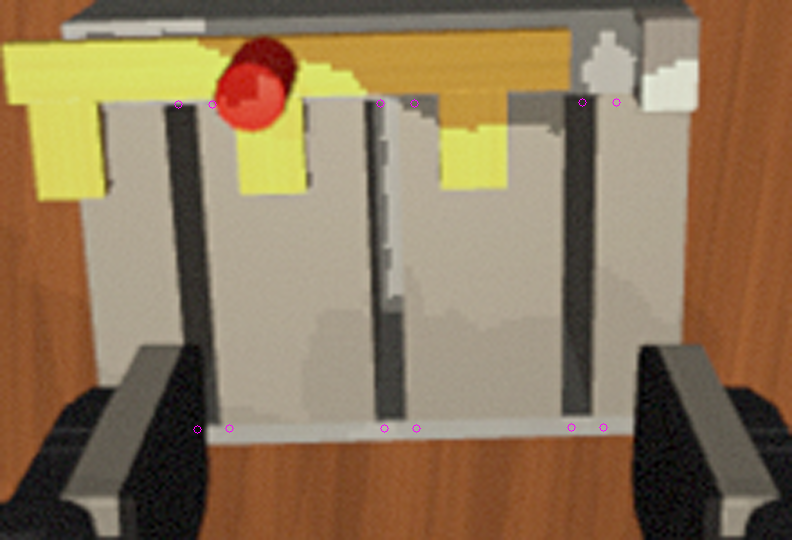

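```bash
cat >> h.py <<'E'
def shot(name):
    i=ctrl.camera_info('wrist'); np.savez(name+'.npz',**i); snap('wrist',name); return loadcam(name+'.npz')
E
python3 - <<'E'
from h import *
p,R,s=cur(); print(p,s['tool_rot'],s['qd'].round(4)); k=shot('w6')
u0,v0=pj(k,CA((0,0,0))); b=(int(u0)-110,int(v0)-75,int(u0)+110,int(v0)+75); print(b)
# fit
px={(-55,-49):((192+218)/2,424),(0,-49):((376+405)/2,419.5),(55,-49):(577.5,415),(-55,49):None}
obs=[]
for (x,y),q in px.items():
    if q is not None: obs.append(((x,y),bz(k,(q[0]/3.6+b[0]-.5,q[1]/3.6+b[1]-.5),92)))
print([(a,w.round(1)) for a,w in obs])
for q in [(181,110),(375,100),(579,97)]: print(bz(k,(q[0]/3.6+b[0]-.5,q[1]/3.6+b[1]-.5),92).round(1))
pts=[CA((x+dx,y,0)) for x in(-55,0,55) for y in(-49,49) for dx in(-4.75,4.75)]
overlay('w6',k,pts,'o6',b,3.6)
E
```

```text
[ 585.31040546 -115.13100502  288.04571595] [-2.23991966  1.5688833  -2.16805163] [ 0.0041  0.0165 -0.0065  0.0349 -0.0016  0.0005  0.002 ]
(167, 164, 387, 314)
[((-55, -49), array([ 533. , -225.1,   92. ])), ((0, -49), array([ 587. , -219.7,   92. ])), ((55, -49), array([ 641.4, -214.3,   92. ]))]
[ 524. -131.   92.]
[ 576.4 -124.4   92. ]
[ 631.4 -119.5   92. ]
```

View pics/o6.png

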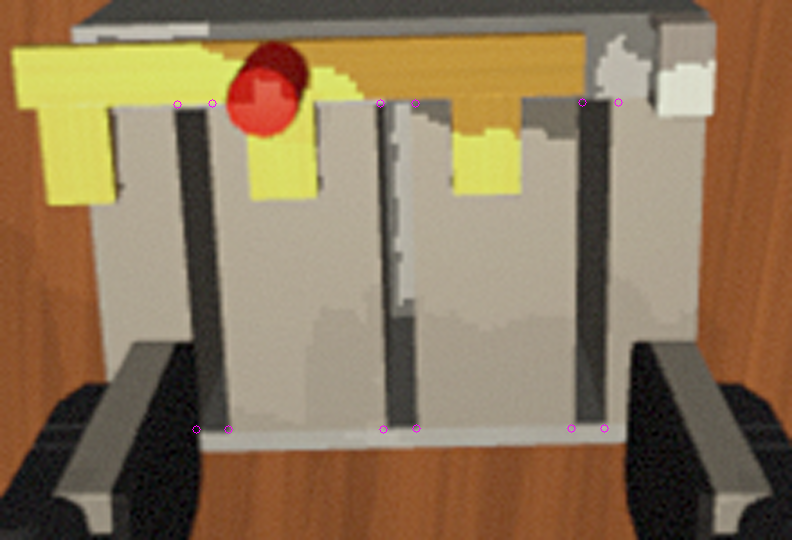

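```bash
python3 - <<'E'
from h import *
from scipy.optimize import least_squares
k=loadcam('w6.npz');b=(167,164)
px={(-50.25,-49):(228.5,432),(-4.75,-49):(387,429),(4.75,-49):(416,428),(50.25,-49):(577,424),(59.75,-49):(606,423),
(-59.75,49):(176,108),(-50.25,49):(209,107),(-4.75,49):(378,103),(50.25,49):(579,98),(59.75,49):(611,97)}
def f(v):
    F=frame((v[0],v[1],92),v[2]); return np.concatenate([(pj(k,F((x,y,0)))-np.array([q[0]/3.6+b[0]-.5,q[1]/3.6+b[1]-.5])) for (x,y),q in px.items()])
r=least_squares(f,[586,-173,.076]);print(r.x,r.fun.round(2))
E
```

```text
[ 5.86052539e+02 -1.73455012e+02  9.51909092e-02] [ 0.74 -0.11 -0.2  -0.14  0.76 -0.04 -0.78  0.21  0.19  0.31 -0.68 -0.21
 -0.15 -0.15 -0.58 -0.06 -0.06  0.1   0.8   0.16]
```

```bash
sed -i 's/CA=frame.*/CA=frame((586.05,-173.5,92),0.095)/; s/^DC=.*/DC=rot([0,0,-1],[np.cos(.095),np.sin(.095),0])/' h.py; python3 - <<'E'
from h import *
plan([(ST((22,113,80)),DS),(ST((22,113,8)),DS,2)],1.0,vmax=58,dec=3)
E
```

```text
[{"dx": 0.039, "dy": 0.047, "dz": -0.009, "wx": -0.048, "wy": -0.006, "wz": 0.002, "fingers": 1.0}, {"dx": 0.04, "dy": 0.048, "dz": -0.01, "wx": -0.048, "wy": -0.005, "wz": 0.002, "fingers": 1.0}, {"dx": 0.039, "dy": 0.047, "dz": -0.008, "wx": -0.048, "wy": -0.006, "wz": 0.002, "fingers": 1.0}, {"dx": 0.039, "dy": 0.048, "dz": -0.009, "wx": -0.048, "wy": -0.005, "wz": 0.002, "fingers": 1.0}, {"dx": 0.039, "dy": 0.047, "dz": -0.009, "wx": -0.048, "wy": -0.006, "wz": 0.002, "fingers": 1.0}]
[{"dx": 0.048, "dy": 0.0, "dz": 0.0, "wx": -0.0, "wy": 0.0, "wz": -0.0, "fingers": 1.0}, {"dx": 0.048, "dy": 0.0, "dz": 0.0, "wx": -0.0, "wy": 0.0, "wz": -0.0, "fingers": 1.0}]
7 rows; end [536.3  59.3  68.2]
```

Emit:
servo_tool:
  rows:
    - {"dx": 0.039, "dy": 0.047, "dz": -0.009, "wx": -0.048, "wy": -0.006, "wz": 0.002, "fingers": 1.0}
    - {"dx": 0.04, "dy": 0.048, "dz": -0.01, "wx": -0.048, "wy": -0.005, "wz": 0.002, "fingers": 1.0}
    - {"dx": 0.039, "dy": 0.047, "dz": -0.008, "wx": -0.048, "wy": -0.006, "wz": 0.002, "fingers": 1.0}
    - {"dx": 0.039, "dy": 0.048, "dz": -0.009, "wx": -0.048, "wy": -0.005, "wz": 0.002, "fingers": 1.0}
    - {"dx": 0.039, "dy": 0.047, "dz": -0.009, "wx": -0.048, "wy": -0.006, "wz": 0.002, "fingers": 1.0}

```text
clock: 9.32
eef_pos: [535.8, 59.8, 139.1]
tool_rot: [-1.948, 1.57, -1.852]
force: [0.7, 0.0, -1.4]
width: -0.2
```

Emit:
servo_tool:
  rows:
    - {"dx": 0.04, "dy": 0, "dz": 0, "wx": 0, "wy": 0, "wz": 0, "fingers": 1}
    - {"dx": 0.04, "dy": 0, "dz": 0, "wx": 0, "wy": 0, "wz": 0, "fingers": 1}
    - {"dx": 0, "dy": 0, "dz": 0, "wx": 0, "wy": 0, "wz": 0, "fingers": 1}
    - {"dx": 0, "dy": 0, "dz": 0, "wx": 0, "wy": 0, "wz": 0, "fingers": 1}

```text
clock: 9.82
eef_pos: [537.9, 58.6, 81.5]
tool_rot: [-0.433, 1.568, -0.336]
force: [0.6, -0.3, 1.3]
width: -0.2
```

```bash
python3 - <<'E'
from h import *
p,R,s=cur(); print(p,s['clock'],s['force'],s['width'],SM.T@(p-[547.5,174,60])); k=shot('w7')
E
```

```text
[537.87970498  58.59649313  81.48058669] 9.825 [ 0.61185425 -0.28085474  1.32572133] -0.17185070770552494 [ 20.72887969 113.93345874  21.48058669]
```

View pics/w7.png

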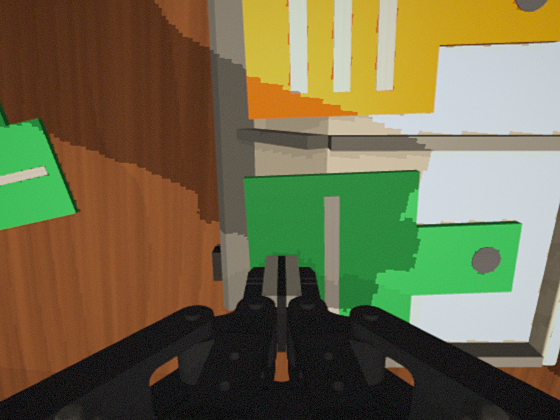

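Emit:
servo_tool:
  rows:
    - {"dx": 0.02, "dy": 0, "dz": 0, "wx": 0, "wy": 0, "wz": 0, "fingers": 1}
    - {"dx": 0.007, "dy": 0, "dz": 0, "wx": 0, "wy": 0, "wz": 0, "fingers": 1}
    - {"dx": 0.006, "dy": 0, "dz": 0, "wx": 0, "wy": 0, "wz": 0, "fingers": 1}
    - {"dx": 0.006, "dy": 0, "dz": 0, "wx": 0, "wy": 0, "wz": 0, "fingers": 1}
    - {"dx": 0, "dy": 0, "dz": 0, "wx": 0, "wy": 0, "wz": 0, "fingers": 1}

```text
clock: 10.5
eef_pos: [537.6, 59.2, 51.6]
tool_rot: [-0.336, 1.569, -0.238]
force: [-0.1, 0.3, -0.1]
width: 0.2
```

```bash
python3 - <<'E'
from h import *
p,R,s=cur(); print(p,s['clock'],s['force'],s['width'],SM.T@(p-[547.5,174,60])); k=shot('w8')
E
```

```text
[537.64447279  59.15169821  51.57211668] 10.5 [-0.05867054  0.33113056 -0.10233776] 0.15834280846585386 [ 20.90935069 113.3581179   -8.42788332]
```

View pics/w8.png

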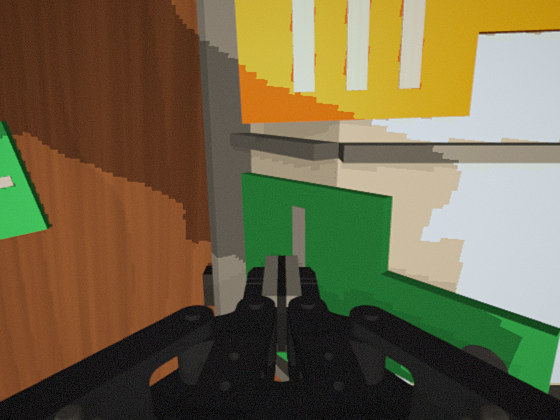

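Emit:
servo_tool:
  rows:
    - {"dx": -0.04, "dy": 0, "dz": 0, "wx": 0, "wy": 0, "wz": 0, "fingers": 1}
    - {"dx": -0.06, "dy": 0, "dz": 0, "wx": 0, "wy": 0, "wz": 0, "fingers": 1}
    - {"dx": -0.06, "dy": 0, "dz": 0.02, "wx": 0, "wy": 0, "wz": 0, "fingers": 0.6}
    - {"dx": -0.06, "dy": 0, "dz": 0.03, "wx": 0, "wy": 0, "wz": 0, "fingers": 0.6}
    - {"dx": -0.02, "dy": 0, "dz": 0, "wx": 0, "wy": 0, "wz": 0, "fingers": 0.6}

```text
clock: 11.18
eef_pos: [578.0, 63.0, 235.3]
tool_rot: [-0.078, 1.561, 0.019]
force: [-1.3, -0.6, -0.2]
width: 34.3
```

Emit:
servo_tool:
  rows:
    - {"dx": 0, "dy": 0, "dz": 0, "wx": 0, "wy": 0, "wz": 0, "fingers": 0.6}
    - {"dx": 0, "dy": 0, "dz": 0, "wx": 0, "wy": 0, "wz": 0, "fingers": 0.6}
    - {"dx": 0, "dy": 0, "dz": 0, "wx": 0, "wy": 0, "wz": 0, "fingers": 0.6}

```text
clock: 11.55
eef_pos: [573.8, 62.8, 230.6]
tool_rot: [-1.992, 1.57, -1.895]
force: [0.1, -0.6, -0.6]
width: 34.1
```

```bash
python3 - <<'E'
from h import *
p,R,s=cur(); print(p,s['clock'],s['qd'].round(3),s['width'],s['qpos']); k=shot('w9')
def pl(y,lean,s0=65):  # plate pts in stand frame: on slope with end at lip
    u=np.array([np.cos(lean),0,-np.sin(lean)]);n=np.array([np.sin(lean),0,np.cos(lean)])
    e=np.array([37.3,y,-53.2])
    return [ST(e-u*a+np.array([0,w,0])+n*5) for a,w in((130,-18),(130,18),(80,-18),(80,18),(80,45),(80,-45))]
overlay('w9',k,pl(112,np.radians(55)),'o9',(100,40,500,340),2)
E
```

```text
[573.75766928  62.76992598 230.64327247] 11.55 [-0.002  0.     0.002 -0.011  0.002  0.002 -0.   ] 34.07366810192609 [-0.43463747  0.55664657  0.43232575  1.73517187 -0.28275451  0.91212728
  0.2119721 ]
```

View pics/o9.png

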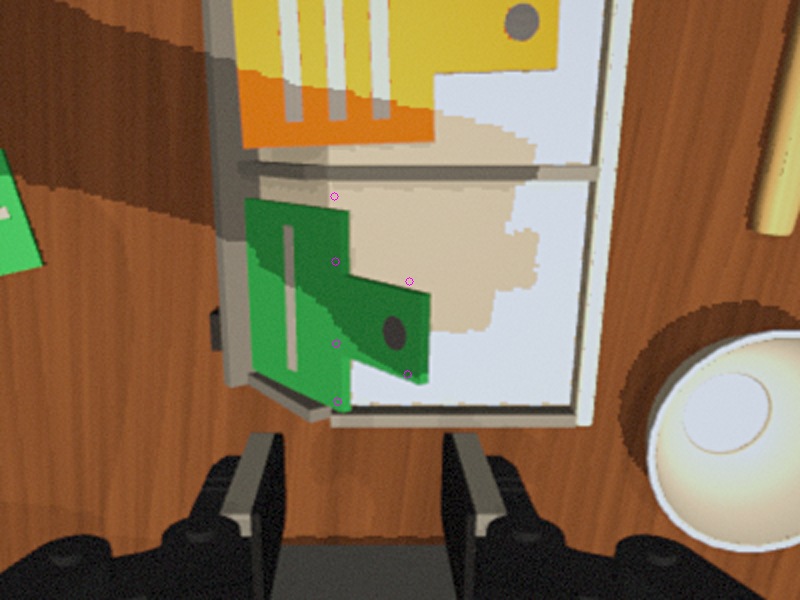

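```bash
cat >> h.py <<'E'
from scipy.optimize import least_squares
AW=((130,-18),(130,18),(80,-18),(80,18),(80,-45),(80,45))
def plw(v,n5=5,yawfix=None):
    ex,ez,y,L,yw=v
    u=np.array([np.cos(L)*np.cos(yw),np.sin(yw),-np.sin(L)*np.cos(yw)]);n=np.array([np.sin(L),0,np.cos(L)]);w_=np.cross(n,u)
    return np.array([ex,y,ez]),u,n,w_
def fitplate(k,obs,b,s,y0,order=AW):
    """obs pixel in crop for AW points, upper face; e = lower-face body end middle"""
    def f(v):
        e,u,n,w=plw(v); r=[]
        for (a,ww),q in zip(order,obs):
            if q is None: continue
            r.append(pj(k,ST(e-u*a+w*ww+n*5))-np.array([q[0]/s+b[0]-.5,q[1]/s+b[1]-.5]))
        # prior: end on slope, lip
        return np.concatenate(r+[[ (v[0]-37.3)*.3,(v[1]+53.2)*.3]])
    r=least_squares(f,[37.3,-53.2,y0,.9,0]);print('fit',r.x.round(3),'lean',np.degrees(r.x[3]).round(1),'res',r.fun.round(1));return r.x
def grasp(v,g=18):
    """grasp pose: grasp pt g from tab end, mid-thickness; tool x along plate"""
    e,u,n,w=plw(v); G=ST(e-u*(130-g)+n*2.5); xd=SM@u; R=rot(xd,-(SM@n)); return G+xd*19,R
E
python3 - <<'E'
from h import *
k=loadcam('w9.npz')
v=fitplate(k,[(430,293),(428,376),(350,275),(350,357),(349,210),(350,408)],(100,40),2,115)
P,R=grasp(v); print(P.round(1),R.as_matrix().round(3)); np.savez('g.npz',P=P,R=R.as_matrix())
x=R.as_matrix()[:,0]
p0,R0,_=cur()
p,_=plan([(P-x*110,R)],0.6,dec=4,vmax=60)
E
```

```text
fit [ 3.74300e+01 -5.68850e+01  1.19923e+02  8.74000e-01  1.60000e-02] lean 50.1 res [ 0.2 -1.   0.5  2.1 -0.6 -0.5 -0.  -1.9 -0.6  0.6  0.4  0.8  0.  -1.1]
[579.2  58.   76. ] [[-0.637 -0.107  0.763]
 [-0.078  0.994  0.074]
 [-0.767 -0.012 -0.642]]
[{"dx": 0.0134, "dy": -0.0007, "dz": 0.0143, "wx": -0.007, "wy": 0.951, "wz": -0.019, "fingers": 0.6}, {"dx": 0.012, "dy": -0.0006, "dz": 0.0156, "wx": -0.008, "wy": 0.951, "wz": -0.02, "fingers": 0.6}, {"dx": 0.0103, "dy": -0.0006, "dz": 0.0167, "wx": -0.007, "wy": 0.95, "wz": -0.019, "fingers": 0.6}, {"dx": 0.0086, "dy": -0.0007, "dz": 0.0177, "wx": -0.008, "wy": 0.951, "wz": -0.019, "fingers": 0.6}, {"dx": 0.0069, "dy": -0.0006, "dz": 0.0184, "wx": -0.007, "wy": 0.951, "wz": -0.019, "fingers": 0.6}]
[{"dx": 0.0049, "dy": -0.0006, "dz": 0.019, "wx": -0.007, "wy": 0.951, "wz": -0.019, "fingers": 0.6}, {"dx": 0.0031, "dy": -0.0006, "dz": 0.0194, "wx": -0.008, "wy": 0.951, "wz": -0.02, "fingers": 0.6}]
7 rows; end [649.3  66.6 160.4]
```

```bash
python3 - <<'E'
from h import *
k=loadcam('w9.npz')
v=fitplate(k,[(430,293),(428,383),(350,275),(350,362),(349,210),(350,412)],(100,40),2,115)
P,R=grasp(v,14); M=R.as_matrix(); P=P-M[:,2]*1.5; print(P.round(1)); np.savez('g.npz',P=P,R=M)
x=M[:,0]
p,_=plan([(P-x*90,R)],0.78,dec=4,vmax=60)
E
```

```text
fit [ 3.56370e+01 -5.22040e+01  1.19783e+02  8.99000e-01  1.90000e-02] lean 51.5 res [-0.   0.1  0.3  0.7 -0.6  0.3  0.1 -2.9 -0.6  0.8  0.6  0.8 -0.5  0.3]
[580.4  58.7  86.2]
[{"dx": 0.0142, "dy": -0.0006, "dz": 0.0118, "wx": -0.009, "wy": 0.917, "wz": -0.024, "fingers": 0.78}, {"dx": 0.0129, "dy": -0.0005, "dz": 0.0131, "wx": -0.008, "wy": 0.918, "wz": -0.024, "fingers": 0.78}, {"dx": 0.0117, "dy": -0.0005, "dz": 0.0143, "wx": -0.009, "wy": 0.917, "wz": -0.023, "fingers": 0.78}, {"dx": 0.0102, "dy": -0.0005, "dz": 0.0153, "wx": -0.009, "wy": 0.917, "wz": -0.024, "fingers": 0.78}, {"dx": 0.0087, "dy": -0.0005, "dz": 0.0163, "wx": -0.008, "wy": 0.918, "wz": -0.024, "fingers": 0.78}]
[{"dx": 0.0071, "dy": -0.0005, "dz": 0.017, "wx": -0.009, "wy": 0.917, "wz": -0.024, "fingers": 0.78}, {"dx": 0.0054, "dy": -0.0005, "dz": 0.0176, "wx": -0.009, "wy": 0.917, "wz": -0.024, "fingers": 0.78}]
7 rows; end [636.1  65.8 156.6]
```

Emit:
servo_tool:
  rows:
    - {"dx": 0.014, "dy": -0.0005, "dz": 0.012, "wx": -0.009, "wy": 0.917, "wz": -0.024, "fingers": 0.78}
    - {"dx": 0.013, "dy": -0.0005, "dz": 0.013, "wx": -0.009, "wy": 0.917, "wz": -0.024, "fingers": 0.78}
    - {"dx": 0.012, "dy": -0.0005, "dz": 0.0145, "wx": -0.009, "wy": 0.917, "wz": -0.024, "fingers": 0.78}
    - {"dx": 0.01, "dy": -0.0005, "dz": 0.0155, "wx": -0.009, "wy": 0.917, "wz": -0.024, "fingers": 0.78}
    - {"dx": 0.0085, "dy": -0.0005, "dz": 0.0165, "wx": -0.009, "wy": 0.917, "wz": -0.024, "fingers": 0.78}

```text
clock: 12.22
eef_pos: [620.1, 65.2, 178.1]
tool_rot: [-3.117, 1.089, -3.015]
force: [0.7, 0.4, -0.0]
width: 18.9
```

Emit:
servo_tool:
  rows:
    - {"dx": 0.007, "dy": -0.0005, "dz": 0.017, "wx": -0.009, "wy": 0.917, "wz": -0.024, "fingers": 0.78}
    - {"dx": 0.0055, "dy": -0.0005, "dz": 0.0175, "wx": -0.009, "wy": 0.917, "wz": -0.024, "fingers": 0.78}
    - {"dx": 0, "dy": 0, "dz": 0, "wx": 0, "wy": 0, "wz": 0, "fingers": 0.78}
    - {"dx": 0, "dy": 0, "dz": 0, "wx": 0, "wy": 0, "wz": 0, "fingers": 0.78}

```text
clock: 12.72
eef_pos: [637.4, 65.7, 158.4]
tool_rot: [-3.117, 0.902, -3.014]
force: [-0.1, -0.9, 0.2]
width: 18.6
```

```bash
python3 - <<'E'
from h import *
p,R,s=cur(); print(p,s['clock'],s['qd'].round(3),s['width'],s['qpos'].round(2)); k=shot('w10')
g=np.load('g.npz');Rg=Ro.from_matrix(g['R']);print('ang err',np.degrees((R.inv()*Rg).magnitude()))
plan([(g['P'],Rg,4)],0.78)
E
```

```text
[637.41692318  65.74569519 158.39941954] 12.725 [-0.004 -0.052  0.003  0.001 -0.001  0.007 -0.001] 18.555702389540166 [-0.26  1.15  0.38  0.85 -0.26  1.86  0.14]
ang err 0.20225573649834963
[{"dx": 0.0312, "dy": 0.0, "dz": 0.0001, "wx": -0.0, "wy": 0.012, "wz": 0.0, "fingers": 0.78}, {"dx": 0.0311, "dy": 0.0001, "dz": 0.0, "wx": -0.0, "wy": 0.013, "wz": 0.0, "fingers": 0.78}, {"dx": 0.0312, "dy": 0.0, "dz": 0.0002, "wx": -0.0, "wy": 0.012, "wz": 0.0, "fingers": 0.78}, {"dx": 0.0311, "dy": 0.0, "dz": 0.0002, "wx": -0.0, "wy": 0.013, "wz": 0.0, "fingers": 0.78}]
4 rows; end [580.5  58.7  86.2]
```

View pics/w10.png

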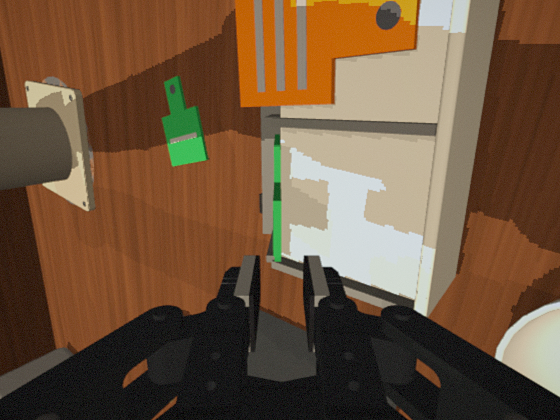

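Emit:
servo_tool:
  rows:
    - {"dx": 0.031, "dy": 0, "dz": 0, "wx": 0, "wy": 0.012, "wz": 0, "fingers": 0.78}
    - {"dx": 0.031, "dy": 0, "dz": 0, "wx": 0, "wy": 0.012, "wz": 0, "fingers": 0.78}
    - {"dx": 0.031, "dy": 0, "dz": 0, "wx": 0, "wy": 0.012, "wz": 0, "fingers": 0.78}
    - {"dx": 0.031, "dy": 0, "dz": 0, "wx": 0, "wy": 0.012, "wz": 0, "fingers": 0.78}
    - {"dx": 0, "dy": 0, "dz": 0, "wx": 0, "wy": 0, "wz": 0, "fingers": 0.78}

```text
clock: 13.4
eef_pos: [579.4, 59.2, 87.2]
tool_rot: [-3.119, 0.897, -3.015]
force: [0.9, 0.9, 1.0]
width: 19.2
```

```bash
python3 - <<'E'
from h import *
p,R,s=cur(); print(p,s['clock'],s['force'],s['width'],s['qpos'].round(2)); k=shot('w11')
E
```

```text
[579.35715258  59.20966848  87.16439925] 13.4 [0.93217091 0.89879646 0.99378541] 19.151855942647483 [-0.3   1.12  0.37  1.14 -0.26  1.61  0.17]
```

View pics/w11.png

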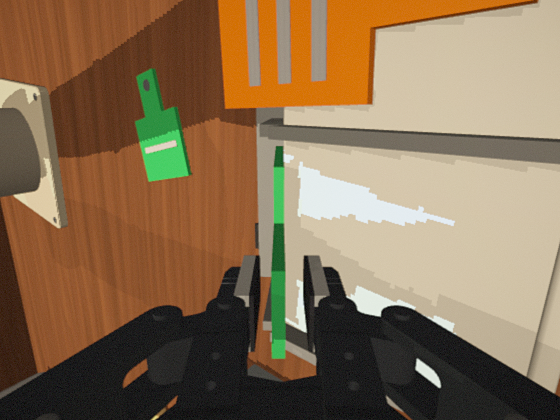

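Emit:
servo_tool:
  rows:
    - {"dx": 0, "dy": 0, "dz": 0, "wx": 0, "wy": 0, "wz": 0, "fingers": 1}
    - {"dx": 0, "dy": 0, "dz": 0, "wx": 0, "wy": 0, "wz": 0, "fingers": 1}
    - {"dx": 0, "dy": 0, "dz": 0, "wx": 0, "wy": 0, "wz": 0, "fingers": 1}
    - {"dx": 0, "dy": 0, "dz": 0, "wx": 0, "wy": 0, "wz": 0, "fingers": 1}

```text
clock: 13.95
eef_pos: [580.3, 58.7, 88.7]
tool_rot: [-3.118, 0.895, -3.015]
force: [-1.9, 0.1, 9.8]
width: 3.9
```

Emit:
servo_tool:
  rows:
    - {"dx": -0.02, "dy": 0, "dz": -0.016, "wx": 0, "wy": 0, "wz": 0, "fingers": 1}
    - {"dx": -0.04, "dy": 0, "dz": -0.032, "wx": 0, "wy": 0, "wz": 0, "fingers": 1}
    - {"dx": -0.05, "dy": 0, "dz": -0.04, "wx": 0, "wy": 0, "wz": 0, "fingers": 1}
    - {"dx": -0.05, "dy": 0, "dz": -0.04, "wx": 0, "wy": 0, "wz": 0, "fingers": 1}
    - {"dx": 0, "dy": 0, "dz": 0, "wx": 0, "wy": 0, "wz": 0, "fingers": 1}

```text
clock: 14.58
eef_pos: [582.8, 60.6, 244.1]
tool_rot: [-3.116, 0.907, -3.012]
force: [0.4, -0.1, -2.0]
width: 4.2
```

```bash
python3 - <<'E'
from h import *
p,R,s=cur(); print(p,s['clock'],s['force'],s['width'],s['qpos'].round(2)); k=shot('w12')
plan([((600,0,270),DC),(CA((0,0,160)),DC)],1,vmax=55)
E
```

```text
[582.7911584   60.56071987 244.06610497] 14.575 [ 0.35956529 -0.09662228 -1.98429619] 4.209245356766362 [-0.31  0.96  0.4   1.05 -0.23  1.84  0.16]
[{"dx": -0.0055, "dy": -0.012, "dz": -0.0015, "wx": 0.012, "wy": -0.91, "wz": 0.026, "fingers": 1}, {"dx": -0.0056, "dy": -0.0119, "dz": -0.001, "wx": 0.012, "wy": -0.91, "wz": 0.026, "fingers": 1}, {"dx": -0.0057, "dy": -0.012, "dz": -0.0004, "wx": 0.011, "wy": -0.91, "wz": 0.026, "fingers": 1}, {"dx": -0.0058, "dy": -0.0119, "dz": 0.0002, "wx": 0.012, "wy": -0.911, "wz": 0.026, "fingers": 1}, {"dx": -0.0058, "dy": -0.0119, "dz": 0.0007, "wx": 0.012, "wy": -0.91, "wz": 0.026, "fingers": 1}]
[{"dx": -0.0057, "dy": -0.0119, "dz": 0.0013, "wx": 0.012, "wy": -0.91, "wz": 0.026, "fingers": 1}, {"dx": -0.0056, "dy": -0.0119, "dz": 0.0018, "wx": 0.011, "wy": -0.91, "wz": 0.026, "fingers": 1}, {"dx": 0.006, "dy": -0.0571, "dz": -0.0101, "wx": 0.0, "wy": -0.0, "wz": 0.0, "fingers": 1}, {"dx": 0.006, "dy": -0.0572, "dz": -0.0101, "wx": 0.0, "wy": -0.0, "wz": 0.0, "fingers": 1}, {"dx": 0.006, "dy": -0.0571, "dz": -0.0102, "wx": 0.0, "wy": -0.0, "wz": 0.0, "fingers": 1}]
[{"dx": 0.006, "dy": -0.0571, "dz": -0.0101, "wx": 0.0, "wy": -0.0, "wz": 0.0, "fingers": 1}]
11 rows; end [ 586.  -173.5  252. ]
```

View pics/w12.png

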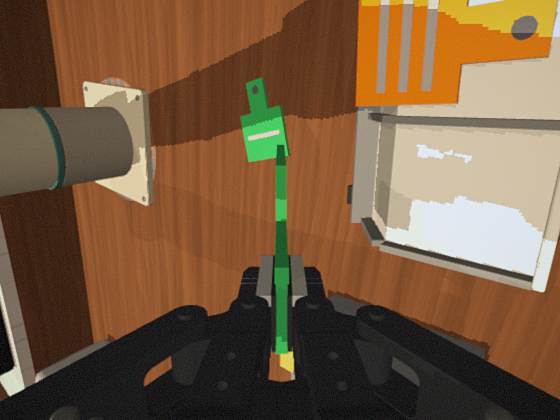

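```bash
cat >> h.py <<'E'
def toolpj(k,p,R,q): return pj(k,p+R.apply(q))
E
python3 - <<'E'
from h import *
k=loadcam('w12.npz'); p,R,s=cur()
for q in [(97,45,0),(17,45,0),(97,-45,0),(17,-45,0),(17,18,0),(17,-18,0),(0,0,0)]: print(q,toolpj(k,p,R,q).round(1))
im=cv2.imread('pics/w12.png');cv2.imwrite('pics/o12.png',cv2.resize(im[130:390,220:350],None,fx=3,fy=2.2,interpolation=cv2.INTER_CUBIC))
E
```

```text
(97, 45, 0) [280.1 146.2]
(17, 45, 0) [280.2 165.2]
(97, -45, 0) [280.3 268.1]
(17, -45, 0) [280.5 334.1]
(17, 18, 0) [280.3 221.1]
(17, -18, 0) [280.4 288.4]
(0, 0, 0) [280.4 271. ]
```

View pics/o12.png

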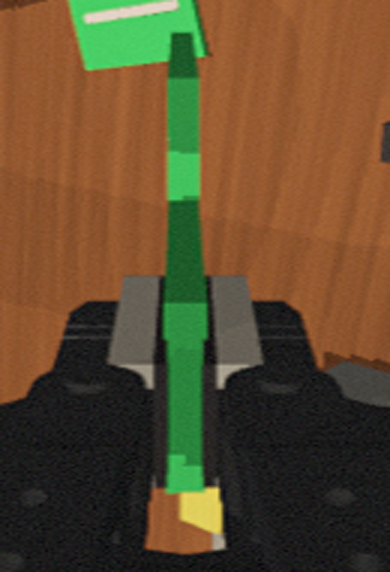

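```bash
python3 - <<'E'
from h import *
print(CA((55,0,0)),CA((-55,0,0)))
plan([((610,0,270),DC),(CA((55,0,125)),DC)],1,vmax=55)
E
```

```text
[ 640.8019991  -168.28285573   92.        ] [ 531.2980009  -178.71714427   92.        ]
[{"dx": -0.0067, "dy": -0.0122, "dz": 0.0, "wx": 0.012, "wy": -0.91, "wz": 0.026, "fingers": 1}, {"dx": -0.0066, "dy": -0.0121, "dz": 0.0006, "wx": 0.012, "wy": -0.91, "wz": 0.026, "fingers": 1}, {"dx": -0.0066, "dy": -0.0122, "dz": 0.0013, "wx": 0.011, "wy": -0.91, "wz": 0.026, "fingers": 1}, {"dx": -0.0065, "dy": -0.0121, "dz": 0.0019, "wx": 0.012, "wy": -0.911, "wz": 0.026, "fingers": 1}, {"dx": -0.0063, "dy": -0.0121, "dz": 0.0025, "wx": 0.012, "wy": -0.91, "wz": 0.026, "fingers": 1}]
[{"dx": -0.0061, "dy": -0.0121, "dz": 0.0031, "wx": 0.012, "wy": -0.91, "wz": 0.026, "fingers": 1}, {"dx": -0.0057, "dy": -0.0121, "dz": 0.0038, "wx": 0.011, "wy": -0.91, "wz": 0.026, "fingers": 1}, {"dx": 0.0177, "dy": -0.0568, "dz": 0.0049, "wx": 0.0, "wy": -0.0, "wz": 0.0, "fingers": 1}, {"dx": 0.0176, "dy": -0.0568, "dz": 0.0049, "wx": 0.0, "wy": -0.0, "wz": 0.0, "fingers": 1}, {"dx": 0.0177, "dy": -0.0568, "dz": 0.0049, "wx": 0.0, "wy": -0.0, "wz": 0.0, "fingers": 1}]
[{"dx": 0.0176, "dy": -0.0568, "dz": 0.0049, "wx": 0.0, "wy": -0.0, "wz": 0.0, "fingers": 1}]
11 rows; end [ 640.8 -168.3  217. ]
```

Emit:
servo_tool:
  rows:
    - {"dx": -0.0067, "dy": -0.012, "dz": 0, "wx": 0.012, "wy": -0.91, "wz": 0.026, "fingers": 1}
    - {"dx": -0.0066, "dy": -0.012, "dz": 0.0006, "wx": 0.012, "wy": -0.91, "wz": 0.026, "fingers": 1}
    - {"dx": -0.0066, "dy": -0.012, "dz": 0.0013, "wx": 0.012, "wy": -0.91, "wz": 0.026, "fingers": 1}
    - {"dx": -0.0065, "dy": -0.012, "dz": 0.0019, "wx": 0.012, "wy": -0.91, "wz": 0.026, "fingers": 1}
    - {"dx": -0.0063, "dy": -0.012, "dz": 0.0025, "wx": 0.012, "wy": -0.91, "wz": 0.026, "fingers": 1}

```text
clock: 15.25
eef_pos: [600.1, 17.8, 258.5]
tool_rot: [-3.115, 1.375, -3.018]
force: [-0.9, -0.8, -1.9]
width: 3.8
```

Emit:
servo_tool:
  rows:
    - {"dx": -0.006, "dy": -0.012, "dz": 0.003, "wx": 0.012, "wy": -0.91, "wz": 0.026, "fingers": 1}
    - {"dx": -0.006, "dy": -0.012, "dz": 0.004, "wx": 0.012, "wy": -0.91, "wz": 0.026, "fingers": 1}
    - {"dx": 0.005, "dy": -0.057, "dz": 0.005, "wx": 0, "wy": 0, "wz": 0, "fingers": 1}
    - {"dx": 0.005, "dy": -0.057, "dz": 0.005, "wx": 0, "wy": 0, "wz": 0, "fingers": 1}
    - {"dx": 0.015, "dy": -0.057, "dz": 0.005, "wx": 0, "wy": 0, "wz": 0, "fingers": 1}

```text
clock: 15.88
eef_pos: [631.7, -126.9, 248.0]
tool_rot: [3.12, 1.563, -3.068]
force: [2.1, 0.1, -1.6]
width: 4.1
```

Emit:
servo_tool:
  rows:
    - {"dx": 0.03, "dy": -0.057, "dz": 0.005, "wx": 0, "wy": 0, "wz": 0, "fingers": 1}
    - {"dx": 0, "dy": 0, "dz": 0, "wx": 0, "wy": 0, "wz": 0, "fingers": 1}
    - {"dx": 0, "dy": 0, "dz": 0, "wx": 0, "wy": 0, "wz": 0, "fingers": 1}
    - {"dx": 0, "dy": 0, "dz": 0, "wx": 0, "wy": 0, "wz": 0, "fingers": 1}

```text
clock: 16.38
eef_pos: [639.7, -166.2, 226.1]
tool_rot: [2.993, 1.564, 3.09]
force: [0.2, -0.3, -0.7]
width: 4.2
```

```bash
python3 - <<'E'
from h import *
p,R,s=cur(); print(p,s['clock'],s['force'],s['width'],s['qd'].round(3)); k=shot('w13')
print('ang',np.degrees((R.inv()*DC).as_rotvec()))
plan([(CA((55,0,110)),DC)],1)
pts=[CA((x+dx,y,0)) for x in(-55,0,55) for y in(-49,49) for dx in(-4.75,4.75)]+[p+R.apply(q) for q in[(97,45,2.5),(97,45,-2.5),(97,-45,0)]]
overlay('w13',k,pts,'o13',(80,60,440,360),2.2)
E
```

```text
[ 639.70132663 -166.15312465  226.14000898] 16.375 [ 0.21395429 -0.30934562 -0.7351119 ] 4.154010371423914 [-0.004 -0.007  0.004 -0.002  0.004  0.     0.   ]
ang [ 0.10554252 -0.39932128 -0.05943482]
[{"dx": 0.0325, "dy": -0.0028, "dz": 0.0013, "wx": 0.018, "wy": -0.064, "wz": -0.007, "fingers": 1}]
1 rows; end [ 640.8 -168.3  202. ]
```

View pics/o13.png

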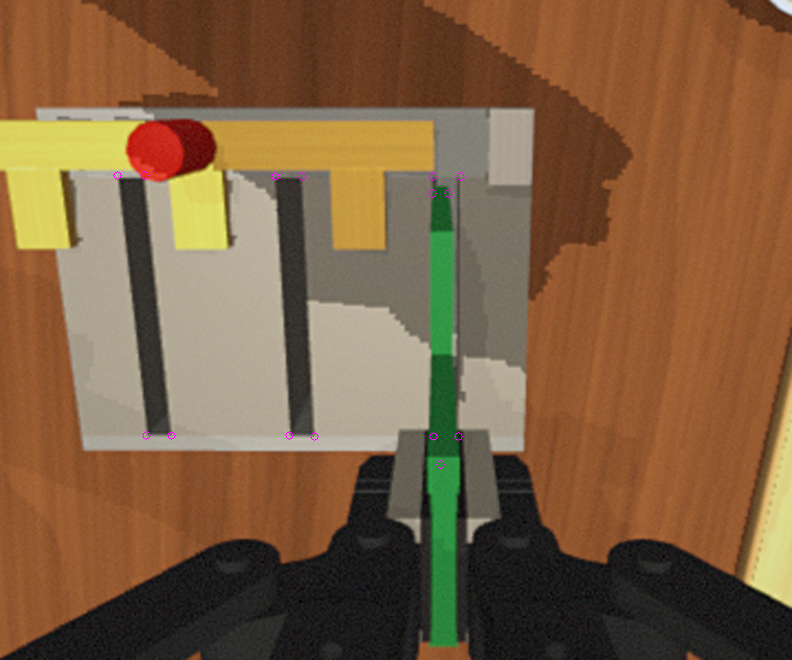

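Emit:
servo_tool:
  rows:
    - {"dx": 0.0325, "dy": -0.003, "dz": 0.0015, "wx": 0.018, "wy": -0.064, "wz": -0.007, "fingers": 1}
    - {"dx": 0, "dy": 0, "dz": 0, "wx": 0, "wy": 0, "wz": 0, "fingers": 1}
    - {"dx": 0, "dy": 0, "dz": 0, "wx": 0, "wy": 0, "wz": 0, "fingers": 1}

```text
clock: 16.8
eef_pos: [641.0, -169.7, 202.5]
tool_rot: [-1.257, 1.57, -1.163]
force: [-0.0, 0.8, -0.9]
width: 4.1
```

```bash
python3 - <<'E'
from h import *
p,R,s=cur(); print(p,s['clock'],s['force'],s['width'],s['qd'].round(3)); k=shot('w14')
print('ang',np.degrees((R.inv()*DC).as_rotvec()))
plan([(CA((55,0,85)),DC,3)],1)
pts=[CA((x+dx,y,0)) for x in(-55,0,55) for y in(-49,49) for dx in(-4.75,4.75)]+[p+R.apply(q) for q in[(97,45,2.5),(97,45,-2.5),(97,-45,0)]]
overlay('w14',k,pts,'o14',(180,60,440,330),2.2)
E
```

```text
[ 641.01834291 -169.72954758  202.50231055] 16.8 [-0.02368262  0.79817216 -0.86267902] 4.0920724032937255 [ 0.003 -0.006  0.005 -0.01   0.    -0.002 -0.   ]
ang [-0.07833204  0.01930041  0.0595715 ]
[{"dx": 0.0115, "dy": 0.0008, "dz": -0.0001, "wx": -0.005, "wy": 0.003, "wz": 0.004, "fingers": 1}, {"dx": 0.0114, "dy": 0.0007, "dz": -0.0001, "wx": -0.005, "wy": 0.003, "wz": 0.004, "fingers": 1}, {"dx": 0.0115, "dy": 0.0008, "dz": -0.0001, "wx": -0.005, "wy": 0.003, "wz": 0.004, "fingers": 1}]
3 rows; end [ 640.8 -168.3  177. ]
```

View pics/o14.png

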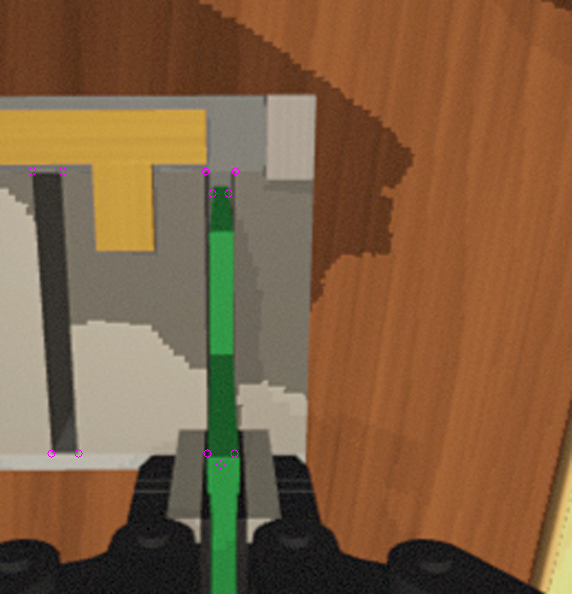

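Emit:
servo_tool:
  rows:
    - {"dx": 0.0115, "dy": 0.0008, "dz": 0, "wx": -0.005, "wy": 0.003, "wz": 0.004, "fingers": 1}
    - {"dx": 0.0115, "dy": 0.0008, "dz": 0, "wx": -0.005, "wy": 0.003, "wz": 0.004, "fingers": 1}
    - {"dx": 0.0115, "dy": 0.0008, "dz": 0, "wx": -0.005, "wy": 0.003, "wz": 0.004, "fingers": 1}
    - {"dx": 0, "dy": 0, "dz": 0, "wx": 0, "wy": 0, "wz": 0, "fingers": 1}

```text
clock: 17.35
eef_pos: [639.6, -168.1, 174.6]
tool_rot: [2.792, 1.567, 2.886]
force: [-1.0, 0.1, -2.0]
width: 4.0
```

Emit:
servo_tool:
  rows:
    - {"dx": 0.015, "dy": 0, "dz": 0, "wx": 0, "wy": 0, "wz": 0, "fingers": 1}
    - {"dx": 0.02, "dy": 0, "dz": 0, "wx": 0, "wy": 0, "wz": 0, "fingers": 1}

```text
clock: 17.6
eef_pos: [640.5, -168.6, 149.0]
tool_rot: [2.947, 1.57, 3.041]
force: [0.2, -1.5, -2.0]
width: 4.3
```

```bash
python3 - <<'E'
from h import *
p,R,s=cur(); print(p,s['clock'],s['force'],s['width'],s['qd'].round(3)); k=shot('w15')
print('ang',np.degrees((R.inv()*DC).as_rotvec()))
plan([(CA((55,0,13)),DC,3)],1)
E
```

```text
[ 640.53625425 -168.58571299  149.03562876] 17.6 [ 0.16155813 -1.47533194 -2.03819849] 4.339651945345637 [ 0.033  0.149 -0.065  0.106 -0.063 -0.232  0.051]
ang [-0.04514604 -0.03962419 -0.00782512]
[{"dx": 0.0184, "dy": -0.0003, "dz": 0.0009, "wx": -0.002, "wy": -0.015, "wz": -0.005, "fingers": 1}, {"dx": 0.0184, "dy": -0.0003, "dz": 0.0009, "wx": -0.002, "wy": -0.016, "wz": -0.006, "fingers": 1}, {"dx": 0.0184, "dy": -0.0002, "dz": 0.0008, "wx": -0.002, "wy": -0.015, "wz": -0.005, "fingers": 1}]
3 rows; end [ 640.8 -168.3  105. ]
```

View pics/w15.png

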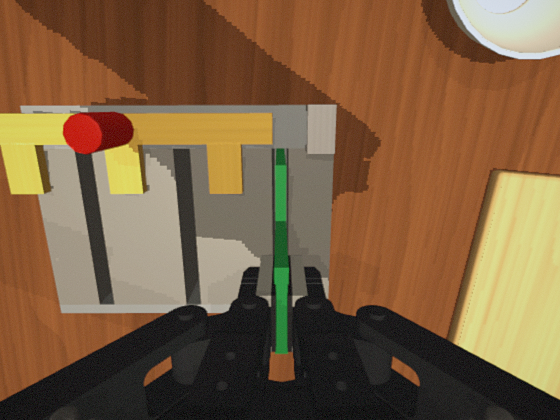

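Emit:
servo_tool:
  rows:
    - {"dx": 0.018, "dy": 0, "dz": 0, "wx": 0, "wy": 0, "wz": 0, "fingers": 1}
    - {"dx": 0.018, "dy": 0, "dz": 0, "wx": 0, "wy": 0, "wz": 0, "fingers": 1}
    - {"dx": 0.016, "dy": 0, "dz": 0, "wx": 0, "wy": 0, "wz": 0, "fingers": 1}
    - {"dx": 0, "dy": 0, "dz": 0, "wx": 0, "wy": 0, "wz": 0, "fingers": 1}
    - {"dx": 0, "dy": 0, "dz": 0, "wx": 0, "wy": 0, "wz": 0, "fingers": 1}

```text
clock: 18.27
eef_pos: [640.2, -168.6, 110.3]
tool_rot: [2.936, 1.569, 3.03]
force: [-0.7, 0.2, -1.5]
width: 3.9
```

Emit:
servo_tool:
  rows:
    - {"dx": 0.004, "dy": 0, "dz": 0, "wx": 0, "wy": 0, "wz": 0, "fingers": 1}
    - {"dx": 0, "dy": 0, "dz": 0, "wx": 0, "wy": 0, "wz": 0, "fingers": 1}

```text
clock: 18.52
eef_pos: [640.8, -168.4, 109.3]
tool_rot: [1.294, 1.57, 1.388]
force: [-2.4, 2.0, 7.9]
width: 4.3
```

Emit:
servo_tool:
  rows:
    - {"dx": 0.003, "dy": 0, "dz": 0, "wx": 0, "wy": 0, "wz": 0, "fingers": 1}
    - {"dx": 0, "dy": 0, "dz": 0, "wx": 0, "wy": 0, "wz": 0, "fingers": 1}

```text
clock: 18.77
eef_pos: [641.3, -168.1, 109.1]
tool_rot: [0.534, 1.569, 0.629]
force: [-5.4, 4.6, 20.0]
width: 3.9
```

Emit:
servo_tool:
  rows:
    - {"dx": 0, "dy": 0, "dz": 0, "wx": 0, "wy": 0, "wz": 0, "fingers": 0.75}
    - {"dx": 0, "dy": 0, "dz": 0, "wx": 0, "wy": 0, "wz": 0, "fingers": 0.75}
    - {"dx": 0, "dy": 0, "dz": 0, "wx": 0, "wy": 0, "wz": 0, "fingers": 0.75}

```text
clock: 19.15
eef_pos: [640.1, -168.4, 104.9]
tool_rot: [2.896, 1.569, 2.99]
force: [-0.1, -0.6, 0.2]
width: 21.5
```

Emit:
servo_tool:
  rows:
    - {"dx": -0.03, "dy": 0, "dz": 0, "wx": 0, "wy": 0, "wz": 0, "fingers": 0.75}
    - {"dx": -0.06, "dy": 0, "dz": 0, "wx": 0, "wy": 0, "wz": 0, "fingers": 0.75}
    - {"dx": -0.06, "dy": 0, "dz": 0, "wx": 0, "wy": 0, "wz": 0, "fingers": 1}
    - {"dx": -0.06, "dy": 0, "dz": 0, "wx": 0, "wy": 0, "wz": 0, "fingers": 1}
    - {"dx": 0, "dy": 0, "dz": 0, "wx": 0, "wy": 0, "wz": 0, "fingers": 1}

```text
clock: 19.77
eef_pos: [642.6, -169.7, 266.8]
tool_rot: [-0.421, 1.565, -0.327]
force: [0.0, -0.5, 0.1]
width: 0.1
```

```bash
python3 - <<'E'
from h import *
p,R,s=cur(); print(p,s['clock'],s['force'],s['width'],s['qd'].round(3)); k=shot('w16')
pts=[CA((55+dx,y,z)) for dx in(-2.5,2.5) for y,z in((-18,46),(18,46),(-45,-4),(45,-4))]
overlay('w16',k,pts,'o16',(130,80,430,330),2.6)
im=snap('scene','s2'); 
overlay('s2',K('scene'),pts,'o17',(190,170,420,270),3.4)
E
```

```text
[ 642.60529624 -169.7221219   266.80801418] 19.775 [ 0.03982854 -0.49056439  0.067774  ] 0.08136478630024928 [ 0.004  0.049 -0.026  0.074 -0.006 -0.023  0.005]
```

View pics/o16.png

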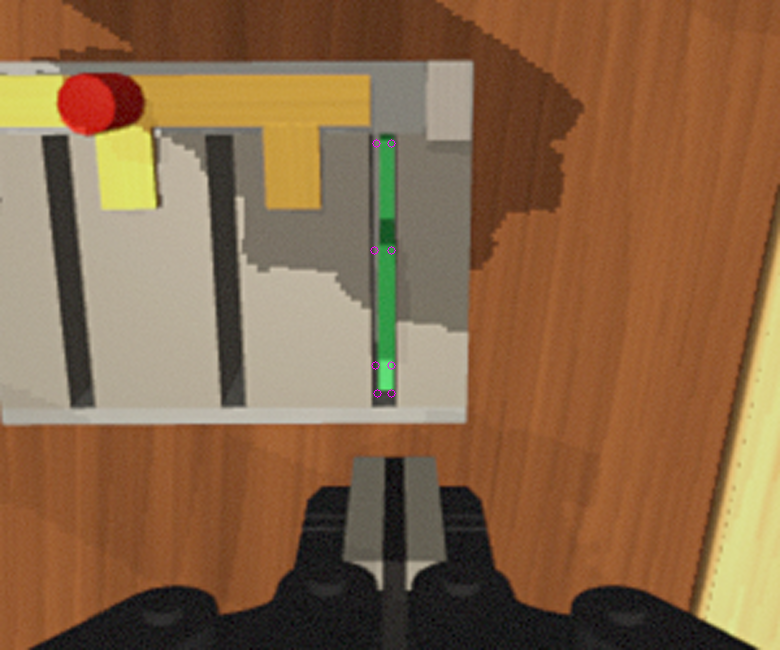

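View pics/o17.png

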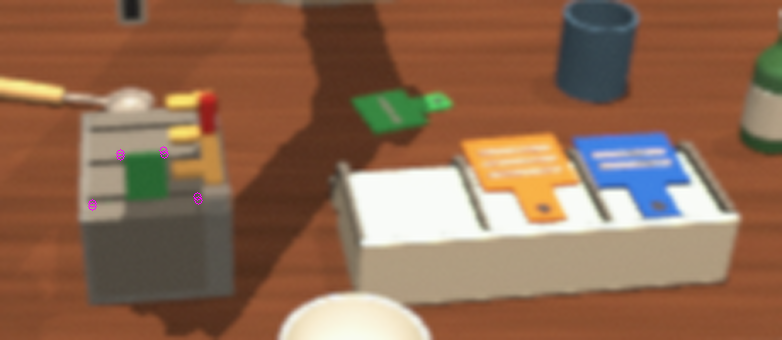

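```bash
python3 - <<'E'
from h import *
p,R,s=cur(); print(p)
plan([(ST((21,-2,140)),DS),(ST((21,-2,25)),DS,2)],1.0,vmax=60,dec=3)
E
```

```text
[ 640.31447484 -168.37836095  262.5871789 ]
[{"dx": 0.012, "dy": 0.067, "dz": -0.015, "wx": -0.003, "wy": -0.002, "wz": -0.001, "fingers": 1.0}, {"dx": 0.012, "dy": 0.067, "dz": -0.016, "wx": -0.004, "wy": -0.002, "wz": -0.001, "fingers": 1.0}, {"dx": 0.012, "dy": 0.067, "dz": -0.015, "wx": -0.003, "wy": -0.002, "wz": -0.001, "fingers": 1.0}, {"dx": 0.012, "dy": 0.067, "dz": -0.016, "wx": -0.004, "wy": -0.002, "wz": -0.001, "fingers": 1.0}, {"dx": 0.012, "dy": 0.067, "dz": -0.015, "wx": -0.003, "wy": -0.002, "wz": -0.001, "fingers": 1.0}]
[{"dx": 0.012, "dy": 0.067, "dz": -0.015, "wx": -0.004, "wy": -0.002, "wz": -0.0, "fingers": 1.0}, {"dx": 0.012, "dy": 0.067, "dz": -0.016, "wx": -0.003, "wy": -0.003, "wz": -0.001, "fingers": 1.0}, {"dx": 0.077, "dy": 0.0, "dz": 0.0, "wx": -0.0, "wy": 0.0, "wz": -0.0, "fingers": 1.0}, {"dx": 0.076, "dy": 0.0, "dz": 0.0, "wx": -0.0, "wy": 0.0, "wz": -0.0, "fingers": 1.0}]
9 rows; end [526.1 174.1  85. ]
```

Emit:
servo_tool:
  rows:
    - {"dx": 0.012, "dy": 0.067, "dz": -0.015, "wx": -0.003, "wy": -0.002, "wz": 0, "fingers": 1}
    - {"dx": 0.012, "dy": 0.067, "dz": -0.016, "wx": -0.004, "wy": -0.002, "wz": 0, "fingers": 1}
    - {"dx": 0.012, "dy": 0.067, "dz": -0.015, "wx": -0.003, "wy": -0.002, "wz": 0, "fingers": 1}
    - {"dx": 0.012, "dy": 0.067, "dz": -0.016, "wx": -0.004, "wy": -0.002, "wz": 0, "fingers": 1}
    - {"dx": 0.012, "dy": 0.067, "dz": -0.015, "wx": -0.003, "wy": -0.002, "wz": 0, "fingers": 1}

```text
clock: 20.5
eef_pos: [557.2, 77.7, 216.0]
tool_rot: [3.105, 1.567, -3.082]
force: [1.5, 1.2, -0.9]
width: -0.0
```

Emit:
servo_tool:
  rows:
    - {"dx": 0.012, "dy": 0.067, "dz": -0.015, "wx": -0.004, "wy": -0.002, "wz": 0, "fingers": 1}
    - {"dx": 0.012, "dy": 0.067, "dz": -0.016, "wx": -0.003, "wy": -0.003, "wz": 0, "fingers": 1}
    - {"dx": 0.076, "dy": 0, "dz": 0, "wx": 0, "wy": 0, "wz": 0, "fingers": 1}
    - {"dx": 0.076, "dy": 0, "dz": 0, "wx": 0, "wy": 0, "wz": 0, "fingers": 1}
    - {"dx": 0, "dy": 0, "dz": 0, "wx": 0, "wy": 0, "wz": 0, "fingers": 1}

```text
clock: 21.12
eef_pos: [521.5, 172.8, 81.3]
tool_rot: [-2.929, 1.559, -2.832]
force: [-0.8, 0.9, 0.2]
width: 0.0
```

Emit:
servo_tool:
  rows:
    - {"dx": 0, "dy": 0, "dz": 0, "wx": 0, "wy": 0, "wz": 0, "fingers": 1}
    - {"dx": 0, "dy": 0, "dz": 0, "wx": 0, "wy": 0, "wz": 0, "fingers": 1}

```text
clock: 21.38
eef_pos: [527.9, 174.2, 88.2]
tool_rot: [0.33, 1.567, 0.427]
force: [0.5, -0.9, 0.1]
width: -0.3
```

```bash
python3 - <<'E'
from h import *
p,R,s=cur(); print(p,s['clock'],s['force'],s['width'],SM.T@(p-[547.5,174,60])); k=shot('w20')
E
```

```text
[527.9234048  174.17869218  88.18664007] 21.375 [ 0.49212704 -0.85296386  0.08030852] -0.29490260195452944 [19.46767769 -2.06991198 28.18664007]
```

View pics/w20.png

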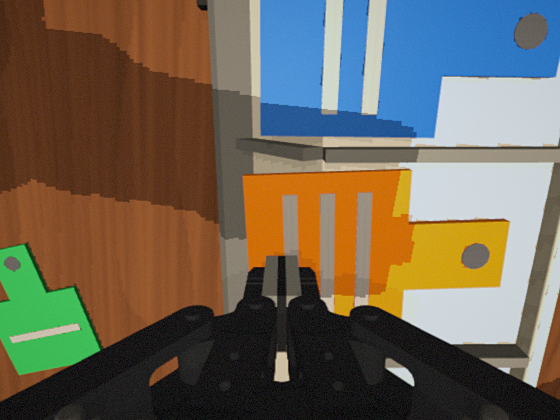

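Emit:
servo_tool:
  rows:
    - {"dx": 0.026, "dy": 0, "dz": -0.002, "wx": 0, "wy": 0, "wz": 0, "fingers": 1}
    - {"dx": 0.009, "dy": 0, "dz": 0, "wx": 0, "wy": 0, "wz": 0, "fingers": 1}
    - {"dx": 0.007, "dy": 0, "dz": 0, "wx": 0, "wy": 0, "wz": 0, "fingers": 1}
    - {"dx": 0.007, "dy": 0, "dz": 0, "wx": 0, "wy": 0, "wz": 0, "fingers": 1}
    - {"dx": 0, "dy": 0, "dz": 0, "wx": 0, "wy": 0, "wz": 0, "fingers": 1}

```text
clock: 22.05
eef_pos: [524.7, 173.8, 49.1]
tool_rot: [2.565, 1.57, 2.661]
force: [-1.1, 0.5, 0.7]
width: -0.0
```

Emit:
servo_tool:
  rows:
    - {"dx": -0.04, "dy": 0, "dz": 0, "wx": 0, "wy": 0, "wz": 0, "fingers": 1}
    - {"dx": -0.06, "dy": 0, "dz": 0, "wx": 0, "wy": 0, "wz": 0, "fingers": 1}
    - {"dx": -0.06, "dy": 0, "dz": 0.02, "wx": 0, "wy": 0, "wz": 0, "fingers": 0.7}
    - {"dx": -0.06, "dy": 0, "dz": 0.03, "wx": 0, "wy": 0, "wz": 0, "fingers": 0.7}
    - {"dx": -0.02, "dy": 0, "dz": 0, "wx": 0, "wy": 0, "wz": 0, "fingers": 0.7}

```text
clock: 22.68
eef_pos: [565.2, 177.5, 232.5]
tool_rot: [0.17, 1.564, 0.267]
force: [0.3, 0.1, -0.3]
width: 25.5
```

Emit:
servo_tool:
  rows:
    - {"dx": 0, "dy": 0, "dz": 0, "wx": 0, "wy": 0, "wz": 0, "fingers": 0.78}
    - {"dx": 0, "dy": 0, "dz": 0, "wx": 0, "wy": 0, "wz": 0, "fingers": 0.78}
    - {"dx": 0, "dy": 0, "dz": 0, "wx": 0, "wy": 0, "wz": 0, "fingers": 0.78}
    - {"dx": 0, "dy": 0, "dz": 0, "wx": 0, "wy": 0, "wz": 0, "fingers": 0.78}

```text
clock: 23.18
eef_pos: [561.5, 177.3, 228.3]
tool_rot: [-3.104, 1.569, -3.007]
force: [0.1, 0.2, -0.7]
width: 18.9
```

```bash
python3 - <<'E'
from h import *
p,R,s=cur(); print(p,s['clock'],s['qd'].round(3),s['width'],s['qpos'].round(2)); k=shot('w21')
e=[37.3,-53.2,0,np.radians(51.5),0]; E,u,n,w=plw(e)
overlay('w21',k,[ST(E-u*a+w*ww+n*5) for a,ww in AW],'o21',(100,40,500,340),2)
E
```

```text
[561.48638965 177.31230918 228.31749313] 23.175 [-0.001 -0.004  0.003 -0.009  0.     0.     0.   ] 18.9421557284547 [-0.63  0.58  0.44  1.7  -0.3   0.93  0.02]
```

View pics/o21.png

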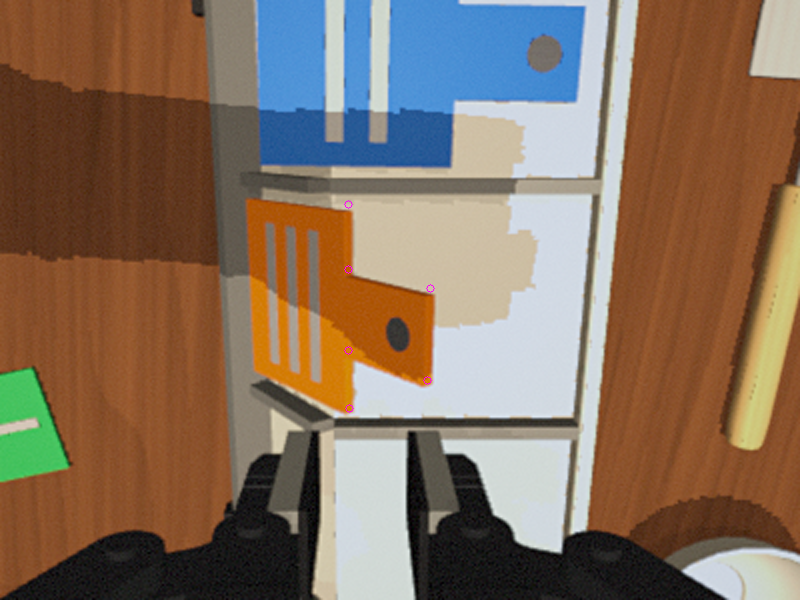

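```bash
python3 - <<'E'
from h import *
k=loadcam('w21.npz')
v=fitplate(k,[(433,294),(432,386),(352,275),(354,358),(352,211),(353,412)],(100,40),2,2)
P,R=grasp(v,14); M=R.as_matrix(); P=P-M[:,2]*1.5; print(P.round(1)); np.savez('g.npz',P=P,R=M)
x=M[:,0]
p,R2=plan([(P-x*80,R)],0.78,dec=4,vmax=60)
E
```

```text
fit [ 3.5566e+01 -5.3645e+01  3.3140e+00  9.0000e-01  8.0000e-03] lean 51.6 res [ 0.4  0.2 -0.2 -0.2  0.1  0.1 -0.5 -0.9 -0.2  0.1  0.2  0.7 -0.5 -0.1]
[569.2 173.6  84.8]
[{"dx": 0.0154, "dy": -0.0007, "dz": 0.0108, "wx": -0.004, "wy": 0.913, "wz": -0.011, "fingers": 0.78}, {"dx": 0.0143, "dy": -0.0007, "dz": 0.0123, "wx": -0.004, "wy": 0.913, "wz": -0.011, "fingers": 0.78}, {"dx": 0.0131, "dy": -0.0007, "dz": 0.0136, "wx": -0.004, "wy": 0.913, "wz": -0.011, "fingers": 0.78}, {"dx": 0.0117, "dy": -0.0007, "dz": 0.0148, "wx": -0.004, "wy": 0.913, "wz": -0.012, "fingers": 0.78}, {"dx": 0.0103, "dy": -0.0007, "dz": 0.0158, "wx": -0.003, "wy": 0.913, "wz": -0.011, "fingers": 0.78}]
[{"dx": 0.0087, "dy": -0.0007, "dz": 0.0167, "wx": -0.004, "wy": 0.913, "wz": -0.011, "fingers": 0.78}, {"dx": 0.0071, "dy": -0.0006, "dz": 0.0175, "wx": -0.004, "wy": 0.913, "wz": -0.011, "fingers": 0.78}]
7 rows; end [618.6 179.1 147.5]
```

Great fit. Approach.

Emit:
servo_tool:
  rows:
    - {"dx": 0.0155, "dy": -0.0007, "dz": 0.011, "wx": -0.004, "wy": 0.913, "wz": -0.011, "fingers": 0.78}
    - {"dx": 0.0143, "dy": -0.0007, "dz": 0.0123, "wx": -0.004, "wy": 0.913, "wz": -0.011, "fingers": 0.78}
    - {"dx": 0.013, "dy": -0.0007, "dz": 0.0136, "wx": -0.004, "wy": 0.913, "wz": -0.011, "fingers": 0.78}
    - {"dx": 0.0117, "dy": -0.0007, "dz": 0.0148, "wx": -0.004, "wy": 0.913, "wz": -0.012, "fingers": 0.78}
    - {"dx": 0.0103, "dy": -0.0007, "dz": 0.0158, "wx": -0.004, "wy": 0.913, "wz": -0.011, "fingers": 0.78}

```text
clock: 23.85
eef_pos: [603.4, 178.8, 170.9]
tool_rot: [-3.132, 1.09, -3.033]
force: [1.2, -0.1, -0.0]
width: 19.1
```

Emit:
servo_tool:
  rows:
    - {"dx": 0.0087, "dy": -0.0007, "dz": 0.0167, "wx": -0.004, "wy": 0.913, "wz": -0.011, "fingers": 0.78}
    - {"dx": 0.007, "dy": -0.0006, "dz": 0.0175, "wx": -0.004, "wy": 0.913, "wz": -0.011, "fingers": 0.78}
    - {"dx": 0, "dy": 0, "dz": 0, "wx": 0, "wy": 0, "wz": 0, "fingers": 0.78}
    - {"dx": 0, "dy": 0, "dz": 0, "wx": 0, "wy": 0, "wz": 0, "fingers": 0.78}

```text
clock: 24.35
eef_pos: [619.2, 179.3, 148.9]
tool_rot: [-3.132, 0.903, -3.032]
force: [-0.1, 1.1, 0.6]
width: 18.6
```

```bash
python3 - <<'E'
from h import *
p,R,s=cur(); print(p,s['clock'],s['qd'].round(3),s['width'],s['qpos'].round(2)); k=shot('w22')
g=np.load('g.npz');Rg=Ro.from_matrix(g['R']);print('ang err',np.degrees((R.inv()*Rg).magnitude()))
plan([(g['P'],Rg,4)],0.78)
E
```

```text
[619.24819102 179.2541902  148.90910192] 24.35 [-0.008 -0.049  0.004 -0.    -0.002  0.008 -0.001] 18.609187882134098 [-0.38  1.16  0.34  0.84 -0.34  1.85 -0.01]
ang err 0.1503139709297158
[{"dx": 0.0275, "dy": -0.0002, "dz": 0.0002, "wx": 0.002, "wy": 0.01, "wz": -0.001, "fingers": 0.78}, {"dx": 0.0276, "dy": -0.0001, "dz": 0.0002, "wx": 0.002, "wy": 0.01, "wz": -0.002, "fingers": 0.78}, {"dx": 0.0275, "dy": -0.0001, "dz": 0.0003, "wx": 0.002, "wy": 0.01, "wz": -0.001, "fingers": 0.78}, {"dx": 0.0276, "dy": -0.0002, "dz": 0.0003, "wx": 0.001, "wy": 0.01, "wz": -0.001, "fingers": 0.78}]
4 rows; end [569.2 173.6  84.8]
```

View pics/w22.png

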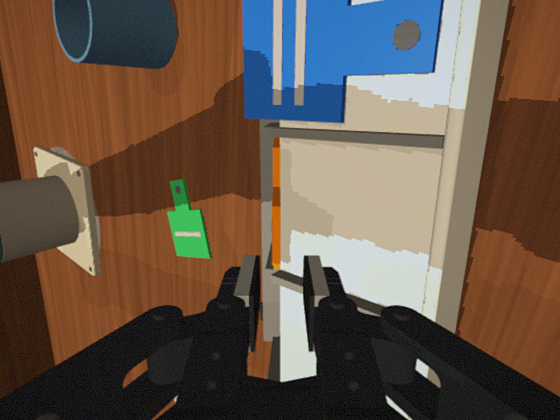

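Edge-on orange plate at col 272–280 between the jaws. Advance, close, lift.

Emit:
servo_tool:
  rows:
    - {"dx": 0.0275, "dy": 0, "dz": 0, "wx": 0, "wy": 0.01, "wz": 0, "fingers": 0.78}
    - {"dx": 0.0275, "dy": 0, "dz": 0, "wx": 0, "wy": 0.01, "wz": 0, "fingers": 0.78}
    - {"dx": 0.0275, "dy": 0, "dz": 0, "wx": 0, "wy": 0.01, "wz": 0, "fingers": 0.78}
    - {"dx": 0.0275, "dy": 0, "dz": 0, "wx": 0, "wy": 0.01, "wz": 0, "fingers": 0.78}
    - {"dx": 0, "dy": 0, "dz": 0, "wx": 0, "wy": 0, "wz": 0, "fingers": 0.78}

```text
clock: 25.02
eef_pos: [567.5, 174.5, 85.7]
tool_rot: [-3.133, 0.898, -3.032]
force: [0.4, 0.7, 0.3]
width: 18.9
```

Emit:
servo_tool:
  rows:
    - {"dx": 0, "dy": 0, "dz": 0, "wx": 0, "wy": 0, "wz": 0, "fingers": 1}
    - {"dx": 0, "dy": 0, "dz": 0, "wx": 0, "wy": 0, "wz": 0, "fingers": 1}
    - {"dx": 0, "dy": 0, "dz": 0, "wx": 0, "wy": 0, "wz": 0, "fingers": 1}
    - {"dx": 0, "dy": 0, "dz": 0, "wx": 0, "wy": 0, "wz": 0, "fingers": 1}

```text
clock: 25.52
eef_pos: [567.9, 174.1, 87.3]
tool_rot: [-3.134, 0.895, -3.033]
force: [-2.8, 1.1, 8.5]
width: 4.2
```

Emit:
servo_tool:
  rows:
    - {"dx": -0.02, "dy": 0, "dz": -0.016, "wx": 0, "wy": 0, "wz": 0, "fingers": 1}
    - {"dx": -0.04, "dy": 0, "dz": -0.032, "wx": 0, "wy": 0, "wz": 0, "fingers": 1}
    - {"dx": -0.05, "dy": 0, "dz": -0.04, "wx": 0, "wy": 0, "wz": 0, "fingers": 1}
    - {"dx": -0.05, "dy": 0, "dz": -0.04, "wx": 0, "wy": 0, "wz": 0, "fingers": 1}
    - {"dx": 0, "dy": 0, "dz": 0, "wx": 0, "wy": 0, "wz": 0, "fingers": 1}

```text
clock: 26.15
eef_pos: [571.0, 174.6, 242.9]
tool_rot: [-3.133, 0.909, -3.032]
force: [-0.3, 0.1, -1.9]
width: 4.5
```

```bash
python3 - <<'E'
from h import *
p,R,s=cur(); print(p,s['clock'],s['force'],s['width'],s['qpos'].round(2)); k=shot('w23')
for q in [(97,45,0),(17,45,0),(17,18,0),(17,-18,0),(0,0,0)]: print(q,toolpj(k,p,R,q).round(1))
plan([((600,60,270),DC),(CA((0,0,128)),DC)],1,vmax=55)
im=cv2.imread('pics/w23.png');cv2.imwrite('pics/o23.png',cv2.resize(im[130:390,220:350],None,fx=3,fy=2.2,interpolation=cv2.INTER_CUBIC))
E
```

```text
[570.95660859 174.56393676 242.87160179] 26.15 [-0.27869646  0.14616595 -1.92776106] 4.497839254185279 [-0.42  0.97  0.36  1.01 -0.31  1.87  0.  ]
(97, 45, 0) [279.6 147.3]
(17, 45, 0) [278.8 166.9]
(17, 18, 0) [278.9 223.6]
(17, -18, 0) [279.1 291.7]
(0, 0, 0) [278.8 274.5]
[{"dx": -0.0065, "dy": -0.0223, "dz": -0.0007, "wx": 0.007, "wy": -0.908, "wz": 0.01, "fingers": 1}, {"dx": -0.0066, "dy": -0.0223, "dz": 0.0, "wx": 0.007, "wy": -0.908, "wz": 0.011, "fingers": 1}, {"dx": -0.0065, "dy": -0.0224, "dz": 0.0006, "wx": 0.007, "wy": -0.908, "wz": 0.01, "fingers": 1}, {"dx": -0.0066, "dy": -0.0223, "dz": 0.0012, "wx": 0.007, "wy": -0.909, "wz": 0.011, "fingers": 1}, {"dx": -0.0063, "dy": -0.0223, "dz": 0.0019, "wx": 0.007, "wy": -0.908, "wz": 0.01, "fingers": 1}]
[{"dx": -0.0062, "dy": -0.0222, "dz": 0.0025, "wx": 0.007, "wy": -0.908, "wz": 0.011, "fingers": 1}, {"dx": -0.006, "dy": -0.0223, "dz": 0.003, "wx": 0.007, "wy": -0.908, "wz": 0.01, "fingers": 1}, {"dx": 0.0133, "dy": -0.0616, "dz": -0.0096, "wx": -0.0, "wy": -0.0, "wz": 0.0, "fingers": 1}, {"dx": 0.0134, "dy": -0.0617, "dz": -0.0096, "wx": -0.0, "wy": -0.0, "wz": 0.0, "fingers": 1}, {"dx": 0.0133, "dy": -0.0616, "dz": -0.0096, "wx": -0.0, "wy": -0.0, "wz": 0.0, "fingers": 1}]
[{"dx": 0.0133, "dy": -0.0616, "dz": -0.0096, "wx": -0.0, "wy": -0.0, "wz": 0.0, "fingers": 1}, {"dx": 0.0134, "dy": -0.0617, "dz": -0.0096, "wx": -0.0, "wy": -0.0, "wz": 0.0, "fingers": 1}]
12 rows; end [ 586.1 -173.5  220. ]
```

View pics/o23.png

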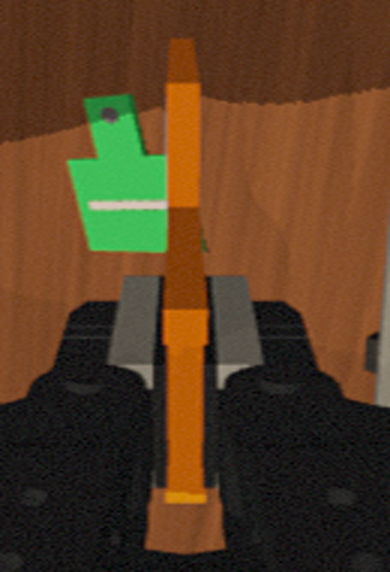

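Emit:
servo_tool:
  rows:
    - {"dx": -0.0065, "dy": -0.022, "dz": 0, "wx": 0.007, "wy": -0.908, "wz": 0.01, "fingers": 1}
    - {"dx": -0.0065, "dy": -0.022, "dz": 0, "wx": 0.007, "wy": -0.908, "wz": 0.01, "fingers": 1}
    - {"dx": -0.0065, "dy": -0.022, "dz": 0.0006, "wx": 0.007, "wy": -0.908, "wz": 0.01, "fingers": 1}
    - {"dx": -0.0065, "dy": -0.022, "dz": 0.0012, "wx": 0.007, "wy": -0.908, "wz": 0.01, "fingers": 1}
    - {"dx": -0.0063, "dy": -0.022, "dz": 0.002, "wx": 0.007, "wy": -0.908, "wz": 0.01, "fingers": 1}

```text
clock: 26.82
eef_pos: [589.9, 93.3, 257.6]
tool_rot: [-3.124, 1.375, -3.028]
force: [0.8, 0.1, -1.8]
width: 4.0
```

Emit:
servo_tool:
  rows:
    - {"dx": -0.006, "dy": -0.022, "dz": 0.0025, "wx": 0.007, "wy": -0.908, "wz": 0.01, "fingers": 1}
    - {"dx": -0.006, "dy": -0.022, "dz": 0.003, "wx": 0.007, "wy": -0.908, "wz": 0.01, "fingers": 1}
    - {"dx": 0, "dy": -0.062, "dz": -0.0096, "wx": 0, "wy": 0, "wz": 0, "fingers": 1}
    - {"dx": 0, "dy": -0.062, "dz": -0.0096, "wx": 0, "wy": 0, "wz": 0, "fingers": 1}
    - {"dx": 0, "dy": -0.062, "dz": -0.0096, "wx": 0, "wy": 0, "wz": 0, "fingers": 1}

```text
clock: 27.45
eef_pos: [589.6, -80.5, 266.1]
tool_rot: [-3.047, 1.562, -2.951]
force: [0.4, -1.4, -1.8]
width: 4.0
```

Emit:
servo_tool:
  rows:
    - {"dx": 0.02, "dy": -0.062, "dz": -0.0096, "wx": 0, "wy": 0, "wz": 0, "fingers": 1}
    - {"dx": 0.047, "dy": -0.062, "dz": -0.0096, "wx": 0, "wy": 0, "wz": 0, "fingers": 1}
    - {"dx": 0, "dy": 0, "dz": 0, "wx": 0, "wy": 0, "wz": 0, "fingers": 1}
    - {"dx": 0, "dy": 0, "dz": 0, "wx": 0, "wy": 0, "wz": 0, "fingers": 1}

```text
clock: 27.95
eef_pos: [584.1, -172.7, 216.0]
tool_rot: [3.127, 1.562, -3.062]
force: [-0.2, 0.1, -0.3]
width: 4.4
```

```bash
python3 - <<'E'
from h import *
p,R,s=cur(); print(p,s['clock'],s['force'],s['width'],s['qd'].round(3)); k=shot('w24')
print('ang',np.degrees((R.inv()*DC).as_rotvec()))
plan([(CA((0,-1,110)),DC)],1)
pts=[CA((x+dx,y,0)) for x in(-55,0,55) for y in(-49,49) for dx in(-4.75,4.75)]+[p+R.apply(q) for q in[(97,45,2.5),(97,45,-2.5),(97,-45,0)]]
overlay('w24',k,pts,'o24',(80,60,440,360),2.2)
E
```

```text
[ 584.1408225  -172.70673795  216.00182824] 27.95 [-0.15126379  0.10856207 -0.34485065] 4.361823048517693 [-0.028 -0.017 -0.011 -0.015 -0.     0.     0.002]
ang [-0.01531199 -0.52289765 -0.00786071]
[{"dx": 0.0194, "dy": -0.0036, "dz": 0.0016, "wx": 0.013, "wy": -0.075, "wz": -0.0, "fingers": 1}]
1 rows; end [ 586.1 -174.5  202. ]
```

View pics/o24.png

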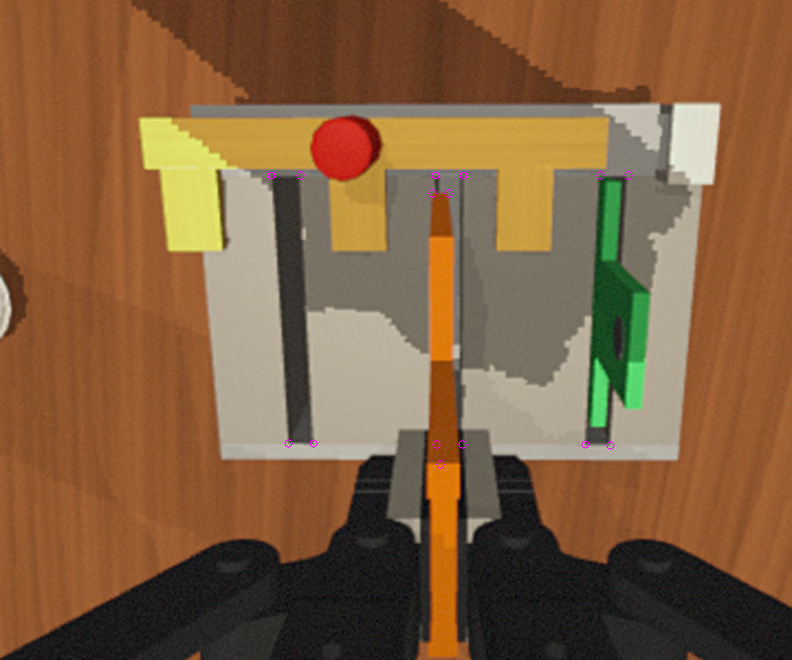

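Emit:
servo_tool:
  rows:
    - {"dx": 0.0194, "dy": -0.003, "dz": 0.0016, "wx": 0.013, "wy": -0.075, "wz": 0, "fingers": 1}
    - {"dx": 0, "dy": 0, "dz": 0, "wx": 0, "wy": 0, "wz": 0, "fingers": 1}
    - {"dx": 0, "dy": 0, "dz": 0, "wx": 0, "wy": 0, "wz": 0, "fingers": 1}
    - {"dx": 0, "dy": 0, "dz": 0, "wx": 0, "wy": 0, "wz": 0, "fingers": 1}

```text
clock: 28.5
eef_pos: [586.3, -175.0, 202.9]
tool_rot: [-0.857, 1.569, -0.763]
force: [-0.3, -0.0, -1.4]
width: 4.0
```

```bash
python3 - <<'E'
from h import *
p,R,s=cur(); print(p,s['clock'],s['force'],s['width'],s['qd'].round(3)); k=shot('w25')
print('ang',np.degrees((R.inv()*DC).as_rotvec()))
plan([(CA((0,-0.5,85)),DC,3)],1)
pts=[CA((x+dx,y,0)) for x in(-55,0,55) for y in(-49,49) for dx in(-4.75,4.75)]+[p+R.apply(q) for q in[(97,45,2.5),(97,45,-2.5),(97,-45,0)]]
overlay('w25',k,pts,'o25',(180,60,440,330),2.2)
E
```

```text
[ 586.29945513 -175.03169992  202.91076655] 28.5 [-0.29494295 -0.04700022 -1.37502457] 3.9955406596497935 [ 0.004  0.002  0.001  0.001 -0.    -0.002  0.003]
ang [-0.02612111  0.0684611   0.07909293]
[{"dx": 0.0115, "dy": 0.0005, "dz": 0.0, "wx": -0.003, "wy": 0.003, "wz": 0.004, "fingers": 1}, {"dx": 0.0114, "dy": 0.0006, "dz": 0.0, "wx": -0.002, "wy": 0.003, "wz": 0.005, "fingers": 1}, {"dx": 0.0115, "dy": 0.0005, "dz": 0.0, "wx": -0.003, "wy": 0.004, "wz": 0.004, "fingers": 1}]
3 rows; end [ 586.1 -174.   177. ]
```

View pics/o25.png

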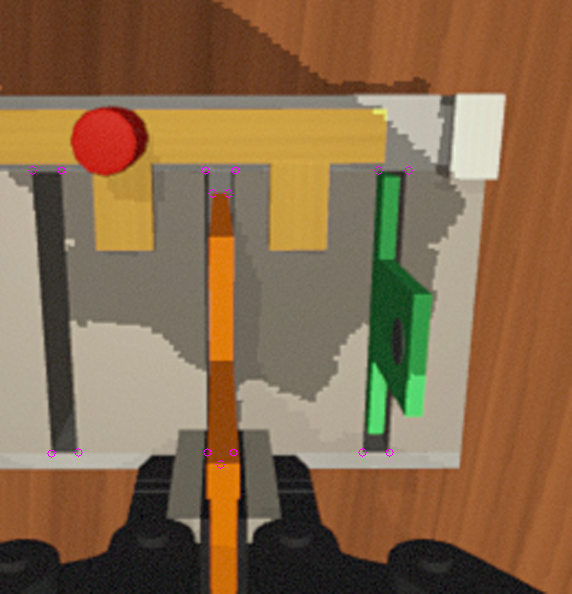

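Well aligned. Insert in stages.

Emit:
servo_tool:
  rows:
    - {"dx": 0.0115, "dy": 0.0005, "dz": 0, "wx": 0, "wy": 0.003, "wz": 0.004, "fingers": 1}
    - {"dx": 0.0115, "dy": 0.0005, "dz": 0, "wx": 0, "wy": 0.003, "wz": 0.004, "fingers": 1}
    - {"dx": 0.0115, "dy": 0.0005, "dz": 0, "wx": 0, "wy": 0.003, "wz": 0.004, "fingers": 1}
    - {"dx": 0, "dy": 0, "dz": 0, "wx": 0, "wy": 0, "wz": 0, "fingers": 1}

```text
clock: 29.05
eef_pos: [584.9, -174.0, 175.1]
tool_rot: [2.823, 1.568, 2.917]
force: [0.3, 0.3, -1.9]
width: 4.2
```

Emit:
servo_tool:
  rows:
    - {"dx": 0.015, "dy": 0, "dz": 0, "wx": 0, "wy": 0, "wz": 0, "fingers": 1}
    - {"dx": 0.02, "dy": 0, "dz": 0, "wx": 0, "wy": 0, "wz": 0, "fingers": 1}

```text
clock: 29.3
eef_pos: [585.9, -174.4, 149.5]
tool_rot: [-1.587, 1.571, -1.494]
force: [0.1, -0.3, -1.4]
width: 4.3
```

Emit:
servo_tool:
  rows:
    - {"dx": 0.018, "dy": 0, "dz": 0, "wx": 0, "wy": 0, "wz": 0, "fingers": 1}
    - {"dx": 0.018, "dy": 0, "dz": 0, "wx": 0, "wy": 0, "wz": 0, "fingers": 1}
    - {"dx": 0.016, "dy": 0, "dz": 0, "wx": 0, "wy": 0, "wz": 0, "fingers": 1}
    - {"dx": 0, "dy": 0, "dz": 0, "wx": 0, "wy": 0, "wz": 0, "fingers": 1}
    - {"dx": 0, "dy": 0, "dz": 0, "wx": 0, "wy": 0, "wz": 0, "fingers": 1}

```text
clock: 29.92
eef_pos: [585.9, -174.6, 111.3]
tool_rot: [-2.479, 1.57, -2.385]
force: [1.3, -1.1, -1.3]
width: 4.0
```

Emit:
servo_tool:
  rows:
    - {"dx": 0.004, "dy": 0, "dz": 0, "wx": 0, "wy": 0, "wz": 0, "fingers": 1}
    - {"dx": 0, "dy": 0, "dz": 0, "wx": 0, "wy": 0, "wz": 0, "fingers": 1}

```text
clock: 30.18
eef_pos: [585.6, -174.3, 108.2]
tool_rot: [2.894, 1.57, 2.988]
force: [0.4, -0.9, -0.9]
width: 4.2
```

Emit:
servo_tool:
  rows:
    - {"dx": 0.003, "dy": 0, "dz": 0, "wx": 0, "wy": 0, "wz": 0, "fingers": 1}
    - {"dx": 0, "dy": 0, "dz": 0, "wx": 0, "wy": 0, "wz": 0, "fingers": 1}

```text
clock: 30.42
eef_pos: [586.1, -174.2, 107.2]
tool_rot: [0.47, 1.57, 0.564]
force: [-2.0, 1.9, 6.8]
width: 4.3
```

Emit:
servo_tool:
  rows:
    - {"dx": 0.003, "dy": 0, "dz": 0, "wx": 0, "wy": 0, "wz": 0, "fingers": 1}
    - {"dx": 0, "dy": 0, "dz": 0, "wx": 0, "wy": 0, "wz": 0, "fingers": 1}

```text
clock: 30.68
eef_pos: [586.6, -174.0, 107.1]
tool_rot: [0.4, 1.569, 0.494]
force: [-3.7, 4.1, 22.4]
width: 4.0
```

Seated on the floor (107). Release, rise, look, and head for blue.

Emit:
servo_tool:
  rows:
    - {"dx": 0, "dy": 0, "dz": 0, "wx": 0, "wy": 0, "wz": 0, "fingers": 0.75}
    - {"dx": 0, "dy": 0, "dz": 0, "wx": 0, "wy": 0, "wz": 0, "fingers": 0.75}
    - {"dx": 0, "dy": 0, "dz": 0, "wx": 0, "wy": 0, "wz": 0, "fingers": 0.75}

```text
clock: 31.05
eef_pos: [585.5, -174.3, 103.2]
tool_rot: [3.003, 1.57, 3.096]
force: [1.1, -0.2, -0.4]
width: 20.7
```

Emit:
servo_tool:
  rows:
    - {"dx": -0.03, "dy": 0, "dz": 0, "wx": 0, "wy": 0, "wz": 0, "fingers": 0.75}
    - {"dx": -0.06, "dy": 0, "dz": 0, "wx": 0, "wy": 0, "wz": 0, "fingers": 0.75}
    - {"dx": -0.06, "dy": 0, "dz": 0, "wx": 0, "wy": 0, "wz": 0, "fingers": 1}
    - {"dx": -0.06, "dy": 0, "dz": 0, "wx": 0, "wy": 0, "wz": 0, "fingers": 1}
    - {"dx": 0, "dy": 0, "dz": 0, "wx": 0, "wy": 0, "wz": 0, "fingers": 1}

```text
clock: 31.68
eef_pos: [587.8, -175.5, 264.6]
tool_rot: [-0.421, 1.564, -0.328]
force: [0.0, 0.2, -0.6]
width: -0.3
```

```bash
python3 - <<'E'
from h import *
p,R,s=cur(); print(p,s['clock'],s['force'],s['width']); k=shot('w26'); snap('scene','s3')
big('scene',(190,170,420,270),'s3z',3.4)
p,R,s=cur()
plan([(ST((14,-109,140)),DS),(ST((14,-109,25)),DS,2)],1.0,vmax=60,dec=3)
E
```

```text
[ 587.82368733 -175.51698135  264.63931563] 31.675 [ 0.00838533  0.1636348  -0.61122291] -0.2787908166581912
[{"dx": 0.01, "dy": 0.076, "dz": -0.003, "wx": -0.004, "wy": -0.003, "wz": -0.001, "fingers": 1.0}, {"dx": 0.01, "dy": 0.077, "dz": -0.003, "wx": -0.003, "wy": -0.004, "wz": -0.002, "fingers": 1.0}, {"dx": 0.01, "dy": 0.076, "dz": -0.003, "wx": -0.004, "wy": -0.003, "wz": -0.001, "fingers": 1.0}, {"dx": 0.01, "dy": 0.077, "dz": -0.003, "wx": -0.004, "wy": -0.004, "wz": -0.002, "fingers": 1.0}, {"dx": 0.01, "dy": 0.076, "dz": -0.004, "wx": -0.003, "wy": -0.003, "wz": -0.001, "fingers": 1.0}]
[{"dx": 0.01, "dy": 0.077, "dz": -0.003, "wx": -0.004, "wy": -0.003, "wz": -0.001, "fingers": 1.0}, {"dx": 0.01, "dy": 0.076, "dz": -0.003, "wx": -0.004, "wy": -0.004, "wz": -0.002, "fingers": 1.0}, {"dx": 0.01, "dy": 0.077, "dz": -0.003, "wx": -0.003, "wy": -0.003, "wz": -0.001, "fingers": 1.0}, {"dx": 0.077, "dy": 0.0, "dz": 0.0, "wx": -0.0, "wy": -0.0, "wz": -0.0, "fingers": 1.0}, {"dx": 0.077, "dy": 0.0, "dz": 0.0, "wx": -0.0, "wy": -0.0, "wz": -0.0, "fingers": 1.0}]
10 rows; end [522.7 281.3  84.7]
```

View pics/w26.png

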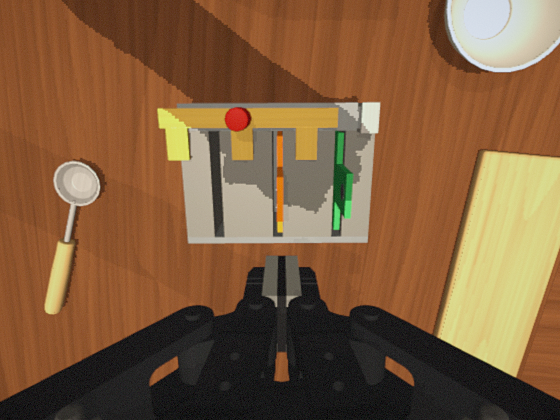

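View pics/s3z.png

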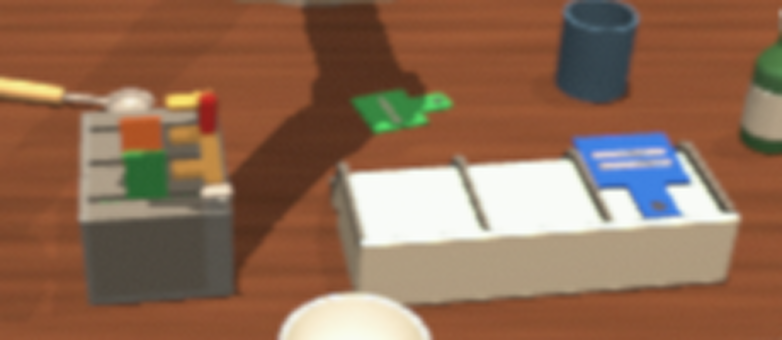

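Emit:
servo_tool:
  rows:
    - {"dx": 0.01, "dy": 0.076, "dz": -0.004, "wx": -0.004, "wy": -0.003, "wz": -0.001, "fingers": 1}
    - {"dx": 0.01, "dy": 0.077, "dz": -0.004, "wx": -0.004, "wy": -0.004, "wz": -0.002, "fingers": 1}
    - {"dx": 0.01, "dy": 0.076, "dz": -0.004, "wx": -0.004, "wy": -0.003, "wz": -0.001, "fingers": 1}
    - {"dx": 0.01, "dy": 0.077, "dz": -0.004, "wx": -0.004, "wy": -0.004, "wz": -0.002, "fingers": 1}
    - {"dx": 0.01, "dy": 0.076, "dz": -0.004, "wx": -0.003, "wy": -0.003, "wz": -0.001, "fingers": 1}

```text
clock: 32.45
eef_pos: [542.2, 111.2, 221.6]
tool_rot: [-2.645, 1.568, -2.549]
force: [0.9, -0.0, -0.6]
width: 0.3
```

Emit:
servo_tool:
  rows:
    - {"dx": 0.01, "dy": 0.077, "dz": -0.004, "wx": -0.004, "wy": -0.003, "wz": -0.001, "fingers": 1}
    - {"dx": 0.01, "dy": 0.076, "dz": -0.004, "wx": -0.004, "wy": -0.004, "wz": -0.002, "fingers": 1}
    - {"dx": 0.01, "dy": 0.077, "dz": -0.004, "wx": -0.003, "wy": -0.003, "wz": -0.001, "fingers": 1}
    - {"dx": 0.076, "dy": 0, "dz": 0, "wx": 0, "wy": 0, "wz": 0, "fingers": 1}
    - {"dx": 0.065, "dy": 0, "dz": 0, "wx": 0, "wy": 0, "wz": 0, "fingers": 1}

```text
clock: 33.08
eef_pos: [516.6, 280.9, 91.9]
tool_rot: [-1.907, 1.568, -1.808]
force: [0.2, -0.2, 0.5]
width: 0.1
```

Emit:
servo_tool:
  rows:
    - {"dx": 0, "dy": 0, "dz": 0, "wx": 0, "wy": 0, "wz": 0, "fingers": 1}
    - {"dx": 0, "dy": 0, "dz": 0, "wx": 0, "wy": 0, "wz": 0, "fingers": 1}
    - {"dx": 0, "dy": 0, "dz": 0, "wx": 0, "wy": 0, "wz": 0, "fingers": 1}

```text
clock: 33.45
eef_pos: [520.0, 280.5, 97.1]
tool_rot: [0.072, 1.566, 0.168]
force: [-0.0, 0.6, 0.0]
width: 0.1
```

```bash
python3 - <<'E'
from h import *
p,R,s=cur(); print(p,s['clock'],s['force'],s['width'],SM.T@(p-[547.5,174,60]),s['qpos'].round(2)); k=shot('w30')
E
```

```text
[519.9517623  280.54102739  97.13253163] 33.45 [-0.00535645  0.57926742  0.03749332] 0.056383123978063505 [  17.1221988  -108.70476635   37.13253163] [-0.76  0.74  0.35  1.81 -0.39  0.65 -0.09]
```

View pics/w30.png

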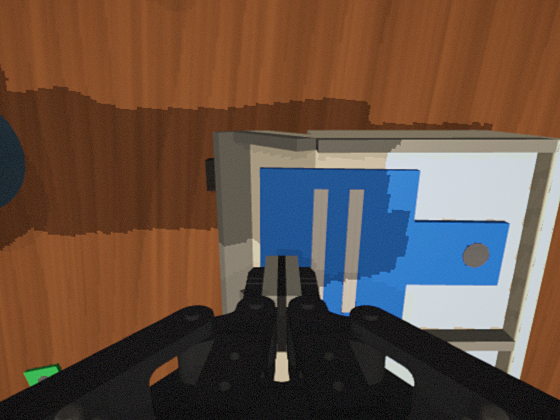

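Emit:
servo_tool:
  rows:
    - {"dx": 0.036, "dy": 0, "dz": -0.002, "wx": 0, "wy": 0, "wz": 0, "fingers": 1}
    - {"dx": 0.01, "dy": 0, "dz": 0, "wx": 0, "wy": 0, "wz": 0, "fingers": 1}
    - {"dx": 0.008, "dy": 0, "dz": 0, "wx": 0, "wy": 0, "wz": 0, "fingers": 1}
    - {"dx": 0.007, "dy": 0, "dz": 0, "wx": 0, "wy": 0, "wz": 0, "fingers": 1}
    - {"dx": 0, "dy": 0, "dz": 0, "wx": 0, "wy": 0, "wz": 0, "fingers": 1}

```text
clock: 34.12
eef_pos: [516.7, 280.0, 49.4]
tool_rot: [-0.745, 1.569, -0.648]
force: [-1.9, -0.8, 0.9]
width: -0.2
```

Emit:
servo_tool:
  rows:
    - {"dx": -0.04, "dy": 0, "dz": 0, "wx": 0, "wy": 0, "wz": 0, "fingers": 1}
    - {"dx": -0.06, "dy": 0, "dz": 0, "wx": 0, "wy": 0, "wz": 0, "fingers": 1}
    - {"dx": -0.06, "dy": 0, "dz": 0.02, "wx": 0, "wy": 0, "wz": 0, "fingers": 0.7}
    - {"dx": -0.06, "dy": 0, "dz": 0.03, "wx": 0, "wy": 0, "wz": 0, "fingers": 0.7}
    - {"dx": -0.02, "dy": 0, "dz": 0, "wx": 0, "wy": 0, "wz": 0, "fingers": 0.7}

```text
clock: 34.75
eef_pos: [557.7, 283.8, 233.1]
tool_rot: [0.064, 1.561, 0.159]
force: [0.2, 0.2, -0.4]
width: 25.5
```

Emit:
servo_tool:
  rows:
    - {"dx": 0, "dy": 0, "dz": 0, "wx": 0, "wy": 0, "wz": 0, "fingers": 0.78}
    - {"dx": 0, "dy": 0, "dz": 0, "wx": 0, "wy": 0, "wz": 0, "fingers": 0.78}
    - {"dx": 0, "dy": 0, "dz": 0, "wx": 0, "wy": 0, "wz": 0, "fingers": 0.78}
    - {"dx": 0, "dy": 0, "dz": 0, "wx": 0, "wy": 0, "wz": 0, "fingers": 0.78}

```text
clock: 35.25
eef_pos: [553.5, 283.6, 228.5]
tool_rot: [-1.403, 1.569, -1.306]
force: [0.1, -0.2, -0.3]
width: 18.6
```

```bash
python3 - <<'E'
from h import *
p,R,s=cur(); print(p,s['clock'],s['qd'].round(3),s['width'],s['qpos'].round(2)); k=shot('w31')
e=[36,-53.2,-108,np.radians(51.5),0]; E,u,n,w=plw(e)
overlay('w31',k,[ST(E-u*a+w*ww+n*5) for a,ww in AW],'o31',(100,40,500,340),2)
E
```

```text
[553.46734562 283.64273246 228.46753651] 35.25 [ 0.001 -0.003  0.003 -0.007 -0.     0.001  0.   ] 18.579464747978076 [-0.78  0.63  0.44  1.61 -0.3   0.97 -0.15]
```

View pics/o31.png

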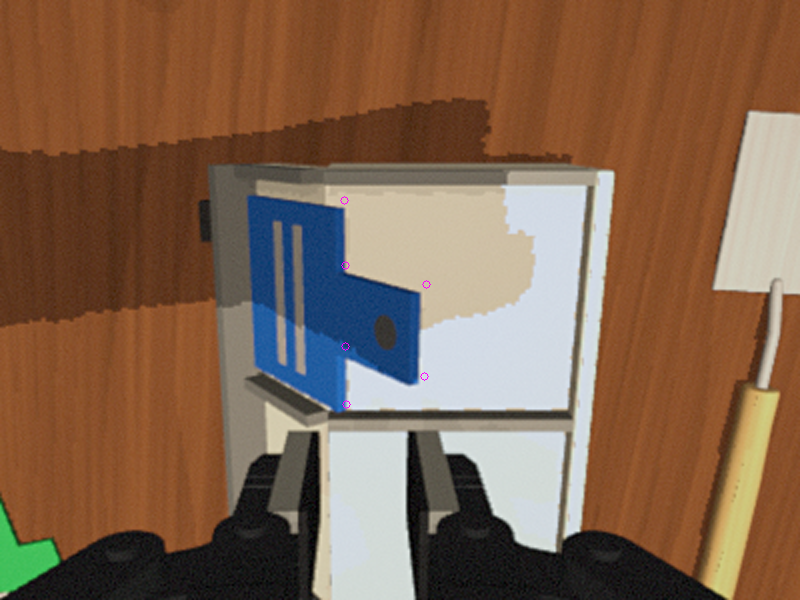

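```bash
python3 - <<'E'
from h import *
k=loadcam('w31.npz')
v=fitplate(k,[(420,293),(419,385),(345,273),(346,357),(345,208),(345,413)],(100,40),2,-106)
P,R=grasp(v,14); M=R.as_matrix(); P=P-M[:,2]*1.5; print(P.round(1)); np.savez('g.npz',P=P,R=M)
x=M[:,0]
p,R2=plan([(P-x*80,R)],0.78,dec=4,vmax=60)
E
```

```text
fit [ 3.30830e+01 -5.32080e+01 -1.04165e+02  9.48000e-01  1.00000e-02] lean 54.3 res [ 0.4  0.1  0.2  0.4 -0.4  0.2 -0.3 -1.  -0.8  0.3  0.5 -0.1 -1.3 -0. ]
[557.5 280.6  87.9]
[{"dx": 0.0145, "dy": -0.0005, "dz": 0.0096, "wx": -0.005, "wy": 0.851, "wz": -0.011, "fingers": 0.78}, {"dx": 0.0135, "dy": -0.0004, "dz": 0.0108, "wx": -0.005, "wy": 0.851, "wz": -0.012, "fingers": 0.78}, {"dx": 0.0125, "dy": -0.0005, "dz": 0.0119, "wx": -0.005, "wy": 0.851, "wz": -0.011, "fingers": 0.78}, {"dx": 0.0115, "dy": -0.0004, "dz": 0.0131, "wx": -0.005, "wy": 0.851, "wz": -0.011, "fingers": 0.78}, {"dx": 0.0102, "dy": -0.0005, "dz": 0.014, "wx": -0.005, "wy": 0.851, "wz": -0.011, "fingers": 0.78}]
[{"dx": 0.0089, "dy": -0.0004, "dz": 0.0148, "wx": -0.005, "wy": 0.851, "wz": -0.012, "fingers": 0.78}, {"dx": 0.0076, "dy": -0.0004, "dz": 0.0156, "wx": -0.005, "wy": 0.851, "wz": -0.011, "fingers": 0.78}]
7 rows; end [603.9 285.9 152.8]
```

Emit:
servo_tool:
  rows:
    - {"dx": 0.0145, "dy": -0.0005, "dz": 0.0096, "wx": -0.005, "wy": 0.851, "wz": -0.011, "fingers": 0.78}
    - {"dx": 0.0135, "dy": -0.0005, "dz": 0.0108, "wx": -0.005, "wy": 0.851, "wz": -0.012, "fingers": 0.78}
    - {"dx": 0.0125, "dy": -0.0005, "dz": 0.012, "wx": -0.005, "wy": 0.851, "wz": -0.011, "fingers": 0.78}
    - {"dx": 0.0115, "dy": -0.0005, "dz": 0.013, "wx": -0.005, "wy": 0.851, "wz": -0.011, "fingers": 0.78}
    - {"dx": 0.0102, "dy": -0.0005, "dz": 0.014, "wx": -0.005, "wy": 0.851, "wz": -0.011, "fingers": 0.78}

```text
clock: 35.92
eef_pos: [590.4, 285.3, 174.8]
tool_rot: [-3.128, 1.124, -3.028]
force: [0.5, 1.0, -0.3]
width: 18.8
```

Emit:
servo_tool:
  rows:
    - {"dx": 0.009, "dy": -0.0005, "dz": 0.0148, "wx": -0.005, "wy": 0.851, "wz": -0.011, "fingers": 0.78}
    - {"dx": 0.0076, "dy": -0.0005, "dz": 0.0156, "wx": -0.005, "wy": 0.851, "wz": -0.011, "fingers": 0.78}
    - {"dx": 0, "dy": 0, "dz": 0, "wx": 0, "wy": 0, "wz": 0, "fingers": 0.78}
    - {"dx": 0, "dy": 0, "dz": 0, "wx": 0, "wy": 0, "wz": 0, "fingers": 0.78}

```text
clock: 36.42
eef_pos: [604.3, 286.0, 154.1]
tool_rot: [-3.129, 0.95, -3.029]
force: [-0.0, 0.1, 1.2]
width: 18.8
```

```bash
python3 - <<'E'
from h import *
p,R,s=cur(); print(p,s['clock'],s['qd'].round(3),s['width'],s['qpos'].round(2)); k=shot('w32')
g=np.load('g.npz');Rg=Ro.from_matrix(g['R']);print('ang err',np.degrees((R.inv()*Rg).magnitude()))
plan([(g['P'],Rg,4)],0.78)
E
```

```text
[604.27107651 285.97857937 154.05931889] 36.425 [-0.014 -0.044  0.     0.001  0.     0.007 -0.001] 18.812491707361527 [-0.5   1.15  0.31  0.81 -0.39  1.83 -0.15]
ang err 0.15165822739170137
[{"dx": 0.0274, "dy": -0.0002, "dz": 0.0002, "wx": 0.003, "wy": 0.009, "wz": -0.003, "fingers": 0.78}, {"dx": 0.0274, "dy": -0.0001, "dz": 0.0003, "wx": 0.003, "wy": 0.009, "wz": -0.002, "fingers": 0.78}, {"dx": 0.0274, "dy": -0.0001, "dz": 0.0002, "wx": 0.003, "wy": 0.009, "wz": -0.003, "fingers": 0.78}, {"dx": 0.0274, "dy": -0.0002, "dz": 0.0003, "wx": 0.003, "wy": 0.009, "wz": -0.002, "fingers": 0.78}]
4 rows; end [557.5 280.6  87.9]
```

View pics/w32.png

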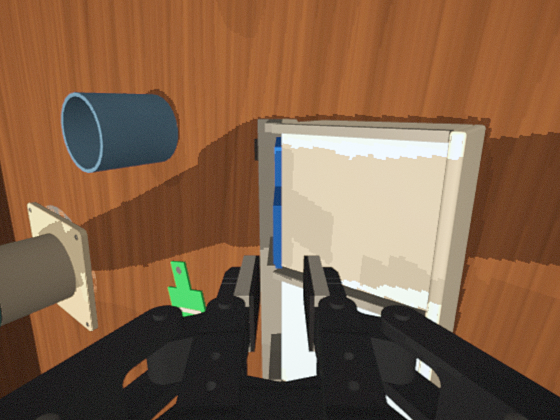

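Emit:
servo_tool:
  rows:
    - {"dx": 0.0275, "dy": 0, "dz": 0, "wx": 0, "wy": 0.009, "wz": 0, "fingers": 0.78}
    - {"dx": 0.0275, "dy": 0, "dz": 0, "wx": 0, "wy": 0.009, "wz": 0, "fingers": 0.78}
    - {"dx": 0.0275, "dy": 0, "dz": 0, "wx": 0, "wy": 0.009, "wz": 0, "fingers": 0.78}
    - {"dx": 0.0275, "dy": 0, "dz": 0, "wx": 0, "wy": 0.009, "wz": 0, "fingers": 0.78}
    - {"dx": 0, "dy": 0, "dz": 0, "wx": 0, "wy": 0, "wz": 0, "fingers": 0.78}

```text
clock: 37.1
eef_pos: [555.3, 281.4, 88.3]
tool_rot: [-3.13, 0.945, -3.029]
force: [0.3, 0.5, 0.4]
width: 18.8
```

Emit:
servo_tool:
  rows:
    - {"dx": 0, "dy": 0, "dz": 0, "wx": 0, "wy": 0, "wz": 0, "fingers": 1}
    - {"dx": 0, "dy": 0, "dz": 0, "wx": 0, "wy": 0, "wz": 0, "fingers": 1}
    - {"dx": 0, "dy": 0, "dz": 0, "wx": 0, "wy": 0, "wz": 0, "fingers": 1}
    - {"dx": 0, "dy": 0, "dz": 0, "wx": 0, "wy": 0, "wz": 0, "fingers": 1}

```text
clock: 37.6
eef_pos: [556.4, 281.1, 89.4]
tool_rot: [-3.132, 0.944, -3.031]
force: [-1.5, -0.1, 7.1]
width: 3.7
```

Emit:
servo_tool:
  rows:
    - {"dx": -0.02, "dy": 0, "dz": -0.015, "wx": 0, "wy": 0, "wz": 0, "fingers": 1}
    - {"dx": -0.042, "dy": 0, "dz": -0.03, "wx": 0, "wy": 0, "wz": 0, "fingers": 1}
    - {"dx": -0.052, "dy": 0, "dz": -0.037, "wx": 0, "wy": 0, "wz": 0, "fingers": 1}
    - {"dx": -0.052, "dy": 0, "dz": -0.037, "wx": 0, "wy": 0, "wz": 0, "fingers": 1}
    - {"dx": 0, "dy": 0, "dz": 0, "wx": 0, "wy": 0, "wz": 0, "fingers": 1}

```text
clock: 38.22
eef_pos: [559.8, 281.9, 245.2]
tool_rot: [-3.133, 0.957, -3.032]
force: [0.6, 0.5, -2.0]
width: 4.0
```

```bash
python3 - <<'E'
from h import *
p,R,s=cur(); print(p,s['clock'],s['force'],s['width'],s['qpos'].round(2)); k=shot('w33')
for q in [(97,45,0),(17,45,0),(17,18,0),(17,-18,0),(0,0,0)]: print(q,toolpj(k,p,R,q).round(1))
plan([((550,140,270),DC),(CA((-55,20,190)),DC),(CA((-55,0,128)),DC)],1,vmax=55)
im=cv2.imread('pics/w33.png');cv2.imwrite('pics/o33.png',cv2.resize(im[130:390,220:350],None,fx=3,fy=2.2,interpolation=cv2.INTER_CUBIC))
E
```

```text
[559.80273463 281.92753199 245.18766687] 38.225 [ 0.59418743  0.48971411 -1.9561384 ] 4.045712450148174 [-0.54  0.98  0.33  0.95 -0.37  1.85 -0.15]
(97, 45, 0) [279.6 147.3]
(17, 45, 0) [278.8 166.9]
(17, 18, 0) [278.9 223.6]
(17, -18, 0) [279.  291.7]
(0, 0, 0) [278.7 274.5]
[{"dx": -0.0016, "dy": -0.0267, "dz": -0.0065, "wx": 0.007, "wy": -0.844, "wz": 0.011, "fingers": 1}, {"dx": -0.0021, "dy": -0.0267, "dz": -0.0064, "wx": 0.007, "wy": -0.843, "wz": 0.012, "fingers": 1}, {"dx": -0.0028, "dy": -0.0267, "dz": -0.0061, "wx": 0.008, "wy": -0.844, "wz": 0.011, "fingers": 1}, {"dx": -0.0033, "dy": -0.0267, "dz": -0.0058, "wx": 0.007, "wy": -0.844, "wz": 0.012, "fingers": 1}, {"dx": -0.0039, "dy": -0.0267, "dz": -0.0055, "wx": 0.007, "wy": -0.844, "wz": 0.011, "fingers": 1}]
[{"dx": -0.0043, "dy": -0.0267, "dz": -0.0051, "wx": 0.007, "wy": -0.843, "wz": 0.012, "fingers": 1}, {"dx": -0.0048, "dy": -0.0267, "dz": -0.0047, "wx": 0.007, "wy": -0.844, "wz": 0.011, "fingers": 1}, {"dx": -0.0027, "dy": -0.0657, "dz": -0.0109, "wx": 0.0, "wy": -0.0, "wz": 0.0, "fingers": 1}, {"dx": -0.0026, "dy": -0.0657, "dz": -0.0108, "wx": 0.0, "wy": -0.0, "wz": 0.0, "fingers": 1}, {"dx": -0.0027, "dy": -0.0656, "dz": -0.0109, "wx": 0.0, "wy": -0.0, "wz": 0.0, "fingers": 1}]
[{"dx": -0.0027, "dy": -0.0657, "dz": -0.0108, "wx": 0.0, "wy": -0.0, "wz": 0.0, "fingers": 1}, {"dx": -0.0026, "dy": -0.0657, "dz": -0.0109, "wx": 0.0, "wy": -0.0, "wz": 0.0, "fingers": 1}, {"dx": -0.0027, "dy": -0.0657, "dz": -0.0108, "wx": 0.0, "wy": -0.0, "wz": 0.0, "fingers": 1}, {"dx": 0.0413, "dy": -0.0133, "dz": 0.0, "wx": 0.0, "wy": -0.0, "wz": 0.0, "fingers": 1}, {"dx": 0.0414, "dy": -0.0133, "dz": 0.0, "wx": 0.0, "wy": -0.0, "wz": 0.0, "fingers": 1}]
15 rows; end [ 531.3 -178.7  220. ]
```

View pics/o33.png

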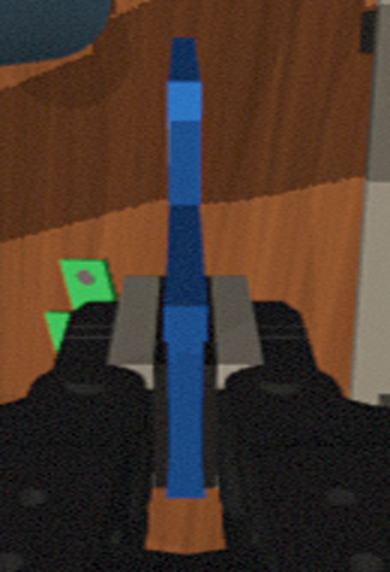

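Emit:
servo_tool:
  rows:
    - {"dx": -0.0016, "dy": -0.0267, "dz": -0.0065, "wx": 0.007, "wy": -0.844, "wz": 0.011, "fingers": 1}
    - {"dx": -0.002, "dy": -0.0267, "dz": -0.0064, "wx": 0.007, "wy": -0.844, "wz": 0.011, "fingers": 1}
    - {"dx": -0.0028, "dy": -0.0267, "dz": -0.006, "wx": 0.007, "wy": -0.844, "wz": 0.011, "fingers": 1}
    - {"dx": -0.0033, "dy": -0.0267, "dz": -0.0058, "wx": 0.007, "wy": -0.844, "wz": 0.011, "fingers": 1}
    - {"dx": -0.004, "dy": -0.0267, "dz": -0.0055, "wx": 0.007, "wy": -0.844, "wz": 0.011, "fingers": 1}

```text
clock: 38.9
eef_pos: [550.5, 179.5, 259.0]
tool_rot: [-3.118, 1.389, -3.021]
force: [-0.5, -0.4, -1.3]
width: 4.2
```

Emit:
servo_tool:
  rows:
    - {"dx": -0.0043, "dy": -0.0267, "dz": -0.005, "wx": 0.007, "wy": -0.844, "wz": 0.011, "fingers": 1}
    - {"dx": -0.0048, "dy": -0.0267, "dz": -0.0047, "wx": 0.007, "wy": -0.844, "wz": 0.011, "fingers": 1}
    - {"dx": -0.0027, "dy": -0.0657, "dz": -0.011, "wx": 0, "wy": 0, "wz": 0, "fingers": 1}
    - {"dx": -0.0027, "dy": -0.0657, "dz": -0.011, "wx": 0, "wy": 0, "wz": 0, "fingers": 1}
    - {"dx": -0.0027, "dy": -0.0657, "dz": -0.011, "wx": 0, "wy": 0, "wz": 0, "fingers": 1}

```text
clock: 39.52
eef_pos: [537.1, -10.9, 273.4]
tool_rot: [-2.943, 1.562, -2.847]
force: [1.0, 0.0, -1.5]
width: 4.0
```

Emit:
servo_tool:
  rows:
    - {"dx": -0.0027, "dy": -0.0657, "dz": -0.011, "wx": 0, "wy": 0, "wz": 0, "fingers": 1}
    - {"dx": -0.0027, "dy": -0.0657, "dz": -0.011, "wx": 0, "wy": 0, "wz": 0, "fingers": 1}
    - {"dx": -0.0027, "dy": -0.0657, "dz": -0.01, "wx": 0, "wy": 0, "wz": 0, "fingers": 1}
    - {"dx": 0.04, "dy": -0.013, "dz": 0, "wx": 0, "wy": 0, "wz": 0, "fingers": 1}
    - {"dx": 0.04, "dy": -0.013, "dz": 0, "wx": 0, "wy": 0, "wz": 0, "fingers": 1}

```text
clock: 40.15
eef_pos: [529.0, -179.3, 219.3]
tool_rot: [-2.975, 1.563, -2.881]
force: [0.3, 0.6, -2.2]
width: 3.7
```

Emit:
servo_tool:
  rows:
    - {"dx": 0, "dy": 0, "dz": 0, "wx": 0, "wy": 0, "wz": 0, "fingers": 1}
    - {"dx": 0, "dy": 0, "dz": 0, "wx": 0, "wy": 0, "wz": 0, "fingers": 1}
    - {"dx": 0, "dy": 0, "dz": 0, "wx": 0, "wy": 0, "wz": 0, "fingers": 1}

```text
clock: 40.52
eef_pos: [530.5, -178.0, 221.7]
tool_rot: [-2.751, 1.565, -2.655]
force: [0.7, -0.1, -2.0]
width: 4.1
```

```bash
python3 - <<'E'
from h import *
p,R,s=cur(); print(p,s['clock'],s['force'],s['width'],s['qd'].round(3)); k=shot('w34')
print('ang',np.degrees((R.inv()*DC).as_rotvec()))
plan([(CA((-55,-0.5,110)),DC)],1)
pts=[CA((x+dx,y,0)) for x in(-55,0,55) for y in(-49,49) for dx in(-4.75,4.75)]+[p+R.apply(q) for q in[(97,45,2.5),(97,45,-2.5),(97,-45,0)]]
overlay('w34',k,pts,'o34',(180,60,500,360),2.2)
E
```

```text
[ 530.54148827 -178.02631779  221.71221249] 40.525 [ 0.68830751 -0.05778467 -1.95445104] 4.146786861928291 [-0.001 -0.001  0.001  0.005 -0.002 -0.002  0.002]
ang [ 0.07599941 -0.28547199  0.11781272]
[{"dx": 0.0262, "dy": -0.0017, "dz": 0.0012, "wx": 0.013, "wy": -0.049, "wz": 0.019, "fingers": 1}]
1 rows; end [ 531.4 -179.2  202. ]
```

View pics/o34.png

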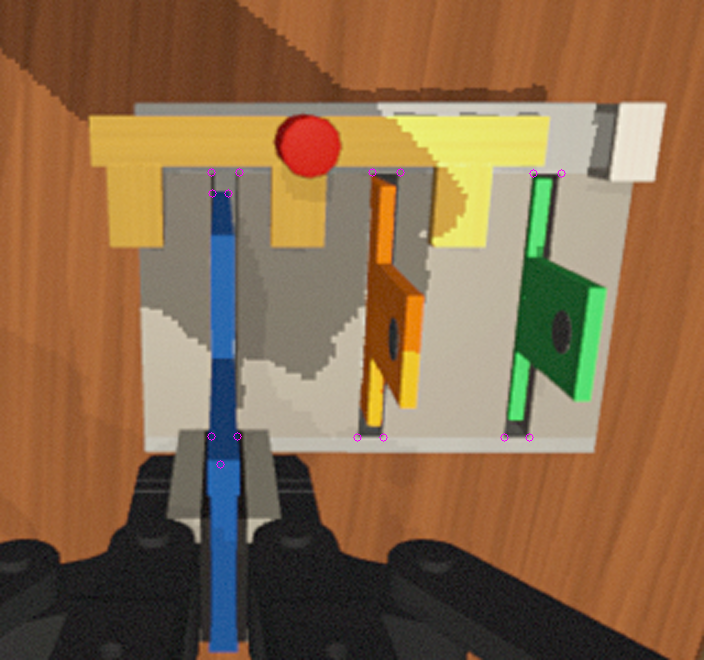

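Emit:
servo_tool:
  rows:
    - {"dx": 0.026, "dy": -0.001, "dz": 0.0012, "wx": 0.013, "wy": -0.049, "wz": 0.019, "fingers": 1}
    - {"dx": 0, "dy": 0, "dz": 0, "wx": 0, "wy": 0, "wz": 0, "fingers": 1}
    - {"dx": 0, "dy": 0, "dz": 0, "wx": 0, "wy": 0, "wz": 0, "fingers": 1}
    - {"dx": 0, "dy": 0, "dz": 0, "wx": 0, "wy": 0, "wz": 0, "fingers": 1}

```text
clock: 41.08
eef_pos: [531.1, -179.2, 201.9]
tool_rot: [-2.883, 1.57, -2.789]
force: [-0.3, 0.2, -1.2]
width: 4.1
```

```bash
python3 - <<'E'
from h import *
p,R,s=cur(); print(p,s['clock'],s['force'],s['width'],s['qd'].round(3)); k=shot('w35')
print('ang',np.degrees((R.inv()*DC).as_rotvec()))
plan([(CA((-55,-0.5,85)),DC,3)],1)
pts=[CA((x+dx,y,0)) for x in(-55,0,55) for y in(-49,49) for dx in(-4.75,4.75)]+[p+R.apply(q) for q in[(97,45,2.5),(97,45,-2.5),(97,-45,0)]]
overlay('w35',k,pts,'o35',(180,60,440,330),2.2)
E
```

```text
[ 531.11536149 -179.2371437   201.87108053] 41.075 [-0.31490574  0.18289006 -1.17319502] 4.100442855598822 [ 0.002 -0.     0.     0.003 -0.002 -0.001  0.003]
ang [-0.04763047 -0.02743325  0.00723903]
[{"dx": 0.011, "dy": 0.0, "dz": 0.0001, "wx": -0.002, "wy": -0.002, "wz": 0.0, "fingers": 1}, {"dx": 0.011, "dy": -0.0001, "dz": 0.0002, "wx": -0.003, "wy": -0.002, "wz": 0.0, "fingers": 1}, {"dx": 0.011, "dy": 0.0, "dz": 0.0001, "wx": -0.002, "wy": -0.002, "wz": 0.0, "fingers": 1}]
3 rows; end [ 531.3 -179.2  177. ]
```

View pics/o35.png

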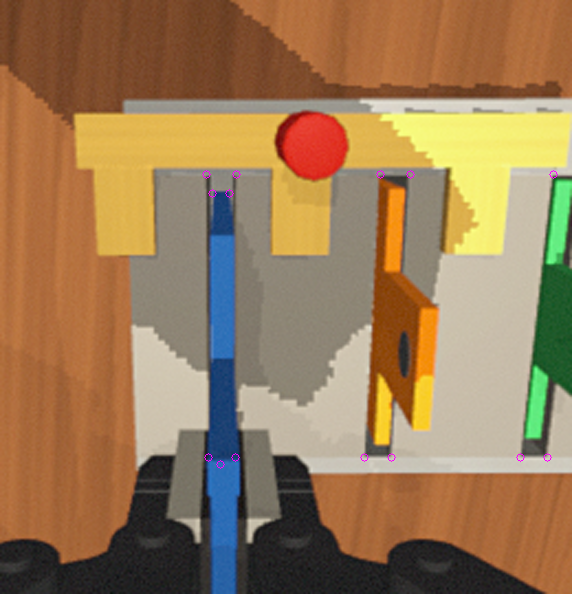

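Emit:
servo_tool:
  rows:
    - {"dx": 0.011, "dy": 0, "dz": 0, "wx": 0, "wy": 0, "wz": 0, "fingers": 1}
    - {"dx": 0.011, "dy": 0, "dz": 0, "wx": 0, "wy": 0, "wz": 0, "fingers": 1}
    - {"dx": 0.011, "dy": 0, "dz": 0, "wx": 0, "wy": 0, "wz": 0, "fingers": 1}
    - {"dx": 0, "dy": 0, "dz": 0, "wx": 0, "wy": 0, "wz": 0, "fingers": 1}

```text
clock: 41.62
eef_pos: [529.9, -178.9, 175.3]
tool_rot: [2.857, 1.567, 2.951]
force: [0.4, -0.3, -1.5]
width: 4.0
```

Emit:
servo_tool:
  rows:
    - {"dx": 0.015, "dy": 0, "dz": 0, "wx": 0, "wy": 0, "wz": 0, "fingers": 1}
    - {"dx": 0.02, "dy": 0, "dz": 0, "wx": 0, "wy": 0, "wz": 0, "fingers": 1}

```text
clock: 41.88
eef_pos: [530.7, -179.2, 149.5]
tool_rot: [3.037, 1.57, 3.131]
force: [0.4, -0.7, -2.1]
width: 4.3
```

Emit:
servo_tool:
  rows:
    - {"dx": 0.018, "dy": 0, "dz": 0, "wx": 0, "wy": 0, "wz": 0, "fingers": 1}
    - {"dx": 0.018, "dy": 0, "dz": 0, "wx": 0, "wy": 0, "wz": 0, "fingers": 1}
    - {"dx": 0.016, "dy": 0, "dz": 0, "wx": 0, "wy": 0, "wz": 0, "fingers": 1}
    - {"dx": 0, "dy": 0, "dz": 0, "wx": 0, "wy": 0, "wz": 0, "fingers": 1}
    - {"dx": 0, "dy": 0, "dz": 0, "wx": 0, "wy": 0, "wz": 0, "fingers": 1}

```text
clock: 42.5
eef_pos: [530.7, -179.3, 111.3]
tool_rot: [3.091, 1.569, -3.099]
force: [-0.3, -0.9, -1.4]
width: 4.2
```

Emit:
servo_tool:
  rows:
    - {"dx": 0.004, "dy": 0, "dz": 0, "wx": 0, "wy": 0, "wz": 0, "fingers": 1}
    - {"dx": 0, "dy": 0, "dz": 0, "wx": 0, "wy": 0, "wz": 0, "fingers": 1}

```text
clock: 42.75
eef_pos: [530.8, -179.2, 108.4]
tool_rot: [-3.11, 1.57, -3.016]
force: [0.6, -0.3, -0.1]
width: 4.4
```

Emit:
servo_tool:
  rows:
    - {"dx": 0.003, "dy": 0, "dz": 0, "wx": 0, "wy": 0, "wz": 0, "fingers": 1}
    - {"dx": 0, "dy": 0, "dz": 0, "wx": 0, "wy": 0, "wz": 0, "fingers": 1}

```text
clock: 43.0
eef_pos: [531.3, -178.9, 108.0]
tool_rot: [0.914, 1.57, 1.008]
force: [-2.6, 3.8, 15.0]
width: 3.7
```

Emit:
servo_tool:
  rows:
    - {"dx": 0.002, "dy": 0, "dz": 0, "wx": 0, "wy": 0, "wz": 0, "fingers": 1}
    - {"dx": 0, "dy": 0, "dz": 0, "wx": 0, "wy": 0, "wz": 0, "fingers": 1}

```text
clock: 43.25
eef_pos: [531.6, -178.8, 107.9]
tool_rot: [0.608, 1.569, 0.702]
force: [-5.4, 5.4, 26.9]
width: 3.8
```

Emit:
servo_tool:
  rows:
    - {"dx": 0, "dy": 0, "dz": 0, "wx": 0, "wy": 0, "wz": 0, "fingers": 0.75}
    - {"dx": 0, "dy": 0, "dz": 0, "wx": 0, "wy": 0, "wz": 0, "fingers": 0.75}
    - {"dx": 0, "dy": 0, "dz": 0, "wx": 0, "wy": 0, "wz": 0, "fingers": 0.75}

```text
clock: 43.62
eef_pos: [530.3, -179.1, 104.1]
tool_rot: [2.937, 1.568, 3.031]
force: [0.4, 0.9, -0.4]
width: 21.4
```

Emit:
servo_tool:
  rows:
    - {"dx": -0.03, "dy": 0, "dz": 0, "wx": 0, "wy": 0, "wz": 0, "fingers": 0.75}
    - {"dx": -0.06, "dy": 0, "dz": 0, "wx": 0, "wy": 0, "wz": 0, "fingers": 0.6}
    - {"dx": -0.06, "dy": 0.02, "dz": 0.04, "wx": 0, "wy": 0, "wz": 0, "fingers": 0.6}
    - {"dx": -0.06, "dy": 0.03, "dz": 0.04, "wx": 0, "wy": 0, "wz": 0, "fingers": 0.6}
    - {"dx": 0, "dy": 0, "dz": 0, "wx": 0, "wy": 0, "wz": 0, "fingers": 0.6}

```text
clock: 44.25
eef_pos: [591.3, -133.6, 264.7]
tool_rot: [-0.074, 1.565, 0.026]
force: [-1.2, -0.3, -0.8]
width: 34.0
```

Emit:
servo_tool:
  rows:
    - {"dx": 0, "dy": 0, "dz": 0, "wx": 0, "wy": 0, "wz": 0, "fingers": 0.6}
    - {"dx": 0, "dy": 0, "dz": 0, "wx": 0, "wy": 0, "wz": 0, "fingers": 0.6}
    - {"dx": 0, "dy": 0, "dz": 0, "wx": 0, "wy": 0, "wz": 0, "fingers": 0.6}

```text
clock: 44.62
eef_pos: [585.9, -136.8, 260.7]
tool_rot: [2.958, 1.567, 3.051]
force: [0.1, 1.0, -0.2]
width: 34.2
```

```bash
python3 - <<'E'
from h import *
p,R,s=cur(); print(p,s['clock'],s['force'],s['width']); k=shot('w36')
pts=[CA((x,y,z)) for x in(-55,0,55) for y,z in((-18,46),(18,46),(-45,-4),(45,-4))]
overlay('w36',k,pts,'o36',(140,60,440,330),2.5)
kn=(549.4,-118)
print('knob px',pj(k,(kn[0],kn[1],137)))
big('scene',(190,170,420,270),'s4z',3.4)
E
```

```text
[ 585.87355672 -136.83152753  260.74886989] 44.625 [ 0.14472197  0.99217707 -0.21476633] 34.205199259791996
knob px [234.97921222 174.09785528]
```

View pics/o36.png

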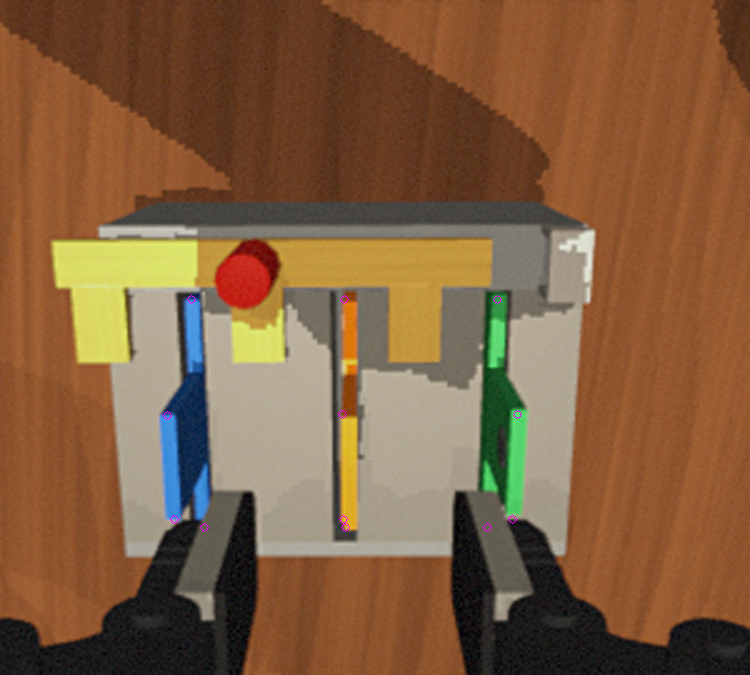

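View pics/s4z.png

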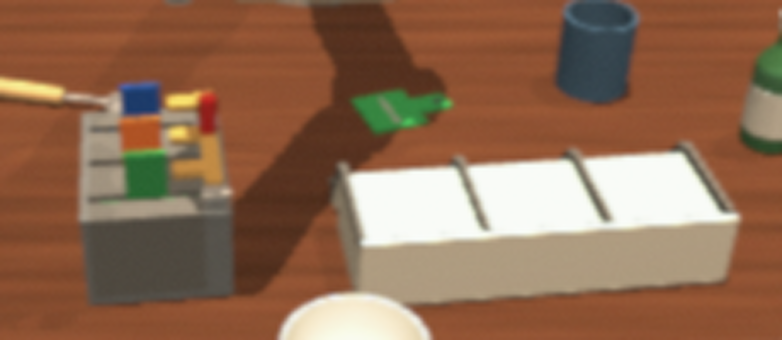

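```bash
python3 - <<'E'
from h import *
plan([((551,-117,170),DC),((551,-117,109),DC,2)],0.6)
E
```

```text
[{"dx": 0.0608, "dy": 0.0152, "dz": -0.0221, "wx": -0.01, "wy": -0.014, "wz": -0.003, "fingers": 0.6}, {"dx": 0.0608, "dy": 0.0152, "dz": -0.0221, "wx": -0.01, "wy": -0.014, "wz": -0.002, "fingers": 0.6}, {"dx": 0.0407, "dy": 0.0, "dz": 0.0, "wx": 0.0, "wy": -0.0, "wz": -0.0, "fingers": 0.6}, {"dx": 0.0407, "dy": 0.0, "dz": 0.0, "wx": 0.0, "wy": -0.0, "wz": -0.0, "fingers": 0.6}]
4 rows; end [ 551. -117.  109.]
```

Emit:
servo_tool:
  rows:
    - {"dx": 0.06, "dy": 0.015, "dz": -0.022, "wx": -0.01, "wy": -0.014, "wz": 0, "fingers": 0.6}
    - {"dx": 0.061, "dy": 0.015, "dz": -0.022, "wx": -0.01, "wy": -0.014, "wz": 0, "fingers": 0.6}
    - {"dx": 0, "dy": 0, "dz": 0, "wx": 0, "wy": 0, "wz": 0, "fingers": 0.6}
    - {"dx": 0, "dy": 0, "dz": 0, "wx": 0, "wy": 0, "wz": 0, "fingers": 0.6}
    - {"dx": 0, "dy": 0, "dz": 0, "wx": 0, "wy": 0, "wz": 0, "fingers": 0.6}

```text
clock: 45.35
eef_pos: [554.1, -117.9, 173.0]
tool_rot: [-0.233, 1.565, -0.137]
force: [-0.0, -0.5, 0.8]
width: 34.0
```

Emit:
servo_tool:
  rows:
    - {"dx": 0.0405, "dy": 0, "dz": 0, "wx": 0, "wy": 0, "wz": 0, "fingers": 0.6}
    - {"dx": 0.0405, "dy": 0, "dz": 0, "wx": 0, "wy": 0, "wz": 0, "fingers": 0.6}
    - {"dx": 0, "dy": 0, "dz": 0, "wx": 0, "wy": 0, "wz": 0, "fingers": 0.6}

```text
clock: 45.72
eef_pos: [551.6, -116.9, 109.7]
tool_rot: [2.148, 1.57, 2.244]
force: [-0.3, -1.0, 0.0]
width: 34.2
```

Emit:
servo_tool:
  rows:
    - {"dx": 0, "dy": 0, "dz": 0, "wx": 0, "wy": 0, "wz": 0, "fingers": 1}
    - {"dx": 0, "dy": 0, "dz": 0, "wx": 0, "wy": 0, "wz": 0, "fingers": 1}
    - {"dx": 0, "dy": 0, "dz": 0, "wx": 0, "wy": 0, "wz": 0, "fingers": 1}

```text
clock: 46.1
eef_pos: [552.6, -117.4, 111.7]
tool_rot: [-0.155, 1.568, -0.059]
force: [-1.5, -0.6, 5.9]
width: 16.0
```

```bash
python3 - <<'E'
from h import *
p,R,s=cur(); print(p,s['clock'],s['force'],s['width']); k=shot('w37')
E
```

```text
[ 552.63518375 -117.41243749  111.69746431] 46.1 [-1.50839447 -0.64337871  5.94188991] 15.974528658671401
```

View pics/w37.png

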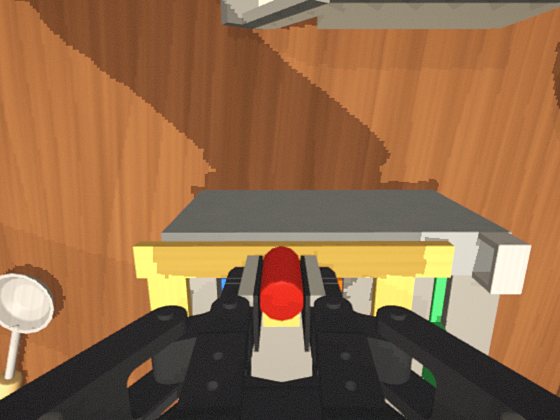

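Emit:
servo_tool:
  rows:
    - {"dx": 0, "dy": 0, "dz": 0.009, "wx": 0, "wy": 0, "wz": 0, "fingers": 1}
    - {"dx": 0, "dy": 0, "dz": 0.01, "wx": 0, "wy": 0, "wz": 0, "fingers": 1}
    - {"dx": 0, "dy": 0, "dz": 0.01, "wx": 0, "wy": 0, "wz": 0, "fingers": 1}
    - {"dx": 0, "dy": 0, "dz": 0.006, "wx": 0, "wy": 0, "wz": 0, "fingers": 1}
    - {"dx": 0, "dy": 0, "dz": 0, "wx": 0, "wy": 0, "wz": 0, "fingers": 1}

```text
clock: 46.78
eef_pos: [579.3, -114.8, 111.7]
tool_rot: [-0.178, 1.567, -0.082]
force: [-0.5, -0.3, 6.3]
width: 15.9
```

Emit:
servo_tool:
  rows:
    - {"dx": 0, "dy": 0, "dz": 0.003, "wx": 0, "wy": 0, "wz": 0, "fingers": 1}
    - {"dx": 0, "dy": 0, "dz": 0, "wx": 0, "wy": 0, "wz": 0, "fingers": 1}

```text
clock: 47.02
eef_pos: [579.4, -114.8, 111.7]
tool_rot: [1.346, 1.57, 1.441]
force: [-4.9, -1.3, 8.9]
width: 15.7
```

Emit:
servo_tool:
  rows:
    - {"dx": 0, "dy": 0, "dz": 0.003, "wx": 0, "wy": 0, "wz": 0, "fingers": 1}
    - {"dx": 0, "dy": 0, "dz": 0, "wx": 0, "wy": 0, "wz": 0, "fingers": 1}

```text
clock: 47.28
eef_pos: [579.4, -114.8, 111.6]
tool_rot: [2.804, 1.567, 2.899]
force: [-10.7, -0.9, 14.2]
width: 15.8
```

```bash
python3 - <<'E'
from h import *
p,R,s=cur(); print(p,s['clock'],s['force'],s['width']); k=shot('w38')
E
```

```text
[ 579.39946437 -114.76785749  111.617361  ] 47.275 [-10.7351512   -0.93587841  14.22977105] 15.812692429309736
```

View pics/w38.png

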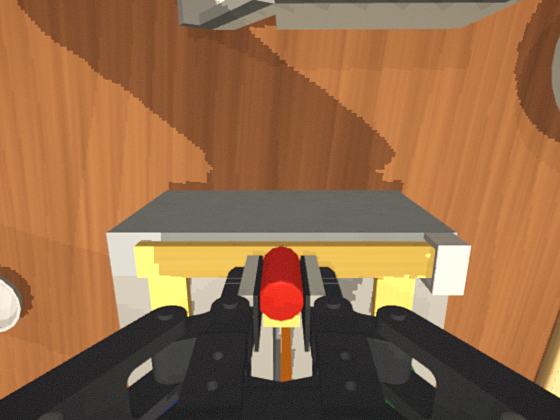

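Emit:
servo_tool:
  rows:
    - {"dx": 0, "dy": 0, "dz": 0, "wx": 0, "wy": 0, "wz": 0, "fingers": 0.6}
    - {"dx": 0, "dy": 0, "dz": 0, "wx": 0, "wy": 0, "wz": 0, "fingers": 0.6}
    - {"dx": 0, "dy": 0, "dz": 0, "wx": 0, "wy": 0, "wz": 0, "fingers": 0.6}
    - {"dx": -0.03, "dy": 0, "dz": 0, "wx": 0, "wy": 0, "wz": 0, "fingers": 0.6}
    - {"dx": -0.06, "dy": 0, "dz": 0, "wx": 0, "wy": 0, "wz": 0, "fingers": 0.6}

```text
clock: 47.95
eef_pos: [581.4, -113.3, 176.8]
tool_rot: [2.672, 1.568, 2.769]
force: [1.1, 0.0, 0.1]
width: 34.4
```

Emit:
servo_tool:
  rows:
    - {"dx": -0.06, "dy": 0, "dz": 0, "wx": 0, "wy": 0, "wz": 0, "fingers": 0.6}
    - {"dx": -0.06, "dy": 0, "dz": 0, "wx": 0, "wy": 0, "wz": 0, "fingers": 0.6}
    - {"dx": 0, "dy": 0, "dz": 0, "wx": 0, "wy": 0, "wz": 0, "fingers": 0.6}
    - {"dx": 0, "dy": 0, "dz": 0, "wx": 0, "wy": 0, "wz": 0, "fingers": 0.6}
    - {"dx": 0, "dy": 0, "dz": 0, "wx": 0, "wy": 0, "wz": 0, "fingers": 0.6}

```text
clock: 48.58
eef_pos: [581.5, -113.5, 266.3]
tool_rot: [2.507, 1.569, 2.603]
force: [-0.4, -0.3, 0.3]
width: 34.1
```

```bash
python3 - <<'E'
from h import *
p,R,s=cur(); print(p,s['clock'],s['force'],s['width']); k=shot('w39')
pts=[CA((x,y,z)) for x in(-55,0,55) for y,z in((-18,46),(18,46),(-45,-4),(45,-4))]
overlay('w39',k,pts,'o39',(130,60,430,330),2.5)
big('scene',(190,170,420,270),'s5z',3.4)
E
```

```text
[ 581.51923477 -113.50923204  266.2678079 ] 48.575 [-0.38367208 -0.31610669  0.30268048] 34.146503140007226
```

View pics/o39.png

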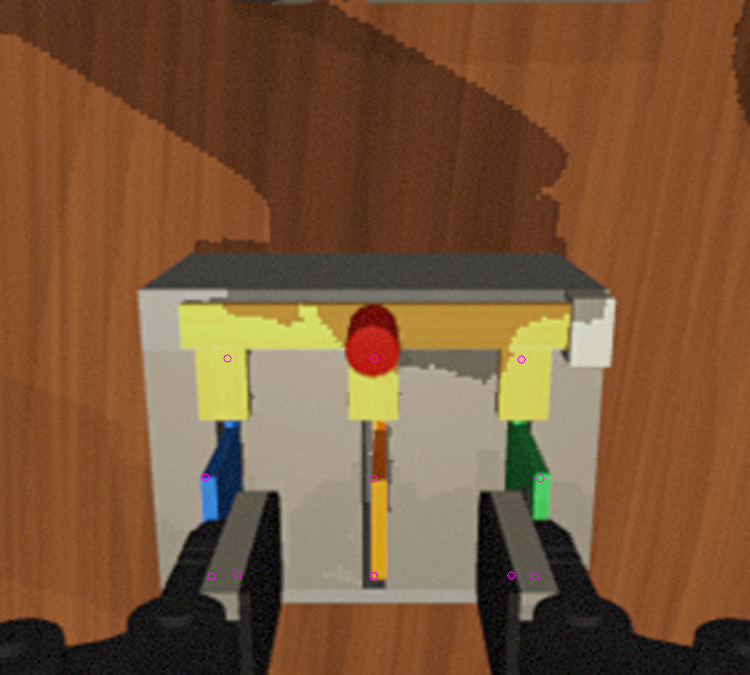

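View pics/s5z.png

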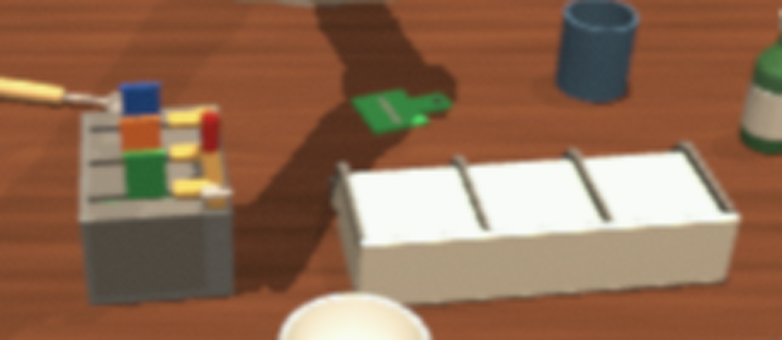

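```bash
python3 -c "
from cell import ctrl; print(ctrl.finish_job())"
```

```text
the job is handed in; nothing more can be done
None
```

The job is handed in at about 48.6 s of the 210 s, with all three plates in the caddy and the bolt home; handing in gave no verdict.

**What I did:** I drew the bolt back by its knob, about 30 mm. Then I tipped each plate on to the slope and took it by the tab: green into slot2, orange into slot1 and blue into slot0. Each was pushed down until the wrist force rose to 20–27 N, which I took as the slot floor. Last, I slid the bolt home against its stop.

**What the last checks showed:**
- **Plates:** just before locking, the wrist picture agreed with the seated model for all three. Green sits about 2 mm towards the bolt along its slot, inside the 12 mm allowed.
- **Bolt:** its end is in the keeper and its teeth are over the slots. The gripper stopped within 0.1 mm of where it first held the knob at home, with the force rising to 10.7 N.
- **Robot:** the arm is clear above the caddy at z of about 266 mm.
- **Bystanders:** I did not measure these at the end. No move went near them, and those visible in the last scene crop looked unmoved.

**What disagreed:**
- My first estimate of the caddy's turn was off, 0.076 against 0.095 rad, because that picture was taken before the arm had settled; I measured it again before placing any plate.
- When I gripped the knob to close the bolt, it sat about 3 mm short of fully drawn, about 0.027 m and still above the 0.018 m limit.

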